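# Rack strainer plates to dry and start the guarded blower

## Task

Lean every strainer plate lying on the bench on the drying stand: lower end in the gutter, wire handle uppermost, its face resting back on the rail, the plates side by side and square to the rail. Only when all are up, start the blower: lift the guard flap of the switch box upright, throw the toggle fully over to its other side, then lower the guard fully shut. Leave the other things on the bench alone.

Things in the scene. Friction and masses are not known exactly. Their poses are not given: they have to be found in the camera images.
- strainer1_center (a point): steel strainer plate with dark slots, 120 mm long (x), 40 wide (y), 16 thick (z), 0.1 to 0.25 kg; a wire loop handle, 26 mm wide, lies in its plane and reaches 25 mm past its +x end. Point: centre of the slab, half-way through. Both faces alike. Starts flat on the table, handle pointing away from the robot; grip across the 40 mm width. May be absent
- strainer2_center (a point): steel strainer plate with dark slots, 120 mm long (x), 40 wide (y), 16 thick (z), 0.1 to 0.25 kg; a wire loop handle, 26 mm wide, lies in its plane and reaches 25 mm past its +x end. Point: centre of the slab, half-way through. Both faces alike. Starts flat on the table, handle pointing away from the robot; grip across the 40 mm width. May be absent
- strainer3_center (a point): steel strainer plate with dark slots, 120 mm long (x), 40 wide (y), 16 thick (z), 0.1 to 0.25 kg; a wire loop handle, 26 mm wide, lies in its plane and reaches 25 mm past its +x end. Point: centre of the slab, half-way through. Both faces alike. Starts flat on the table, handle pointing away from the robot; grip across the 40 mm width. May be absent
- strainer4_center (a point): steel strainer plate with dark slots, 120 mm long (x), 40 wide (y), 16 thick (z), 0.1 to 0.25 kg; a wire loop handle, 26 mm wide, lies in its plane and reaches 25 mm past its +x end. Point: centre of the slab, half-way through. Both faces alike. Starts flat on the table, handle pointing away from the robot; grip across the 40 mm width. May be absent
- stand: fixed aluminium drying stand, 360 mm long (y); origin mid-underside, +x away from the robot. Its frame, mm: gutter floor z 6; front lip: inner face x -54, top z 22; 10 mm round rail along y at x 28.5, z 60, held from behind at y +-172; black duct x 38 to 88, top z 41. A plate with its foot against the lip, resting on the rail, slopes 40 deg to the horizontal, its centre at x -3, z 51. Room for four, at y -108, -36, 36, 108
- switchbox: fixed white switch box, 116 mm (its x) by 156 mm (its y), 72 mm tall, open on top under the grey guard flap; walls 8 mm, inner floor at z = 25 mm; origin at the middle of its underside, +x away from the robot's side (yaw varies). The toggle stands in the middle of the inner floor
- guard (a joint): guard flap, 116 by 156 by 6 mm, lying on the box; hinged along y on the box's far (+x) top edge. 0 = shut, grows as it lifts, 1.57 = upright, stop at 1.9. Stiff hinge: stays at any angle; about 1 to 1.5 N at the tab moves it. It may start slightly ajar
- guard_tab (a point): middle of the black finger tab of the guard: 20 mm wide (y), 10 mm thick, standing out 34 mm from the flap's free edge, beyond the box front when shut; this point lies 20 mm out from that edge and 136 mm from the hinge. Can be pinched across its 20 mm width from above and followed round the hinge arc, pivoting between the fingers
- guard_hinge (a point): middle of the guard's hinge line, on the box's far top edge, 72 mm above the table; axes as the box
- toggle (a joint): steel bat toggle under the guard. 0 = off, leaning to the box's +y; 0.9 = on, leaning to the box's -y (26 degrees off upright either way). Friction only: stays where left; about 1 N at the tip
- toggle_tip (a point): centre of the toggle's 13 mm ball end, 36 mm from its pivot, about 57 mm above the table
- jar1: small screw-top jar, 36 mm across, 50 mm tall; origin at its underside. Not part of the job: leave it where it is
- weight: plain round brass weight, 36 mm across, 30 mm tall; origin at its underside. Not part of the job: leave it where it is
- beaker: white beaker, 70 mm across, 80 mm tall; origin at its underside. Not part of the job: leave it where it is
- bottle: bottle, 60 mm across, 160 mm tall; origin at its underside. Not part of the job: leave it where it is
- brush: hand brush lying down; origin at its underside. Not part of the job: leave it where it is
- coupling: plastic pipe coupling ring, 60 mm across, 35 mm tall; origin at its underside. Not part of the job: leave it where it is
Things that resemble listed ones, but are neither listed nor needed, are in the scene too. Leave any orange or turquoise look-alike of the part that bears strainer3_center alone.

How it is judged:
By the outcome, as a careful person would: the job done as asked, in the order asked, and still so for the second after the job is handed in, with the robot touching nothing.
Of strainer1, strainer2, strainer3, strainer4 only 3 to 4 are there at a start; the rules pass over those that are not, and their reading is None.
At some moment in a run one of strainer1, strainer2, strainer3, strainer4 may be knocked a few centimetres aside while the robot is not near it.
Once in a run the grip may slacken for a moment while it holds something.
It also fails if it takes over 210 s, if anything falls off the work surface, if the arm or the gripper's body presses on something with over 40 N, if the wrist force passes 120 N, or if a joint passes its speed limit or range.

## Robot

A 7-joint arm with a two-finger parallel gripper is mounted at the origin on the work surface. World frame = base frame: x ahead of the robot, y to its left, z up, the work surface at z = 0. Lengths are in m, angles in rad, forces in N, time in s.
With the tool pointing down it reaches from about 0.4 to 0.85 m from the base axis. Payload 4.5 kg.
Tool frame: the origin (TCP) lies midway between the tips of the shut fingers; the grasp point (between the pads) lies 19 mm behind it; z points along the fingers, x is the direction in which the jaws open and shut, and the axes are right-handed (so a half turn about z gives the same grasp; the last joint's range is limited). The gripper opens to 88 mm and grips with 3 to 60 N. Pads are 18 mm wide; open, the fingers measure 123 mm over their backs; the gripper's body (75 mm by 187 mm) begins 45 mm behind the grasp point.
Start: joints at [-1.178, 0.689, -0.195, 1.565, 0.157, 0.902, -0.215], TCP at [0.219, 0.585, 0.239] pointing down, gripper open.
Joint ranges: [-3.01, 3.01], [-0.46, 2.08], [-1.47, 1.51], [0.13, 2.56], [-1, 4.14], [0.04, 2.09], [-2.66, 2.66]. Speed limits (rad/s): [2.57, 2.57, 3.14, 3.14, 3.14, 3.14, 3.14].

## Interface

Orientations are given as a unit quaternion [x, y, z, w].
In Python, from plant import r gives the robot as it stands. The module is installed in compiled form; this text tells all that it offers.
- The arm moves only by the tool play_rows, never from a script. Its argument "increments" is a list of rows, each a list of 7 numbers: the opening, from 0 (shut) to 1 (fully open), then the shift along the tool's x, y, z in mm, then the turn, a rotation vector about the tool's x, y, z in rad. In form: [[hand, dx, dy, dz, wx, wy, wz], ...]. A call has exactly 8 rows; each row shifts and turns the pose as measured when the row begins, along the tool's axes as they then stand; what a row does not reach is not made up. A row lasts 1/8 s, in which the tool goes at most 62.5 mm and 10.7 degrees, less where a joint would pass 70% of its speed; a pose out of reach is approached as far as the arm can. A call is refused whole if a number of a shift passes 62.5 or a number of a turn 0.188, either way. A call with a gripper value outside its range is refused whole. The fingers move at their own pace and stop on an object; "grip_force" is the grip in N (left out, the last holds). Time passes only in rows, so rows that do not move let the fingers close, or fill a call up. It gives the time, the measured TCP pose, the force and the opening at its end, in the units of the state.
- r.get_state(): the state, without advancing time (a new reading comes with each control period).
- r.snapshot(name): name is "scene" or "top"; returns the picture (480x640x3 uint8, red, green, blue); there is no depth.
- r.get_calibration(name): a dict with "fx", "fy", "cx", "cy" (pixels), "dist" ([k1, k2, p1, p2, k3] as OpenCV has them; the pictures are not rectified), "R" (3x3) and "t" (3): a world point X has camera coordinates R X + t. Camera axes: x right, y down, z forward; pixel columns grow to the right and rows downward; lengths in m; the calibration is good to about 2 mm. A picture is of the moment at which its call begins. get_calibration takes no time and is no camera call.
- r.finish_job(): hands the job in, once; it reports no verdict.
The state is a dict: "clock": time; "q": joint angles; "qd": joint speeds; "joint_torque": joint torques, N m; "tool_pos": TCP position; "eef_rot": TCP orientation; "contact_force": force on the tool from outside, world axes, zero at the start; "moment": the same for the moment, N m; "opening": opening from 0.0 (shut) to 1.0 (fully open).
Only numpy, scipy, OpenCV 4.12 (cv2) and the standard library are available. Lean on these libraries where they do the work, as an engineer would, in place of code of your own. Each camera call takes 0.05 s, during which the arm holds its last target.

## Working session

There is one attempt and no reset: what is moved stays moved. The work goes in short steps, Python scripts to look and compute and a tool call to move; the robot and the scene stay as the last step left them, time stands still between calls to the robot, and variables do not carry over. Pictures are saved under pics/ and viewed, and the job is handed in when it is done.

Besides the shell and the picture viewer there is one more tool, called after "Emit:" by a JSON object that holds its "fn" and its "kwargs", one argument or row to a line. play_rows: Moves the arm, as the interface text tells. Its arguments: {"type":"object","properties":{"increments":{"type":"array"},"grip_force":{"type":"number"}},"required":["increments"]}

```bash
mkdir -p pics; ls; python3 - <<'E'
from plant import r
import cv2
s=r.get_state()
print({k:s[k] for k in('clock','tool_pos','eef_rot','contact_force','opening')})
for n in('scene','top'):
    c=r.get_calibration(n);print(n,c)
    cv2.imwrite(f'pics/{n}0.png',r.snapshot(n)[:,:,::-1])
E
```

```text
pics
{'clock': 0.0, 'tool_pos': array([0.21931731, 0.58456717, 0.23790583]), 'eef_rot': array([ 8.21912267e-01,  5.69613326e-01, -7.22939830e-04,  6.01728547e-04]), 'contact_force': array([ 0.24790006, -0.66832928, -0.10352484]), 'opening': 0.9982248387698993}
scene {'fx': 498.0852027475638, 'fy': 498.0852027475638, 'cx': 329.21194419862735, 'cy': 248.77445054105837, 'dist': array([0.01538013, 0.        , 0.        , 0.        , 0.        ]), 'R': array([[ 0.46420175,  0.88564918, -0.01192722],
       [ 0.52508326, -0.28601038, -0.80155201],
       [-0.71330519,  0.36581907, -0.59780608]]), 't': array([-0.20614916, -0.17349613,  1.719365  ])}
top {'fx': 459.26677718464606, 'fy': 459.26677718464606, 'cx': 317.2876234619944, 'cy': 241.45745791681423, 'dist': array([0.02411131, 0.        , 0.        , 0.        , 0.        ]), 'R': array([[ 0.00585292, -0.99997229,  0.00459998],
       [-0.9967853 , -0.00620172, -0.07987864],
       [ 0.07990495, -0.00411766, -0.99679398]]), 't': array([0.00668647, 0.49011296, 1.32808617])}
```

View pics/scene0.png

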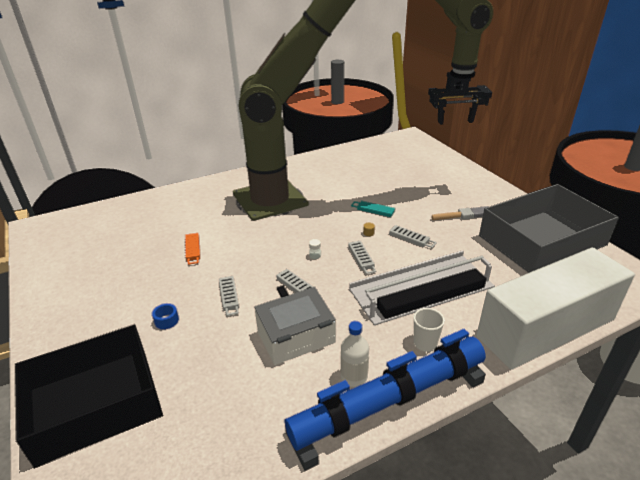

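View pics/top0.png

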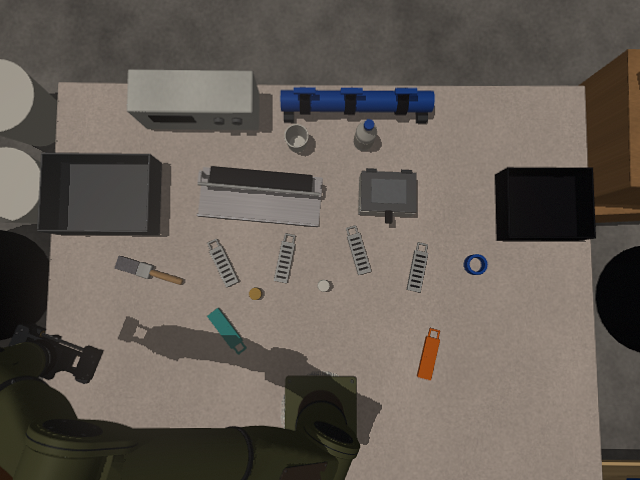

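```bash
cat > h.py <<'E'
import numpy as np, cv2
from plant import r
from scipy.spatial.transform import Rotation as Ro
def cal(n):
    c=r.get_calibration(n);K=np.array([[c['fx'],0,c['cx']],[0,c['fy'],c['cy']],[0,0,1]]);return K,np.array(c['dist']),np.array(c['R']),np.array(c['t'])
def ray(n,p):
    K,d,R,t=cal(n)
    u=cv2.undistortPoints(np.array(p,float).reshape(-1,1,2),K,d).reshape(-1,2)
    v=np.c_[u,np.ones(len(u))]@R
    return -R.T@t,v/np.linalg.norm(v,axis=1)[:,None]
def onz(n,p,z):
    o,v=ray(n,p);return o+v*((z-o[2])/v[:,2])[:,None]
def tri(ps):
    # ps list of (cam,pixel)
    A=np.zeros((3,3));b=np.zeros(3);
    for n,p in ps:
        o,v=ray(n,[p]);M=np.eye(3)-np.outer(v[0],v[0]);A+=M;b+=M@o
    return np.linalg.solve(A,b)
def proj(n,X):
    K,d,R,t=cal(n);return cv2.projectPoints(np.array(X,float).reshape(-1,1,3),cv2.Rodrigues(R)[0],t,K,d)[0].reshape(-1,2)
def crop(src,x0,y0,w,h,s,out):
    im=cv2.imread(src)[y0:y0+h,x0:x0+w];cv2.imwrite(out,cv2.resize(im,None,fx=s,fy=s,interpolation=cv2.INTER_CUBIC))
def st():
    s=r.get_state();print(round(s['clock'],2),np.round(s['tool_pos']*1000,1),np.round(s['contact_force'],1),round(s['opening'],3));return s
def snap(n,name):
    im=r.snapshot(n)[:,:,::-1].copy();cv2.imwrite(f'pics/{name}.png',im);return im
E
python3 - <<'E'
from h import *
crop('pics/top0.png',190,150,260,150,3,'pics/c1.png')
crop('pics/scene0.png',200,200,300,170,2.6,'pics/c2.png')
E
```

```text
(no output)
```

View pics/c1.png

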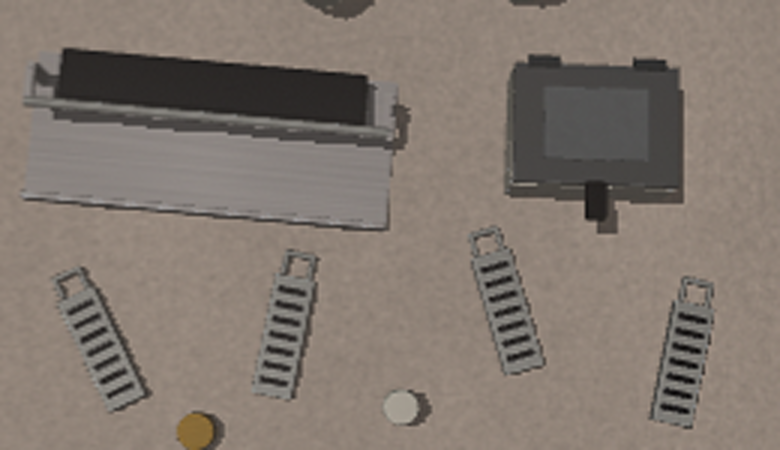

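View pics/c2.png

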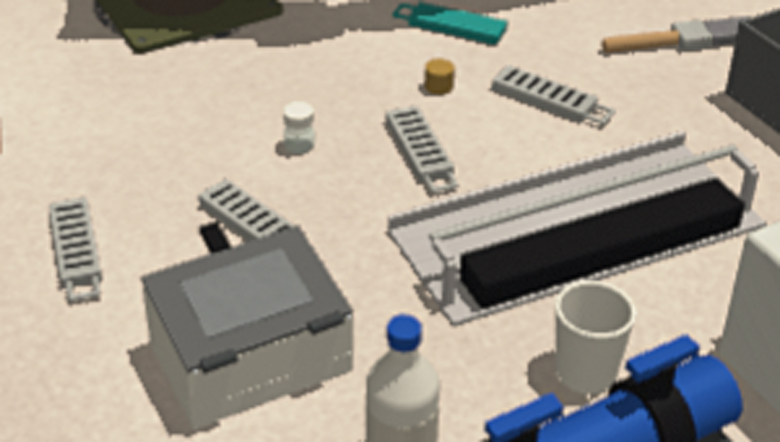

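```bash
cat >> h.py <<'E'
def plates(im,box=(195,225,260,75),dbg=None):
    x,y,w,h=box
    hsv=cv2.cvtColor(im,cv2.COLOR_BGR2HSV)[y:y+h,x:x+w]
    m=(hsv[:,:,1]<32).astype(np.uint8)*255
    m=cv2.morphologyEx(m,cv2.MORPH_CLOSE,np.ones((5,5)))
    cs=cv2.findContours(m,cv2.RETR_EXTERNAL,cv2.CHAIN_APPROX_NONE)[0]
    if dbg: cv2.imwrite(dbg,cv2.resize(m,None,fx=3,fy=3))
    out=[]
    for c in cs:
        if cv2.contourArea(c)<250: continue
        P=onz('top',c.reshape(-1,2)+[x,y],.014)[:,:2]*1000
        (cx,cy),(a,b),th=cv2.minAreaRect(P.astype(np.float32))
        if a<b: a,b,th=b,a,th+90
        th=np.deg2rad(th); 
        d=np.array([np.cos(th),np.sin(th)]); d=d if d[0]>0 else -d
        # slab centre from foot end
        Q=P@d; foot=Q.min(); ctr=np.array([cx,cy]); ctr=ctr+d*(foot+60-ctr@d)
        out.append((ctr.round(1),round(float(np.rad2deg(np.arctan2(d[1],d[0]))),1),round(a,1),round(b,1)))
    return out
E
python3 - <<'E'
from h import *
im=cv2.imread('pics/top0.png')
for p in plates(im,dbg='pics/m.png'): print(p)
E
```

```text
(array([ 406.7, -283.1]), -11.9, 143.7, 41.7)
(array([417.7, 285.3]), 26.6, 142.6, 41.5)
(array([431. , 106.9]), -10.3, 143.5, 40.4)
(array([ 456.7, -111.5]), 16.5, 149.2, 41.0)
```

View pics/m.png

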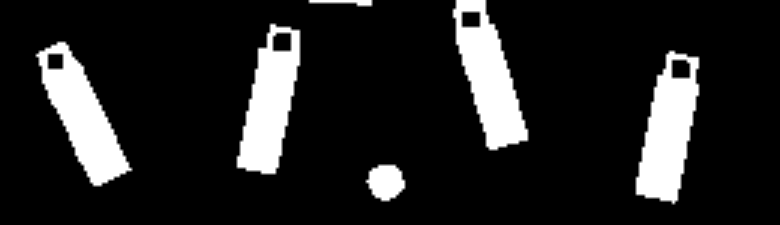

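```bash
python3 - <<'E'
from h import *
f=lambda p:np.array(p)/3+[190,150]
print('lip',(onz('top',f([[22,197],[387,229]]),.022)*1e3).round(1))
print('duct',(onz('top',f([[63,48],[368,75],[364,125],[57,98]]),.041)*1e3).round(1))
print('rail',(onz('top',f([[25,99],[395,134]]),.060)*1e3).round(1))
g=lambda p:np.array(p)/2.6+[200,200]
print('sc lip',(onz('scene',g([[389,220],[684,137]]),.022)*1e3).round(1))
print('sc rail',(onz('scene',g([[434,238],[736,152]]),.062)*1e3).round(1))
print('sc duct',(onz('scene',g([[461,257],[483,305],[742,211],[716,180]]),.041)*1e3).round(1))
# box: flap top z .078
print('flap',(onz('top',f([[515,62],[679,69],[679,192],[510,183]]),.076)*1e3).round(1))
print('sc flap',(onz('scene',g([[143,278],[298,228],[352,308],[195,368]]),.078)*1e3).round(1))
print('tab',(onz('top',f([[596,201]]),.078)*1e3).round(1),(onz('scene',g([[215,239]]),.075)*1e3).round(1))
crop('pics/top0.png',190,150,140,90,5.6,'pics/c3.png')
crop('pics/top0.png',340,150,110,90,6,'pics/c4.png')
crop('pics/scene0.png',340,240,160,90,5,'pics/c5.png')
crop('pics/scene0.png',240,260,110,110,5.4,'pics/c6.png')
E
```

```text
lip [[563.6 362.   22. ]
 [534.5   4.9  22. ]]
duct [[707.3 321.1  41. ]
 [682.9  24.4  41. ]
 [633.7  27.9  41. ]
 [658.  325.8  41. ]]
rail [[652.8 351.7  60. ]
 [621.6  -2.   60. ]]
sc lip [[548.2   6.7  22. ]
 [581.3 359.8  22. ]]
sc rail [[631.4   8.2  62. ]
 [665.2 350.2  62. ]]
sc duct [[647.3  29.7  41. ]
 [712.1  12.8  41. ]
 [722.7 311.7  41. ]
 [672.5 321.9  41. ]]
flap [[ 688.4 -115.2   76. ]
 [ 682.6 -270.6   76. ]
 [ 565.1 -269.4   76. ]
 [ 572.7 -110.3   76. ]]
sc flap [[ 567.9 -260.9   78. ]
 [ 573.3 -107.2   78. ]
 [ 691.4 -112.6   78. ]
 [ 691.2 -261.6   78. ]]
tab [[ 555.8 -190.9   78. ]] [[ 547.  -181.4   75. ]]
```

View pics/c3.png

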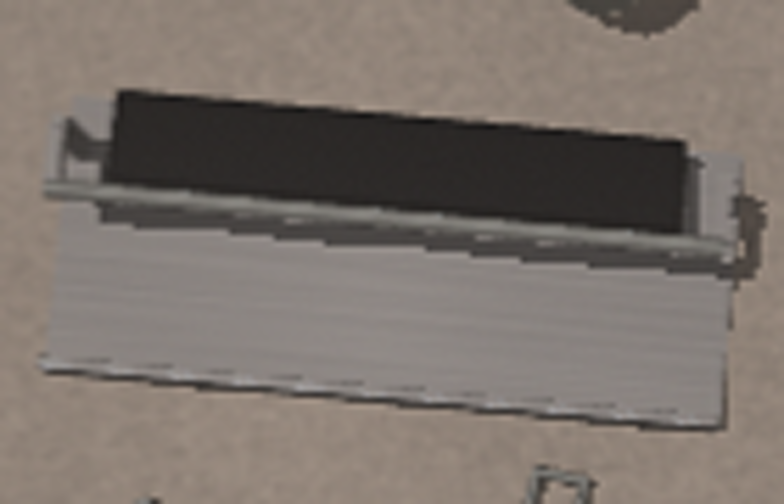

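View pics/c4.png

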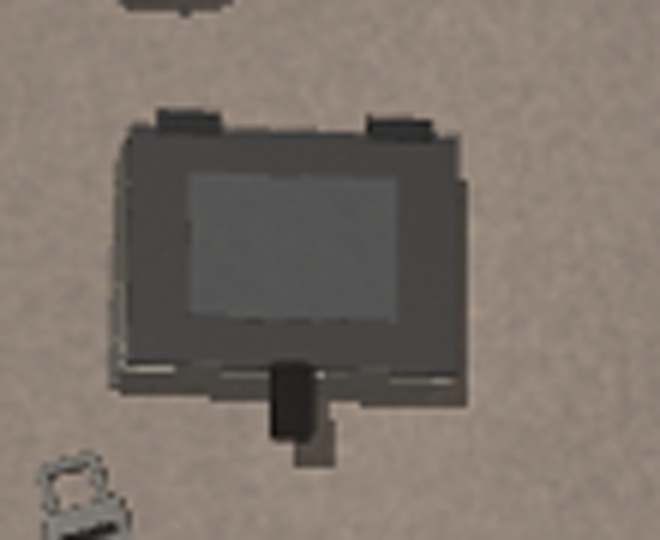

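View pics/c5.png

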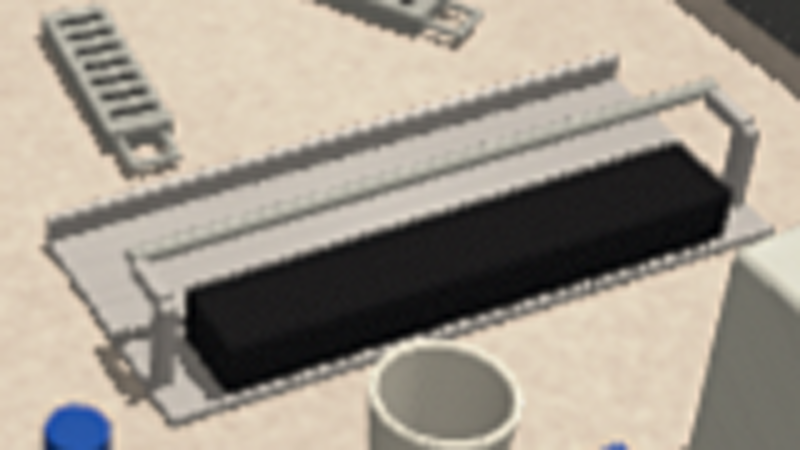

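View pics/c6.png

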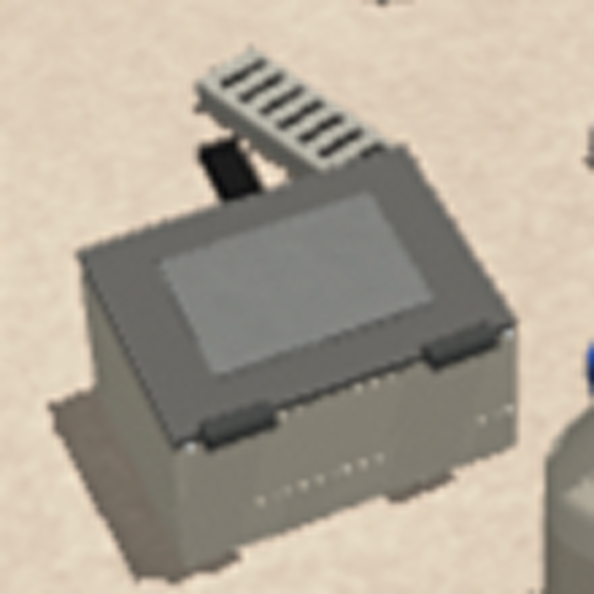

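```bash
python3 - <<'E'
from h import *
T=lambda p:np.array(p)/5.6+[190,150]
S=lambda p:np.array(p)/5+[340,240]
def pr(n,a,b):print(n,(tri([('top',T(a)),('scene',S(b))])*1e3).round(1))
pr('rail-y',(733,248),(133,254));pr('rail+y',(45,188),(714,85))
pr('duct f -y',(684,232),(188,290));pr('duct f +y',(105,180),(680,143));pr('duct b +y',(118,92),(730,195))
pr('lip -y',(721,417),(48,222));pr('lip +y',(42,362),(617,62))
print((onz('top',[T((733,248)),T((45,188))],.06)*1e3).round(1),(onz('top',[T((721,417)),T((42,361))],.022)*1e3).round(1))
print((onz('top',[T((118,92)),T((687,140)),T((684,232)),T((105,180))],.041)*1e3).round(1))
B=lambda p:np.array(p)/6+[340,150]
C=lambda p:np.array(p)/5.4+[240,260]
def pb(n,a,b):print(n,(tri([('top',B(a)),('scene',C(b))])*1e3).round(1))
pb('hinge -y',(459,135),(181,445));pb('hinge +y',(133,127),(517,322));pb('front+y',(122,364),(403,148));pb('front-y',(456,375),(82,256))
pb('tab end L(+y)',(272,438),(233,141));pb('tab end R',(311,441),(200,150))
E
```

```text
rail-y [625.2   4.9  60.6]
rail+y [653.9 356.3  56.2]
duct f -y [638.1  30.3  35.8]
duct f +y [662.9 330.8  32.3]
duct b +y [709.4 324.7  32.7]
lip -y [541.6   7.7  17.2]
lip +y [570.1 367.4  12.1]
[[6.227e+02 3.000e-01 6.000e+01]
 [6.511e+02 3.525e+02 6.000e+01]] [[540.    5.7  22. ]
 [567.1 361.6  22. ]]
[[706.  320.9  41. ]
 [682.9  24.3  41. ]
 [634.4  25.6  41. ]
 [659.5 326.5  41. ]]
hinge -y [ 686.1 -267.8   73.7]
hinge +y [ 689.1 -114.1   72.9]
front+y [ 573.8 -109.3   80.1]
front-y [ 570.  -264.5   80. ]
tab end L(+y) [ 538.6 -178.1   86.1]
tab end R [ 537.7 -195.1   87.1]
```

```bash
python3 - <<'E'
from h import *
f=lambda p:np.array(p)/3+[190,150]
g=lambda p:np.array(p)/2.6+[200,200]
# foot corners of plates: top (c1), scene (c2)
# plate4 (right): foot corners top (651,418),(689,426); scene foot top corners (50,204),(87,198)
print((onz('top',f([[651,418],[689,426]]),.016)*1e3).round(1),(onz('scene',g([[87,199],[50,205]]),.016)*1e3).round(1))
# plate2: top (254,391),(292,399); scene (386,112),(416,106)
print((onz('top',f([[254,391],[292,399]]),.016)*1e3).round(1),(onz('scene',g([[416,107],[386,112]]),.016)*1e3).round(1))
# weight top centre z=.03
print((onz('top',f([[196,430]]),.03)*1e3).round(1),(onz('scene',g([[439,68]]),.03)*1e3).round(1))
print(-cal('scene')[2].T@cal('scene')[3],-cal('top')[2].T@cal('top')[3])
s=r.get_state(); print(proj('scene',s['tool_pos']),proj('top',s['tool_pos']))
crop('pics/scene0.png',400,60,120,90,6,'pics/c7.png')
crop('pics/top0.png',20,310,120,90,6,'pics/c8.png')
E
```

```text
[[ 351.9 -252.9   16. ]
 [ 344.4 -289.7   16. ]] [[ 362.  -251.7   16. ]
 [ 352.9 -288.9   16. ]]
[[375.7 133.4  16. ]
 [368.1  96.4  16. ]] [[385.  134.8  16. ]
 [377.   99.8  16. ]]
[[338.2 187.3  30. ]] [[347.  188.1  30. ]]
[ 1.41322671 -0.49602236  0.88632189] [0.3823776  0.01519444 1.3629471 ]
[[454.58446303 121.66429822]] [[ 76.42481197 345.60048876]]
```

View pics/c7.png

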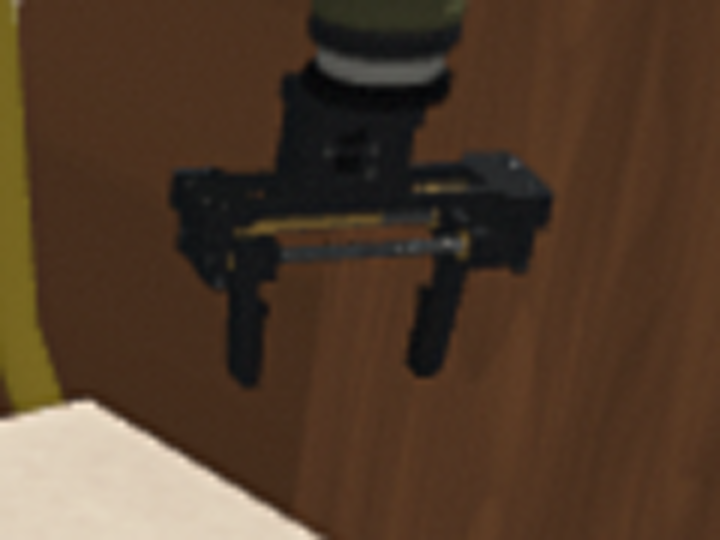

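View pics/c8.png

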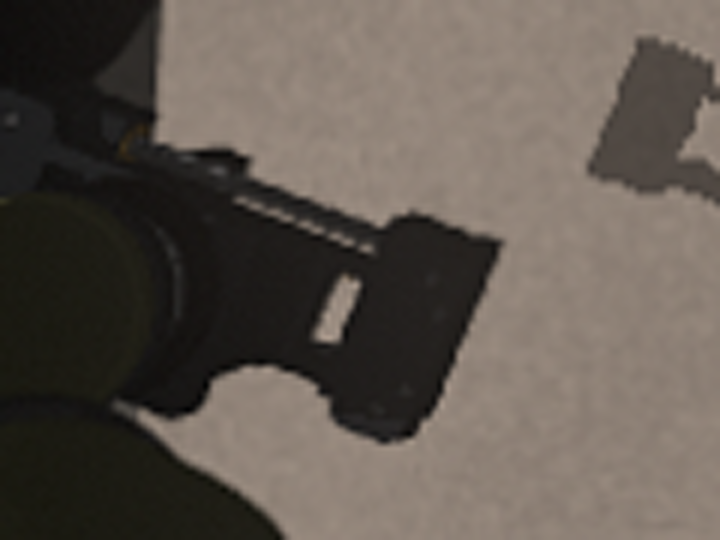

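```bash
cat >> h.py <<'E'
from scipy.spatial.transform import Slerp
def Rt(psi,tilt=0,roll=0):
    f=np.deg2rad(psi+90)
    R0=np.array([[np.cos(f),np.sin(f),0],[np.sin(f),-np.cos(f),0],[0,0,-1]])
    return Ro.from_matrix(R0)*Ro.from_rotvec([-np.deg2rad(tilt),0,0])
def plan(pos,psi,tilt,n,op,start=None):
    """pos TCP target mm"""
    s=r.get_state()
    p0=s['tool_pos']*1e3;R0=Ro.from_quat(s['eef_rot'])
    if start: p0=np.array(start[0],float);R0=Rt(start[1],start[2])
    R1=Rt(psi,tilt);sl=Slerp([0,1],Ro.concatenate([R0,R1]))
    tot=(R0.inv()*R1).as_rotvec();print('tot mm',np.round(np.array(pos)-p0,1),'rot deg',np.rad2deg(tot).round(1))
    for i in range(n):
        a,b=i/n,(i+1)/n
        d=sl(a).inv().apply((np.array(pos)-p0)/n);w=(sl(a).inv()*sl(b)).as_rotvec()
        print([op]+[float(x) for x in d.round(1)]+[float(x) for x in w.round(3)],',')
E
python3 - <<'E'
from h import *
st();plan([420,285,110],26.6,0,8,1)
E
```

```text
0.1 [219.3 584.7 238. ] [-0.2  0.2  0. ] 0.997
tot mm [ 200.7 -299.7 -128. ] rot deg [ -0.    0.1 -47.2]
[1, -26.2, 36.6, 16.0, -0.0, 0.0, -0.103] ,
[1, -29.9, 33.7, 16.0, -0.0, 0.0, -0.103] ,
[1, -33.2, 30.5, 16.0, -0.0, 0.0, -0.103] ,
[1, -36.1, 26.9, 16.0, -0.0, 0.0, -0.103] ,
[1, -38.7, 23.1, 16.0, -0.0, 0.0, -0.103] ,
[1, -40.9, 19.0, 16.0, -0.0, 0.0, -0.103] ,
[1, -42.6, 14.7, 16.0, -0.0, 0.0, -0.103] ,
[1, -43.9, 10.2, 16.0, -0.0, 0.0, -0.103] ,
```

Emit:
{"fn": "play_rows", "kwargs": {
  "increments": [
    [1,-26,37,16,0,0,-0.103],
    [1,-30,34,16,0,0,-0.103],
    [1,-33,30.5,16,0,0,-0.103],
    [1,-36,27,16,0,0,-0.103],
    [1,-38.5,23,16,0,0,-0.103],
    [1,-41,19,16,0,0,-0.103],
    [1,-42.5,15,16,0,0,-0.103],
    [1,-44,10,16,0,0,-0.103]
  ],
  "grip_force": 30
}}

```text
clock: 1.1
tool_pos: [0.4274, 0.2841, 0.1044]
eef_rot: [0.51, 0.86, 0.0, -0.002]
contact_force: [0.8, -0.1, 0.4]
opening: 0.999
```

```bash
python3 - <<'E'
from h import *
st();plan([420,285,110],26.6,0,3,1)
E
```

```text
1.1 [427.4 284.1 104.4] [ 0.8 -0.1  0.4] 0.999
tot mm [-7.4  0.9  5.6] rot deg [-0.1 -0.2  2.1]
[1, 1.4, -2.0, -1.9, -0.0, -0.001, 0.012] ,
[1, 1.4, -2.0, -1.9, -0.0, -0.001, 0.012] ,
[1, 1.4, -2.0, -1.9, -0.0, -0.001, 0.012] ,
```

Emit:
{"fn": "play_rows", "kwargs": {
  "increments": [
    [1,2,-3,10,0,0,0.02],
    [1,2,-3,20,0,0,0.017],
    [1,0,0,20,0,0,0],
    [1,0,0,10,0,0,0],
    [1,0,0,0,0,0,0],
    [1,0,0,0,0,0,0],
    [1,0,0,0,0,0,0],
    [1,0,0,0,0,0,0]
  ]
}}

```text
clock: 2.1
tool_pos: [0.4208, 0.2835, 0.0423]
eef_rot: [0.529, 0.848, 0.0, -0.002]
contact_force: [0.8, 0.2, -0.7]
opening: 1.0
```

```bash
python3 - <<'E'
from h import *
s=st()
a=snap('top','t1');b=snap('scene','s1')
R=Ro.from_quat(s['eef_rot']);print(R.as_matrix().round(3))
for n in('top','scene'):
    print(n,[proj(n,s['tool_pos']+R.apply([x,0,0])).round(1).tolist() for x in(-.05,0,.05)])
crop('pics/t1.png',175,210,120,90,6,'pics/t1c.png');crop('pics/s1.png',340,190,150,110,5.3,'pics/s1c.png')
E
```

```text
2.1 [420.8 283.5  42.3] [ 0.8  0.2 -0.7] 1.0
[[-0.439  0.898 -0.003]
 [ 0.898  0.439  0.002]
 [ 0.004 -0.002 -1.   ]]
top [[[237.6, 256.7]], [[221.7, 264.3]], [[205.8, 271.9]]]
scene [[[400.7, 234.2]], [[409.0, 226.3]], [[417.0, 218.8]]]
```

View pics/t1c.png

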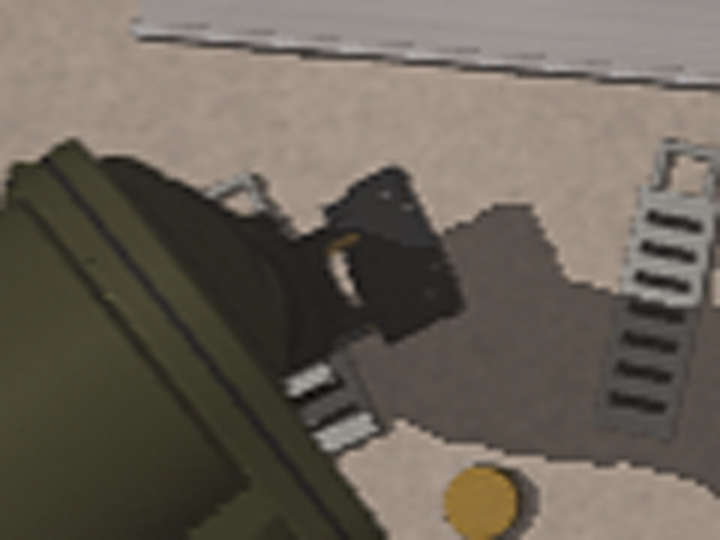

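View pics/s1c.png

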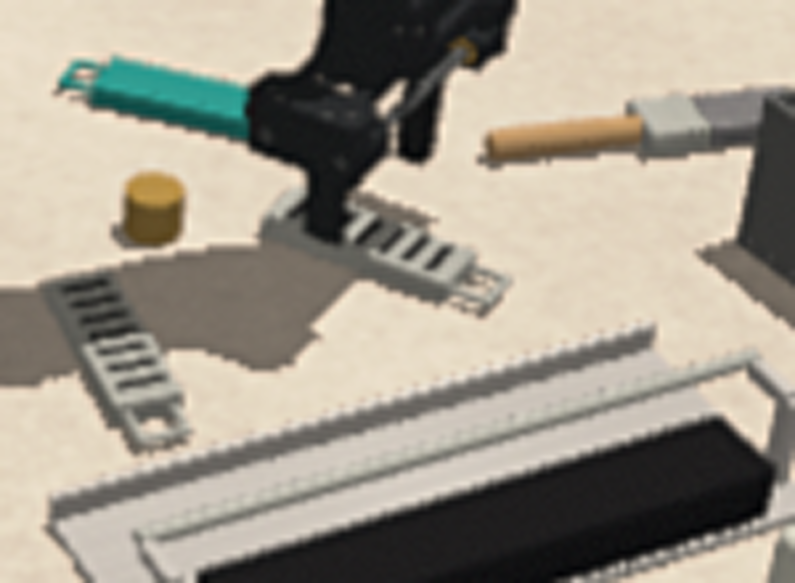

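```bash
python3 - <<'E'
from h import *
f=lambda p:np.array(p)/3+[190,150]
g=lambda p:np.array(p)/2.6+[200,200]-[1,1.2]
S=lambda p:np.array(p)/5+[340,240]-[1,1.2]
print((onz('scene',g([[87,199],[50,205]]),.016)*1e3).round(1))
print((onz('scene',g([[439,68]]),.03)*1e3).round(1))
print('rail',(onz('scene',S([[133,256],[714,88]]),.060)*1e3).round(1))
print('lip',(onz('scene',S([[48,220],[617,60]]),.022)*1e3).round(1))
C=lambda p:np.array(p)/5.4+[240,260]-[1,1.2]
print('flap',(onz('scene',C([[181,445],[517,322]]),.077)*1e3).round(1))
E
```

```text
[[ 355.8 -252.4   16. ]
 [ 346.7 -289.7   16. ]]
[[339.9 188.8  30. ]]
rail [[623.    9.5  60. ]
 [654.8 355.4  60. ]]
lip [[540.5   7.9  22. ]
 [573.3 364.   22. ]]
flap [[ 686.8 -265.7   77. ]
 [ 689.7 -113.4   77. ]]
```

```bash
python3 - <<'E'
from h import *
plan([418.5,286,4],26.6,0,3,1)
E
```

```text
tot mm [ -2.3   2.6 -38.2] rot deg [-0.1 -0.2 -0.5]
[1, 1.1, -0.3, 12.7, -0.001, -0.001, -0.003] ,
[1, 1.1, -0.3, 12.7, -0.001, -0.001, -0.003] ,
[1, 1.1, -0.3, 12.7, -0.001, -0.001, -0.003] ,
```

Emit:
{"fn": "play_rows", "kwargs": {
  "increments": [
    [1,1,-0.3,13,0,0,-0.003],
    [1,1,-0.3,13,0,0,-0.003],
    [1,1,-0.3,9,0,0,-0.003],
    [1,0,0,2,0,0,0],
    [0,0,0,0,0,0,0],
    [0,0,0,0,0,0,0],
    [0,0,0,0,0,0,0],
    [0,0,0,0,0,0,0]
  ]
}}

```text
clock: 3.2
tool_pos: [0.4184, 0.2859, 0.0024]
eef_rot: [0.525, 0.851, 0.0, -0.002]
contact_force: [0.9, 0.3, -0.3]
opening: 0.571
```

```bash
python3 - <<'E'
from h import *
st()
# slot targets
o=np.array([609,180]);y=np.deg2rad(-4.6);ex=np.array([np.cos(y),np.sin(y)]);ey=np.array([-np.sin(y),np.cos(y)])
for ys in(108,36,-36,-108):print(ys,(o+ex*-3+ey*ys).round(1))
plan([420,270,130],-4.6,0,4,0)
E
```

```text
3.2 [418.4 285.9   2.4] [ 0.9  0.3 -0.3] 0.571
108 [614.7 287.9]
36 [608.9 216.1]
-36 [603.1 144.4]
-108 [597.3  72.6]
tot mm [  1.6 -15.9 127.6] rot deg [-0.2 -0.2 31.2]
[0, -3.6, -1.5, -31.9, -0.001, -0.001, 0.136] ,
[0, -3.8, -1.0, -31.9, -0.001, -0.001, 0.136] ,
[0, -3.9, -0.4, -31.9, -0.001, -0.001, 0.136] ,
[0, -4.0, 0.2, -31.9, -0.001, -0.001, 0.136] ,
```

Emit:
{"fn": "play_rows", "kwargs": {
  "increments": [
    [0,0,0,0,0,0,0],
    [0,0,0,0,0,0,0],
    [0,0,0,0,0,0,0],
    [0,0,0,-20,0,0,0],
    [0,0,0,-30,0,0,0],
    [0,0,0,-30,0,0,0],
    [0,0,0,-30,0,0,0],
    [0,0,0,-10,0,0,0]
  ]
}}

```text
clock: 4.2
tool_pos: [0.4177, 0.2842, 0.1242]
eef_rot: [0.525, 0.851, -0.002, -0.002]
contact_force: [0.0, 0.4, -1.1]
opening: 0.45
```

```bash
python3 - <<'E'
from h import *
st()
o=np.array([609,180]);y=np.deg2rad(-4.6);ex=np.array([np.cos(y),np.sin(y)]);ey=np.array([-np.sin(y),np.cos(y)])
p=o+ex*5+ey*108;print(p)
plan([p[0],p[1],120],-4.6,41,6,0)
E
```

```text
4.2 [417.7 284.2 124.2] [ 0.   0.4 -1.1] 0.45
[622.64537822 287.25112425]
tot mm [205.    3.   -4.2] rot deg [-40.4 -11.2  29.9]
[0, -14.9, 30.8, 0.5, -0.117, -0.032, 0.087] ,
[0, -12.1, 31.6, 4.6, -0.117, -0.032, 0.087] ,
[0, -9.1, 31.8, 8.7, -0.117, -0.032, 0.087] ,
[0, -6.0, 31.2, 12.6, -0.117, -0.032, 0.087] ,
[0, -2.9, 29.9, 16.3, -0.117, -0.032, 0.087] ,
[0, 0.2, 27.9, 19.8, -0.117, -0.032, 0.087] ,
```

Emit:
{"fn": "play_rows", "kwargs": {
  "increments": [
    [0,-15,31,0.5,-0.117,-0.032,0.087],
    [0,-12,31.5,4.5,-0.117,-0.032,0.087],
    [0,-9,32,8.5,-0.117,-0.032,0.087],
    [0,-6,31,12.5,-0.117,-0.032,0.087],
    [0,-3,30,16,-0.117,-0.032,0.087],
    [0,0,28,20,-0.117,-0.032,0.087],
    [0,0,0,0,0,0,0],
    [0,0,0,0,0,0,0]
  ]
}}

```text
clock: 5.2
tool_pos: [0.5375, 0.2717, 0.1078]
eef_rot: [0.642, 0.738, 0.117, 0.171]
contact_force: [-0.5, 1.0, -1.3]
opening: 0.448
```

```bash
cat >> h.py <<'E'
o=np.array([609,180]);_y=np.deg2rad(-4.6);ex=np.array([np.cos(_y),np.sin(_y)]);ey=np.array([-np.sin(_y),np.cos(_y)])
def W(xs,ys,z):
    p=o+ex*xs+ey*ys;return [p[0],p[1],z]
def S_(): # tool in stand frame
    s=st();p=s['tool_pos'][:2]*1e3-o;print('stand xs,ys',(p@ex).round(1),(p@ey).round(1))
E
python3 - <<'E'
from h import *
S_()
plan(W(5,108,58),-4.6,40,4,0)
snap('top','t2');snap('scene','s2')
crop('pics/s2.png',330,170,180,140,4.4,'pics/s2c.png')
E
```

```text
5.2 [537.5 271.7 107.8] [-0.5  1.  -1.3] 0.448
stand xs,ys -78.6 85.7
tot mm [ 85.1  15.5 -49.8] rot deg [-16.2  -1.   12.7]
[0, 2.6, 15.0, 19.8, -0.07, -0.004, 0.055] ,
[0, 3.5, 13.4, 20.8, -0.07, -0.004, 0.055] ,
[0, 4.3, 11.7, 21.6, -0.07, -0.004, 0.055] ,
[0, 5.0, 9.9, 22.4, -0.07, -0.004, 0.055] ,
```

View pics/s2c.png

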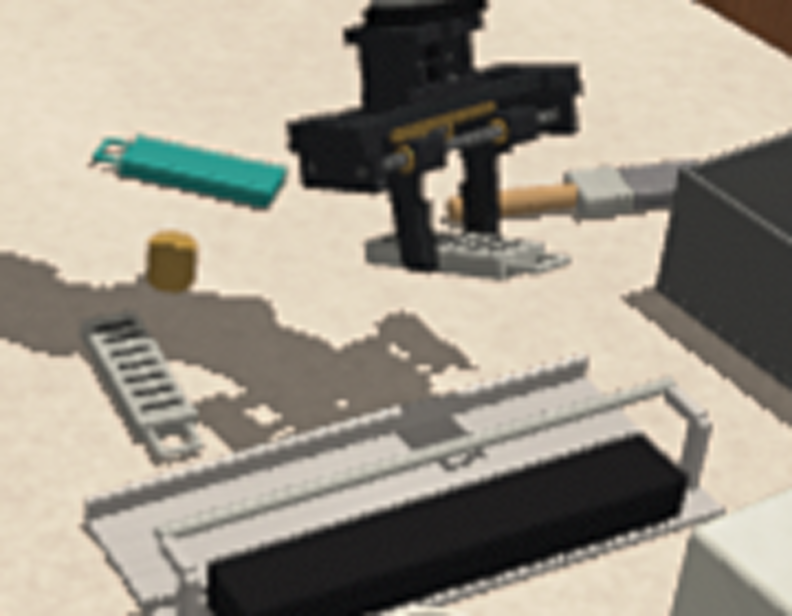

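```bash
python3 - <<'E'
from h import *
plan(W(5,108,105),-4.6,40,6,0)
E
```

```text
tot mm [84.8 15.4 -3.1] rot deg [-16.1  -1.   12.7]
[0, 1.0, 13.0, 6.1, -0.047, -0.003, 0.037] ,
[0, 1.4, 12.7, 6.7, -0.047, -0.003, 0.037] ,
[0, 1.9, 12.3, 7.2, -0.047, -0.003, 0.037] ,
[0, 2.4, 11.8, 7.8, -0.047, -0.003, 0.037] ,
[0, 2.8, 11.4, 8.3, -0.047, -0.003, 0.037] ,
[0, 3.3, 10.9, 8.8, -0.047, -0.003, 0.037] ,
```

Emit:
{"fn": "play_rows", "kwargs": {
  "increments": [
    [0,1,13,6,-0.047,-0.003,0.037],
    [0,1.5,12.5,6.5,-0.047,-0.003,0.037],
    [0,2,12,7,-0.047,-0.003,0.037],
    [0,2.5,12,8,-0.047,-0.003,0.037],
    [0,3,11.5,8.5,-0.047,-0.003,0.037],
    [0,3,11,9,-0.047,-0.003,0.037],
    [0,0,0,0,0,0,0],
    [0,0,0,0,0,0,0]
  ]
}}

```text
clock: 6.3
tool_pos: [0.6239, 0.2843, 0.1068]
eef_rot: [0.693, 0.634, 0.232, 0.253]
contact_force: [-1.5, 0.7, -0.6]
opening: 0.456
```

```bash
python3 - <<'E'
from h import *
S_()
plan(W(5,108,60),-4.6,40,6,0)
E
```

```text
6.3 [623.9 284.3 106.8] [-1.5  0.7 -0.6] 0.456
stand xs,ys 6.5 105.2
tot mm [ -1.3   2.9 -46.8] rot deg [ 0.2  0.3 -0.4]
[0, 0.5, -5.2, 5.8, 0.001, 0.001, -0.001] ,
[0, 0.5, -5.2, 5.8, 0.001, 0.001, -0.001] ,
[0, 0.5, -5.2, 5.8, 0.001, 0.001, -0.001] ,
[0, 0.5, -5.2, 5.8, 0.001, 0.001, -0.001] ,
[0, 0.5, -5.2, 5.8, 0.001, 0.001, -0.001] ,
[0, 0.5, -5.2, 5.8, 0.001, 0.001, -0.001] ,
```

Emit:
{"fn": "play_rows", "kwargs": {
  "increments": [
    [0,0.5,-5.2,5.8,0,0,0],
    [0,0.5,-5.2,5.8,0,0,0],
    [0,0.5,-5.2,5.8,0,0,0],
    [0,0.5,-5.2,5.8,0,0,0],
    [0,0.5,-5.2,5.8,0,0,0],
    [0,0.5,-5.2,5.8,0,0,0],
    [0,0,0,0,0,0,0],
    [0,0,0,0,0,0,0]
  ]
}}

```text
clock: 7.3
tool_pos: [0.6219, 0.2874, 0.0565]
eef_rot: [0.693, 0.634, 0.231, 0.253]
contact_force: [0.6, -0.5, -1.7]
opening: 0.448
```

```bash
python3 - <<'E'
from h import *
S_()
plan(W(3,108,50),-4.6,40,4,0)
snap('top','t3');snap('scene','s3')
crop('pics/s3.png',330,190,180,140,4.4,'pics/s3c.png')
E
```

```text
7.3 [621.9 287.4  56.5] [ 0.6 -0.5 -1.7] 0.448
stand xs,ys 4.3 108.1
tot mm [-1.3 -0.  -6.5] rot deg [ 0.1  0.3 -0.3]
[0, -0.0, -1.3, 1.0, 0.0, 0.001, -0.001] ,
[0, -0.0, -1.3, 1.0, 0.0, 0.001, -0.001] ,
[0, -0.0, -1.3, 1.0, 0.0, 0.001, -0.001] ,
[0, -0.0, -1.3, 1.0, 0.0, 0.001, -0.001] ,
```

View pics/s3c.png

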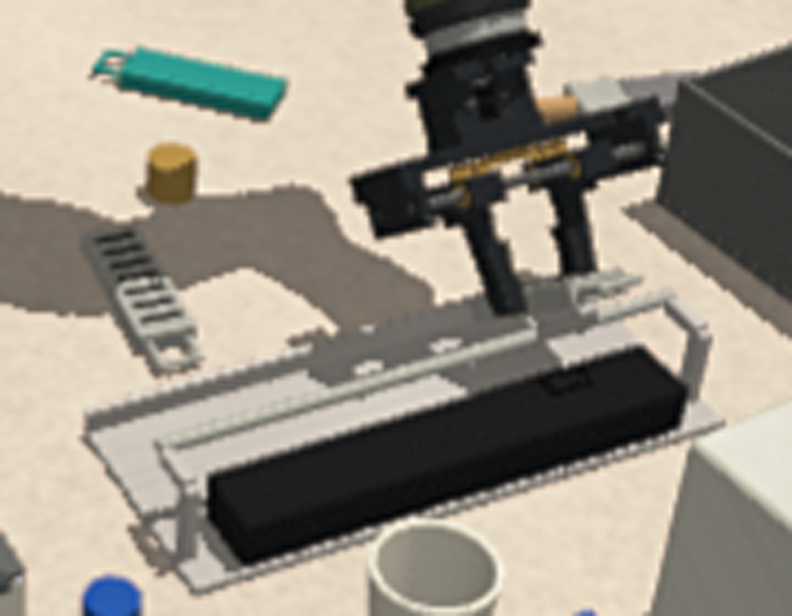

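Emit:
{"fn": "play_rows", "kwargs": {
  "increments": [
    [0,0,-1.3,1.5,0,0,0],
    [0,0,-1.3,1.5,0,0,0],
    [0,0,-1.3,1.5,0,0,0],
    [0,0,-1.3,1.5,0,0,0],
    [0,0,-1,1,0,0,0],
    [0,0,0,0,0,0,0],
    [0,0,0,0,0,0,0],
    [0,0,0,0,0,0,0]
  ]
}}

```text
clock: 8.4
tool_pos: [0.622, 0.2876, 0.0474]
eef_rot: [0.693, 0.634, 0.232, 0.253]
contact_force: [-0.1, 0.8, -2.7]
opening: 0.448
```

```bash
python3 - <<'E'
from h import *
S_()
E
```

```text
8.4 [622.  287.6  47.4] [-0.1  0.8 -2.7] 0.448
stand xs,ys 4.3 108.3
```

Emit:
{"fn": "play_rows", "kwargs": {
  "increments": [
    [0,0,-0.7,0.8,0,0,0],
    [0,0,-0.7,0.8,0,0,0],
    [0,0,-0.7,0.8,0,0,0],
    [0,0,-0.7,0.8,0,0,0],
    [0,0,0,0,0,0,0],
    [0,0,0,0,0,0,0],
    [0,0,0,0,0,0,0],
    [0,0,0,0,0,0,0]
  ]
}}

```text
clock: 9.4
tool_pos: [0.6223, 0.2876, 0.0469]
eef_rot: [0.692, 0.633, 0.234, 0.255]
contact_force: [-1.1, -0.2, 1.3]
opening: 0.451
```

```bash
python3 - <<'E'
from h import *
S_()
E
```

```text
9.4 [622.3 287.6  46.9] [-1.1 -0.2  1.3] 0.451
stand xs,ys 4.6 108.4
```

Emit:
{"fn": "play_rows", "kwargs": {
  "increments": [
    [0,0,-1,-0.5,0,0,0],
    [0,0,-1,-0.5,0,0,0],
    [0,0,-1,-0.5,0,0,0],
    [0,0,-1,-0.3,0,0,0],
    [0,0,-1,-0.3,0,0,0],
    [0,0,0,0,0,0,0],
    [0,0,0,0,0,0,0],
    [0,0,0,0,0,0,0]
  ]
}}

```text
clock: 10.4
tool_pos: [0.62, 0.2878, 0.0467]
eef_rot: [0.692, 0.632, 0.236, 0.257]
contact_force: [2.1, -0.2, 0.6]
opening: 0.453
```

```bash
python3 - <<'E'
from h import *
S_()
snap('top','t4');snap('scene','s4')
crop('pics/s4.png',330,190,180,140,4.4,'pics/s4c.png')
crop('pics/top0.png',190,150,140,90,5.6,'pics/x.png');crop('pics/t4.png',190,150,140,90,5.6,'pics/t4c.png')
E
```

```text
10.4 [620.  287.8  46.7] [ 2.1 -0.2  0.6] 0.453
stand xs,ys 2.4 108.3
```

View pics/s4c.png

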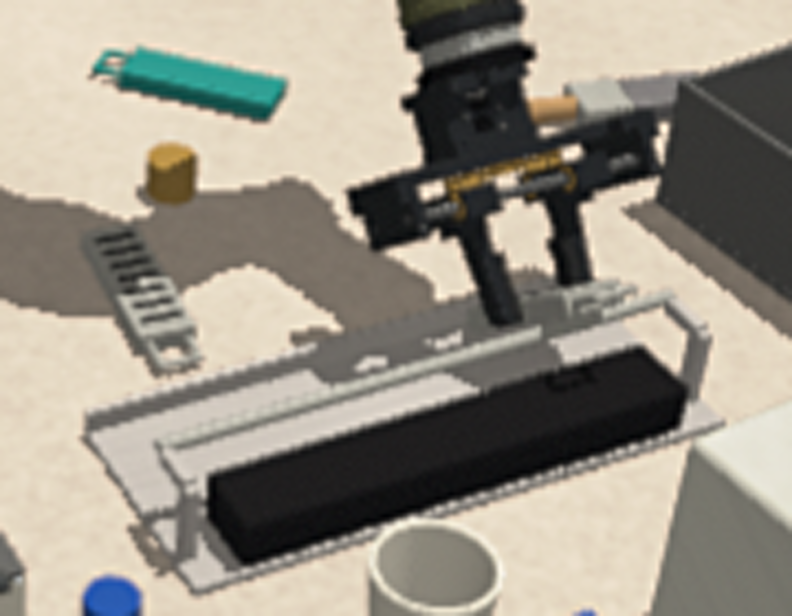

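View pics/t4c.png

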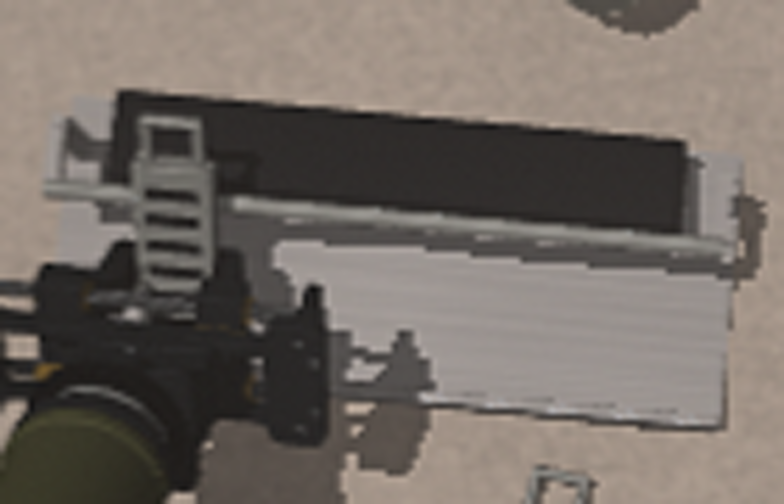

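Emit:
{"fn": "play_rows", "kwargs": {
  "increments": [
    [0.5,0,0,0,0,0,0],
    [0.54,0,0,0,0,0,0],
    [0.56,0,0,0,0,0,0],
    [0.56,0,0,0,0,0,0],
    [0.56,0,0,0,0,0,0],
    [0.56,0,0,-10,0,0,0],
    [0.56,0,0,-20,0,0,0],
    [0.56,0,0,-20,0,0,0]
  ]
}}

```text
clock: 11.5
tool_pos: [0.5833, 0.2907, 0.0848]
eef_rot: [0.692, 0.633, 0.234, 0.255]
contact_force: [-0.7, -0.2, 0.4]
opening: 0.558
```

```bash
python3 - <<'E'
from h import *
S_()
plan([431+20,107+50,170],-10.3,0,7,1)
E
```

```text
11.5 [583.3 290.7  84.8] [-0.7 -0.2  0.4] 0.558
stand xs,ys -34.5 108.3
tot mm [-132.3 -133.7   85.2] rot deg [40.5 -1.9  5. ]
[1, -20.7, -5.1, -20.4, 0.101, -0.005, 0.012] ,
[1, -20.9, -6.9, -19.7, 0.101, -0.005, 0.012] ,
[1, -21.1, -8.6, -18.8, 0.101, -0.005, 0.012] ,
[1, -21.3, -10.1, -17.8, 0.101, -0.005, 0.012] ,
[1, -21.5, -11.6, -16.6, 0.101, -0.005, 0.012] ,
[1, -21.7, -12.9, -15.2, 0.101, -0.005, 0.012] ,
[1, -21.9, -14.1, -13.8, 0.101, -0.005, 0.012] ,
```

Emit:
{"fn": "play_rows", "kwargs": {
  "increments": [
    [0.6,0,0,-25,0,0,0],
    [1,-23,-7,-18,0.116,0,0.012],
    [1,-24,-9,-18,0.116,0,0.012],
    [1,-24,-10,-18,0.116,0,0.012],
    [1,-25,-12,-17,0.116,0,0.012],
    [1,-25,-13,-15,0.116,0,0.012],
    [1,-25,-14,-14,0.116,0,0.012],
    [1,0,0,0,0,0,0]
  ]
}}

```text
clock: 12.5
tool_pos: [0.4721, 0.1805, 0.1578]
eef_rot: [0.755, 0.65, 0.06, 0.059]
contact_force: [0.4, 0.1, 0.8]
opening: 0.998
```

```bash
python3 - <<'E'
from h import *
st()
im=snap('top','t5');snap('scene','s5')
for p in plates(im): print(p)
crop('pics/s5.png',330,170,180,140,4.4,'pics/s5c.png')
crop('pics/t5.png',190,150,140,140,4.2,'pics/t5c.png')
E
```

```text
12.5 [472.1 180.5 157.8] [0.4 0.1 0.8] 0.998
(array([ 406.7, -283.1]), -11.9, 143.7, 41.7)
(array([445.1, 139.6]), 87.0, 250.0, 143.8)
(array([ 456.8, -111.4]), 16.3, 149.2, 41.0)
```

View pics/s5c.png

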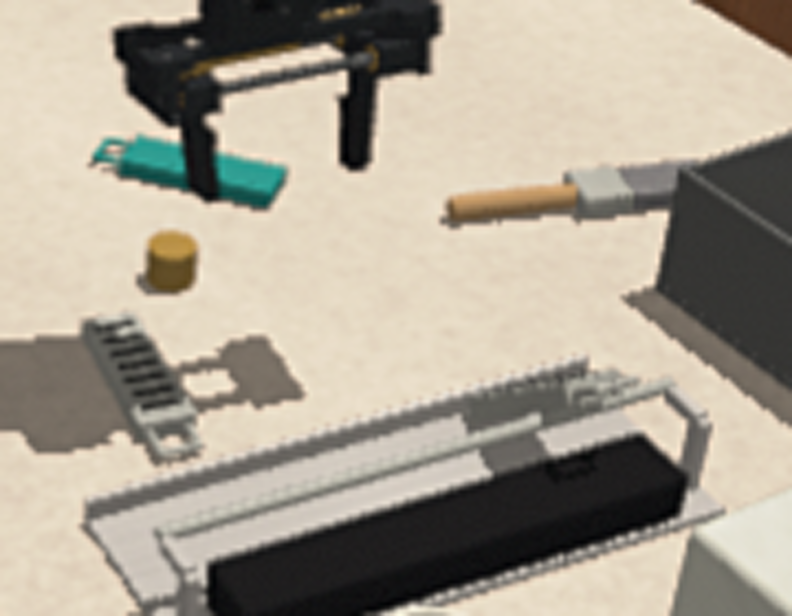

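View pics/t5.png

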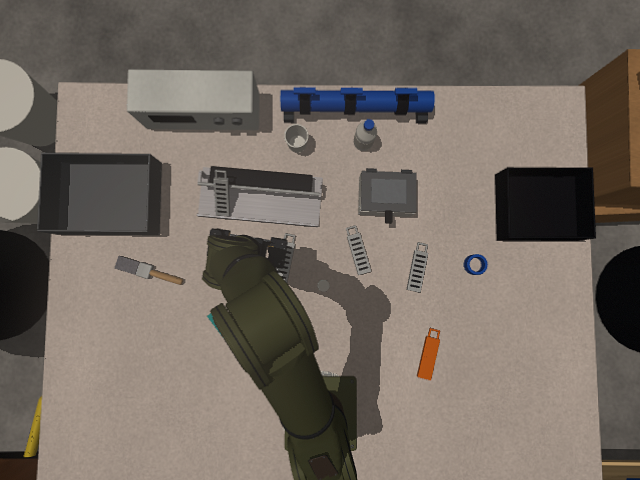

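```bash
python3 - <<'E'
from h import *
plan([432,108,60],-10.3,0,6,1)
E
```

```text
tot mm [-39.6 -76.  -97.2] rot deg [ 9.6 -1.   2.2]
[1, -13.7, -7.4, 15.0, 0.028, -0.003, 0.006] ,
[1, -13.7, -6.9, 15.2, 0.028, -0.003, 0.006] ,
[1, -13.7, -6.4, 15.4, 0.028, -0.003, 0.006] ,
[1, -13.7, -5.8, 15.7, 0.028, -0.003, 0.006] ,
[1, -13.7, -5.3, 15.8, 0.028, -0.003, 0.006] ,
[1, -13.7, -4.8, 16.0, 0.028, -0.003, 0.006] ,
```

Emit:
{"fn": "play_rows", "kwargs": {
  "increments": [
    [1,-14,-7.5,15,0.028,-0.003,0.006],
    [1,-14,-7,15,0.028,-0.003,0.006],
    [1,-14,-6.5,15,0.028,-0.003,0.006],
    [1,-13.5,-6,16,0.028,-0.003,0.006],
    [1,-13.5,-5,16,0.028,-0.003,0.006],
    [1,-13.5,-5,16,0.028,-0.003,0.006],
    [1,0,0,0,0,0,0],
    [1,0,0,0,0,0,0]
  ]
}}

```text
clock: 13.6
tool_pos: [0.4261, 0.1046, 0.0514]
eef_rot: [0.766, 0.643, -0.007, -0.003]
contact_force: [0.1, 0.0, -0.6]
opening: 0.999
```

```bash
python3 - <<'E'
from h import *
st();plan([432,108,3],-10.3,0,5,1)
snap('scene','s6')
crop('pics/s6.png',330,170,180,140,4.4,'pics/s6c.png')
E
```

```text
13.6 [426.1 104.6  51.4] [ 0.1  0.  -0.6] 0.999
tot mm [  5.9   3.4 -48.4] rot deg [-0.8  0.3  0.4]
[1, 0.9, 1.2, 9.7, -0.003, 0.001, 0.001] ,
[1, 0.9, 1.1, 9.7, -0.003, 0.001, 0.001] ,
[1, 0.9, 1.1, 9.7, -0.003, 0.001, 0.001] ,
[1, 0.9, 1.1, 9.7, -0.003, 0.001, 0.001] ,
[1, 0.9, 1.1, 9.7, -0.003, 0.001, 0.001] ,
```

View pics/s6c.png

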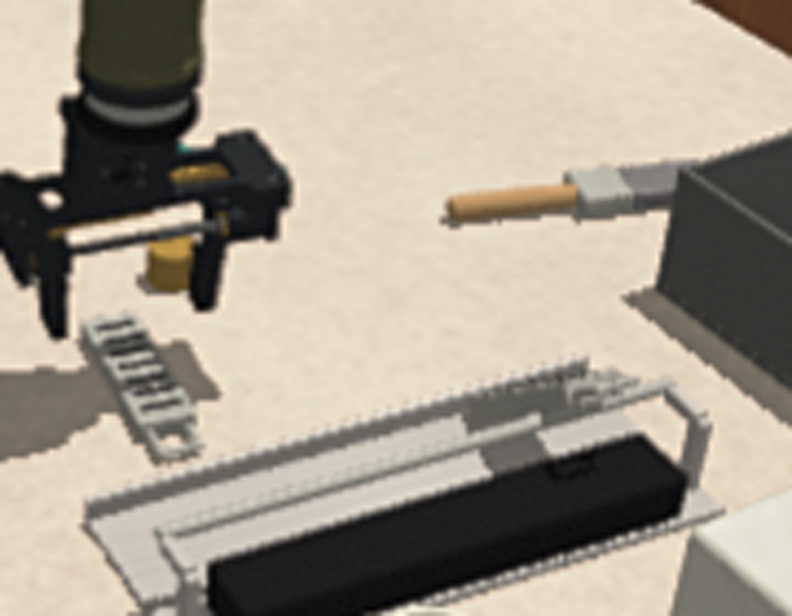

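Emit:
{"fn": "play_rows", "kwargs": {
  "increments": [
    [1,1,1.2,10,-0.003,0,0],
    [1,1,1.2,10,-0.003,0,0],
    [1,1,1.2,10,-0.003,0,0],
    [1,1,1.2,9,-0.003,0,0],
    [1,0.5,1,7,0,0,0],
    [0.7,0,0,0,0,0,0],
    [0,0,0,0,0,0,0],
    [0,0,0,0,0,0,0]
  ]
}}

```text
clock: 14.65
tool_pos: [0.4371, 0.1145, 0.0094]
eef_rot: [0.764, 0.646, 0.004, 0.002]
contact_force: [0.1, -0.4, 0.3]
opening: 0.688
```

```bash
python3 - <<'E'
from h import *
st()
E
```

```text
14.65 [437.1 114.5   9.4] [ 0.1 -0.4  0.3] 0.688
```

```bash
python3 - <<'E'
from h import *
plan([432,108,3],-10.3,0,2,0.75)
E
```

```text
tot mm [-5.1 -6.5 -6.4] rot deg [ 0.4 -0.2  0.7]
[0.75, -3.6, -2.0, 3.2, 0.004, -0.002, 0.006] ,
[0.75, -3.7, -2.0, 3.2, 0.004, -0.002, 0.006] ,
```

Emit:
{"fn": "play_rows", "kwargs": {
  "increments": [
    [0.8,-3.6,-2,3,0.004,0,0.006],
    [0.8,-3.6,-2,3,0.003,0,0.006],
    [0.8,0,0,0,0,0,0],
    [0,0,0,0,0,0,0],
    [0,0,0,0,0,0,0],
    [0,0,0,0,0,0,0],
    [0,0,0,0,0,0,0],
    [0,0,0,0,0,0,0]
  ]
}}

```text
clock: 15.65
tool_pos: [0.4317, 0.1077, 0.0033]
eef_rot: [0.768, 0.641, 0.001, -0.001]
contact_force: [0.3, -0.2, -0.4]
opening: 0.452
```

```bash
python3 - <<'E'
from h import *
st()
plan(W(-60,36,120),-4.6,20,6,0,start=[[432,108,60],-10.3,0])
E
```

```text
15.65 [431.7 107.7   3.3] [ 0.3 -0.2 -0.4] 0.452
tot mm [120.1 112.7  60. ] rot deg [-20.    1.   -5.6]
[0, 22.1, 16.3, -10.0, -0.058, 0.003, -0.016] ,
[0, 21.8, 17.2, -9.0, -0.058, 0.003, -0.016] ,
[0, 21.5, 18.1, -7.9, -0.058, 0.003, -0.016] ,
[0, 21.3, 18.9, -6.7, -0.058, 0.003, -0.016] ,
[0, 21.0, 19.6, -5.6, -0.058, 0.003, -0.016] ,
[0, 20.7, 20.2, -4.3, -0.058, 0.003, -0.016] ,
```

Gripped. Lift, then travel.

Emit:
{"fn": "play_rows", "kwargs": {
  "increments": [
    [0,0,0,-15,0,0,0],
    [0,0,0,-25,0,0,0],
    [0,0,0,-20,0,0,0],
    [0,22,16,-11,-0.058,0,-0.016],
    [0,22,17,-10,-0.058,0,-0.016],
    [0,21.5,18,-9,-0.058,0,-0.016],
    [0,21,19,-8,-0.058,0,-0.016],
    [0,21,20,-6,-0.058,0,-0.016]
  ]
}}

```text
clock: 16.65
tool_pos: [0.5323, 0.1987, 0.116]
eef_rot: [0.734, 0.663, 0.092, 0.116]
contact_force: [0.5, -0.5, -3.4]
opening: 0.449
```

```bash
python3 - <<'E'
from h import *
S_()
plan(W(5,36,105),-4.6,40,7,0)
E
```

```text
16.65 [532.3 198.7 116. ] [ 0.5 -0.5 -3.4] 0.449
stand xs,ys -77.9 12.5
tot mm [ 84.5  16.8 -11. ] rot deg [-23.1   1.6  -0.7]
[0, 3.7, 10.8, 4.9, -0.057, 0.004, -0.002] ,
[0, 3.6, 10.5, 5.5, -0.057, 0.004, -0.002] ,
[0, 3.6, 10.2, 6.1, -0.057, 0.004, -0.002] ,
[0, 3.5, 9.8, 6.7, -0.057, 0.004, -0.002] ,
[0, 3.5, 9.4, 7.3, -0.057, 0.004, -0.002] ,
[0, 3.5, 9.0, 7.8, -0.057, 0.004, -0.002] ,
[0, 3.4, 8.6, 8.3, -0.057, 0.004, -0.002] ,
```

Emit:
{"fn": "play_rows", "kwargs": {
  "increments": [
    [0,3.5,11,5,-0.057,0.004,0],
    [0,3.5,10.5,5.5,-0.057,0.004,0],
    [0,3.5,10,6,-0.057,0.004,0],
    [0,3.5,10,6.5,-0.057,0.004,0],
    [0,3.5,9.5,7.5,-0.057,0.004,0],
    [0,3.5,9,8,-0.057,0.004,0],
    [0,3,8,8,-0.057,0.004,0],
    [0,0,0,0,0,0,0]
  ]
}}

```text
clock: 17.65
tool_pos: [0.615, 0.2181, 0.1025]
eef_rot: [0.693, 0.635, 0.235, 0.249]
contact_force: [-0.6, -0.0, -2.8]
opening: 0.449
```

```bash
python3 - <<'E'
from h import *
S_()
plan(W(5,36,55),-4.6,40,6,0)
E
```

```text
17.65 [615.  218.1 102.5] [-0.6 -0.  -2.8] 0.449
stand xs,ys 2.9 38.4
tot mm [  1.9  -2.6 -47.5] rot deg [ 0.  -0.2 -0.5]
[0, -0.5, -4.8, 6.3, 0.0, -0.001, -0.001] ,
[0, -0.5, -4.8, 6.3, 0.0, -0.001, -0.001] ,
[0, -0.5, -4.8, 6.3, 0.0, -0.001, -0.001] ,
[0, -0.4, -4.8, 6.3, 0.0, -0.001, -0.001] ,
[0, -0.4, -4.8, 6.3, 0.0, -0.001, -0.001] ,
[0, -0.4, -4.8, 6.3, 0.0, -0.001, -0.001] ,
```

Emit:
{"fn": "play_rows", "kwargs": {
  "increments": [
    [0,-0.5,-4.8,6.3,0,0,0],
    [0,-0.5,-4.8,6.3,0,0,0],
    [0,-0.5,-4.8,6.3,0,0,0],
    [0,-0.4,-4.8,6.3,0,0,0],
    [0,-0.4,-4.5,6,0,0,0],
    [0,-0.4,-4,5,0,0,0],
    [0,0,0,0,0,0,0],
    [0,0,0,0,0,0,0]
  ]
}}

```text
clock: 18.65
tool_pos: [0.6163, 0.2148, 0.0536]
eef_rot: [0.693, 0.635, 0.233, 0.249]
contact_force: [-0.4, 0.1, -1.9]
opening: 0.451
```

```bash
python3 - <<'E'
from h import *
S_()
plan(W(4.5,36,48),-4.6,40,4,0)
E
```

```text
18.65 [616.3 214.8  53.6] [-0.4  0.1 -1.9] 0.451
stand xs,ys 4.5 35.3
tot mm [ 0.   0.7 -5.6] rot deg [-0.1 -0.2 -0.5]
[0, 0.2, -0.9, 1.1, -0.001, -0.001, -0.002] ,
[0, 0.2, -0.9, 1.1, -0.001, -0.001, -0.002] ,
[0, 0.2, -0.9, 1.1, -0.001, -0.001, -0.002] ,
[0, 0.2, -0.9, 1.1, -0.001, -0.001, -0.002] ,
```

Emit:
{"fn": "play_rows", "kwargs": {
  "increments": [
    [0,0.2,-1,1.2,0,0,-0.002],
    [0,0.2,-1,1.2,0,0,-0.002],
    [0,0.2,-1,1.2,0,0,-0.002],
    [0,0,-1,1.2,0,0,-0.002],
    [0,0,-0.8,1,0,0,0],
    [0,0,-0.7,0.8,0,0,0],
    [0,0,0,0,0,0,0],
    [0,0,0,0,0,0,0]
  ]
}}

```text
clock: 19.65
tool_pos: [0.6169, 0.2158, 0.0483]
eef_rot: [0.69, 0.637, 0.235, 0.251]
contact_force: [-0.8, -0.4, -0.0]
opening: 0.447
```

Emit:
{"fn": "play_rows", "kwargs": {
  "increments": [
    [0,0,-1,-0.4,0,0,0],
    [0,0,-1,-0.4,0,0,0],
    [0,0,-1,-0.4,0,0,0],
    [0,0,-1,-0.3,0,0,0],
    [0,0,-0.5,0,0,0,0],
    [0,0,0,0,0,0,0],
    [0,0,0,0,0,0,0],
    [0,0,0,0,0,0,0]
  ]
}}

```text
clock: 20.65
tool_pos: [0.6147, 0.216, 0.0475]
eef_rot: [0.69, 0.636, 0.236, 0.253]
contact_force: [1.1, -0.6, 1.4]
opening: 0.45
```

```bash
python3 - <<'E'
from h import *
S_();plan(W(4.5,36,48),-4.6,40,1,0)
E
```

```text
20.65 [614.7 216.   47.5] [ 1.1 -0.6  1.4] 0.45
stand xs,ys 2.8 36.4
tot mm [ 1.7 -0.5  0.5] rot deg [ 0.5 -0.2 -0.1]
[0, -0.4, 1.7, 0.7, 0.009, -0.003, -0.002] ,
```

Seated (light contact forces); release and retreat toward plate 3.

Emit:
{"fn": "play_rows", "kwargs": {
  "increments": [
    [0.5,0,0,0,0,0,0],
    [0.54,0,0,0,0,0,0],
    [0.56,0,0,0,0,0,0],
    [0.56,0,0,0,0,0,0],
    [0.56,0,0,-10,0,0,0],
    [0.56,0,0,-20,0,0,0],
    [0.56,0,0,-25,0,0,0],
    [0.6,0,0,-15,0,0,0]
  ]
}}

```text
clock: 21.65
tool_pos: [0.565, 0.2198, 0.103]
eef_rot: [0.69, 0.637, 0.235, 0.252]
contact_force: [0.6, -0.6, 1.1]
opening: 0.599
```

```bash
python3 - <<'E'
from h import *
S_();plan([470,10,150],10,0,8,1)
im=snap('top','t7')
for p in plates(im): print(p)
E
```

```text
21.65 [565.  219.8 103. ] [ 0.6 -0.6  1.1] 0.599
stand xs,ys -47.1 36.2
tot mm [ -95.  -209.8   47. ] rot deg [ 40.1   4.9 -14. ]
[1, -27.1, -3.6, -10.9, 0.088, 0.011, -0.03] ,
[1, -26.8, -5.4, -10.8, 0.088, 0.011, -0.03] ,
[1, -26.5, -7.1, -10.5, 0.088, 0.011, -0.03] ,
[1, -26.1, -8.8, -10.1, 0.088, 0.011, -0.03] ,
[1, -25.7, -10.5, -9.5, 0.088, 0.011, -0.03] ,
[1, -25.3, -12.0, -8.8, 0.088, 0.011, -0.03] ,
[1, -24.8, -13.5, -8.0, 0.088, 0.011, -0.03] ,
[1, -24.3, -14.9, -7.0, 0.088, 0.011, -0.03] ,
(array([ 406.7, -283.1]), -11.9, 143.7, 41.7)
(array([ 456.7, -111.3]), 16.5, 148.4, 40.8)
(array([496.4, 245.3]), -89.6, 159.2, 82.7)
```

Emit:
{"fn": "play_rows", "kwargs": {
  "increments": [
    [1,-27,-3.5,-11,0.088,0.011,-0.03],
    [1,-27,-5.5,-11,0.088,0.011,-0.03],
    [1,-26.5,-7,-10.5,0.088,0.011,-0.03],
    [1,-26,-9,-10,0.088,0.011,-0.03],
    [1,-26,-10.5,-9.5,0.088,0.011,-0.03],
    [1,-25,-12,-9,0.088,0.011,-0.03],
    [1,-25,-13.5,-8,0.088,0.011,-0.03],
    [1,-24,-15,-7,0.088,0.011,-0.03]
  ]
}}

```text
clock: 22.7
tool_pos: [0.5148, 0.0537, 0.14]
eef_rot: [0.661, 0.741, 0.073, 0.089]
contact_force: [0.1, -0.6, -0.1]
opening: 1.002
```

```bash
python3 - <<'E'
from h import *
S_();plan([457.7,-110.5,90],16.4,0,7,1)
im=snap('top','t8');snap('scene','s8')
for p in plates(im): print(p)
crop('pics/s8.png',230,170,270,200,2.9,'pics/s8c.png')
crop('pics/t8.png',190,150,140,90,5.6,'pics/t8c.png')
E
```

```text
22.7 [514.8  53.7 140. ] [ 0.1 -0.6 -0.1] 1.002
stand xs,ys -83.7 -133.5
tot mm [ -57.1 -164.2  -50. ] rot deg [12.8  3.2 -9.9]
[1, -22.2, -12.2, 5.3, 0.032, 0.008, -0.025] ,
[1, -21.9, -12.6, 5.5, 0.032, 0.008, -0.025] ,
[1, -21.6, -12.9, 5.8, 0.032, 0.008, -0.025] ,
[1, -21.4, -13.2, 6.0, 0.032, 0.008, -0.025] ,
[1, -21.1, -13.6, 6.3, 0.032, 0.008, -0.025] ,
[1, -20.8, -13.9, 6.6, 0.032, 0.008, -0.025] ,
[1, -20.5, -14.2, 6.8, 0.032, 0.008, -0.025] ,
(array([ 406.7, -283.1]), -11.9, 143.7, 41.7)
(array([ 456.8, -111.5]), 16.2, 149.2, 42.0)
(array([492.8, 115.8]), -89.6, 227.3, 91.6)
```

View pics/s8c.png

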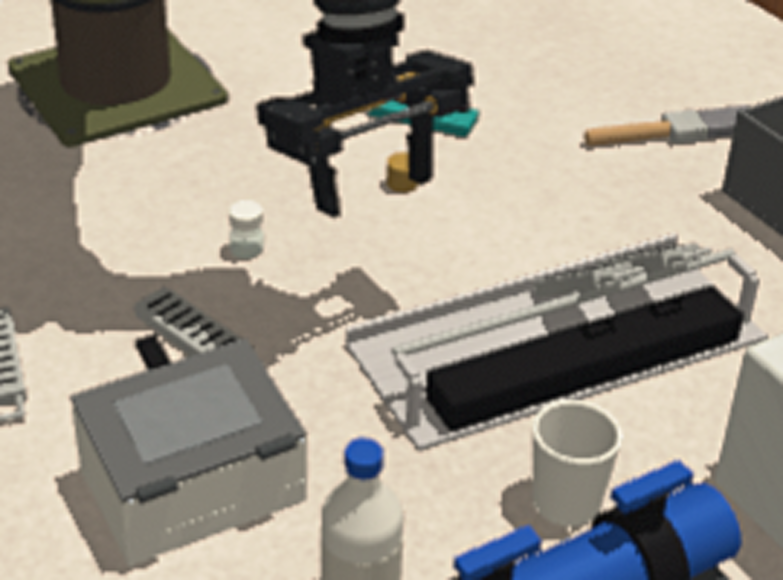

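View pics/t8c.png

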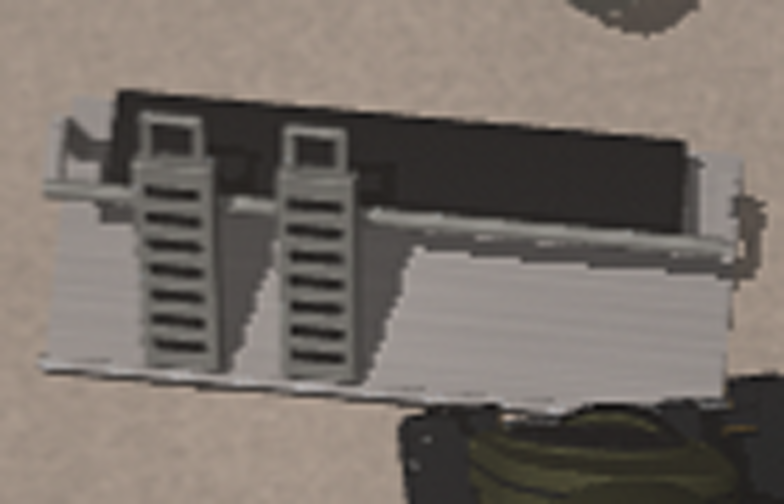

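```bash
python3 - <<'E'
from h import *
plan([446,-114,90],16.3,0,7,1)
E
```

```text
tot mm [ -69.4 -166.2  -50.1] rot deg [ 12.9   3.2 -10. ]
[1, -22.3, -13.8, 5.0, 0.032, 0.008, -0.025] ,
[1, -22.0, -14.2, 5.2, 0.032, 0.008, -0.025] ,
[1, -21.7, -14.6, 5.5, 0.032, 0.008, -0.025] ,
[1, -21.4, -14.9, 5.8, 0.032, 0.008, -0.025] ,
[1, -21.0, -15.3, 6.1, 0.032, 0.008, -0.025] ,
[1, -20.7, -15.6, 6.5, 0.032, 0.008, -0.025] ,
[1, -20.4, -15.9, 6.8, 0.032, 0.008, -0.025] ,
```

Emit:
{"fn": "play_rows", "kwargs": {
  "increments": [
    [1,-22,-14,5,0.032,0.008,-0.025],
    [1,-22,-14,5,0.032,0.008,-0.025],
    [1,-22,-14.5,5.5,0.032,0.008,-0.025],
    [1,-21.5,-15,6,0.032,0.008,-0.025],
    [1,-21,-15,6,0.032,0.008,-0.025],
    [1,-20.5,-15.5,6.5,0.032,0.008,-0.025],
    [1,-20,-16,7,0.032,0.008,-0.025],
    [1,0,0,0,0,0,0]
  ]
}}

```text
clock: 23.8
tool_pos: [0.4477, -0.1137, 0.0879]
eef_rot: [0.597, 0.802, 0.001, 0.003]
contact_force: [0.1, 0.2, 0.2]
opening: 0.997
```

```bash
python3 - <<'E'
from h import *
st();plan([446,-114,40],16.3,0,6,1)
E
```

```text
23.8 [ 447.7 -113.7   87.9] [0.1 0.2 0.2] 0.997
tot mm [ -1.7  -0.3 -47.9] rot deg [0.3 0.2 0.3]
[1, 0.1, -0.3, 8.0, 0.001, 0.001, 0.001] ,
[1, 0.1, -0.3, 8.0, 0.001, 0.001, 0.001] ,
[1, 0.0, -0.3, 8.0, 0.001, 0.001, 0.001] ,
[1, 0.0, -0.3, 8.0, 0.001, 0.001, 0.001] ,
[1, 0.0, -0.3, 8.0, 0.001, 0.001, 0.001] ,
[1, 0.0, -0.3, 8.0, 0.001, 0.001, 0.001] ,
```

Emit:
{"fn": "play_rows", "kwargs": {
  "increments": [
    [1,0,-0.3,13,0,0,0],
    [1,0,-0.3,16,0,0,0],
    [1,0,-0.3,16,0,0,0],
    [1,0,-0.3,16,0,0,0],
    [1,0,-0.3,12,0,0,0],
    [1,0,0,6,0,0,0],
    [1,0,0,0,0,0,0],
    [1,0,0,0,0,0,0]
  ]
}}

```text
clock: 24.8
tool_pos: [0.4536, -0.0985, 0.0097]
eef_rot: [0.593, 0.805, 0.009, 0.006]
contact_force: [-0.2, 0.2, 0.1]
opening: 0.997
```

```bash
python3 - <<'E'
from h import *
st();plan([446,-114,3],16.3,0,2,1)
snap('scene','s9');crop('pics/s9.png',230,190,200,150,4,'pics/s9c.png')
E
```

```text
24.8 [453.6 -98.5   9.7] [-0.2  0.2  0.1] 0.997
tot mm [ -7.6 -15.5  -6.7] rot deg [ 1.3 -0.1  0.9]
[1, -6.3, -6.0, 3.2, 0.011, -0.001, 0.008] ,
[1, -6.3, -5.9, 3.3, 0.011, -0.001, 0.008] ,
```

View pics/s9c.png

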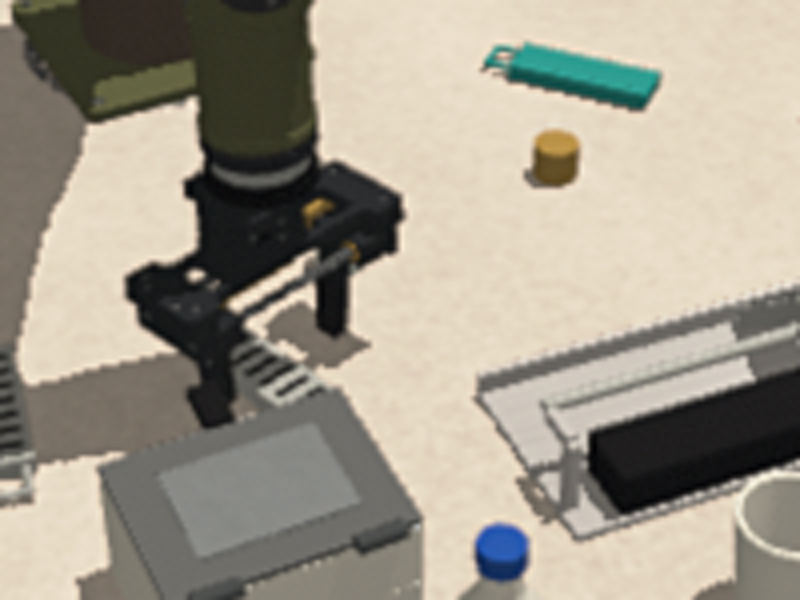

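Emit:
{"fn": "play_rows", "kwargs": {
  "increments": [
    [1,-4,-4,1,0.007,0,0.006],
    [1,-4,-4,1,0.007,0,0.006],
    [1,-4,-4,1,0.007,0,0.006],
    [1,0,0,1,0,0,0],
    [1,0,0,0,0,0,0],
    [1,0,0,0,0,0,0],
    [1,0,0,0,0,0,0],
    [1,0,0,0,0,0,0]
  ]
}}

```text
clock: 25.85
tool_pos: [0.4455, -0.1148, 0.0059]
eef_rot: [0.602, 0.799, 0.001, -0.0]
contact_force: [0.8, 0.6, 0.5]
opening: 1.004
```

```bash
python3 - <<'E'
from h import *
st();plan([446,-114,3],16.3,0,2,1)
E
```

```text
25.85 [ 445.5 -114.8    5.9] [0.8 0.6 0.5] 1.004
tot mm [ 0.5  0.8 -2.9] rot deg [ 0.1 -0.1 -0.3]
[1, 0.3, 0.4, 1.5, 0.001, -0.001, -0.002] ,
[1, 0.3, 0.4, 1.5, 0.001, -0.001, -0.002] ,
```

Emit:
{"fn": "play_rows", "kwargs": {
  "increments": [
    [1,0.3,0.4,1.5,0,0,-0.002],
    [1,0.3,0.4,1.5,0,0,-0.002],
    [0.3,0,0,0,0,0,0],
    [0,0,0,0,0,0,0],
    [0,0,0,0,0,0,0],
    [0,0,0,0,0,0,0],
    [0,0,0,0,0,0,0],
    [0,0,0,0,0,0,0]
  ]
}}

```text
clock: 26.85
tool_pos: [0.4462, -0.1138, 0.0027]
eef_rot: [0.6, 0.8, 0.001, -0.0]
contact_force: [0.2, 0.4, -0.8]
opening: 0.449
```

```bash
python3 - <<'E'
from h import *
st();plan(W(-70,-36,120),-4.6,20,7,0,start=[[446,-114,60],16.3,0])
E
```

```text
26.85 [ 446.2 -113.8    2.7] [ 0.2  0.4 -0.8] 0.449
tot mm [ 90.3 263.7  60. ] rot deg [-19.8  -3.6  20.7]
[0, 32.5, 23.0, -8.6, -0.049, -0.009, 0.052] ,
[0, 33.6, 21.7, -7.8, -0.049, -0.009, 0.052] ,
[0, 34.6, 20.3, -7.0, -0.049, -0.009, 0.052] ,
[0, 35.6, 18.8, -6.4, -0.049, -0.009, 0.052] ,
[0, 36.4, 17.2, -5.8, -0.049, -0.009, 0.052] ,
[0, 37.2, 15.6, -5.4, -0.049, -0.009, 0.052] ,
[0, 38.0, 13.9, -5.0, -0.049, -0.009, 0.052] ,
```

Emit:
{"fn": "play_rows", "kwargs": {
  "increments": [
    [0,0,0,-15,0,0,0],
    [0,0,0,-22,0,0,0],
    [0,0,0,-22,0,0,0],
    [0,0,0,-22,0,0,0],
    [0,25,15,-15,-0.04,-0.009,0.05],
    [0,33,20,-8,-0.049,-0.009,0.052],
    [0,34,20,-7,-0.049,-0.009,0.052],
    [0,35,18,-6,-0.049,-0.009,0.052]
  ]
}}

```text
clock: 27.85
tool_pos: [0.49, 0.0233, 0.1257]
eef_rot: [0.683, 0.724, 0.065, 0.07]
contact_force: [1.1, -0.1, -2.4]
opening: 0.447
```

```bash
python3 - <<'E'
from h import *
S_();plan(W(-60,-36,120),-4.6,25,7,0)
E
```

```text
27.85 [490.   23.3 125.7] [ 1.1 -0.1 -2.4] 0.447
stand xs,ys -106.0 -165.7
tot mm [ 56.3 125.6  -5.7] rot deg [-14.1  -1.7   7.8]
[0, 17.5, 8.8, 2.3, -0.035, -0.004, 0.019] ,
[0, 17.6, 8.4, 2.5, -0.035, -0.004, 0.019] ,
[0, 17.8, 7.9, 2.7, -0.035, -0.004, 0.019] ,
[0, 18.0, 7.5, 2.9, -0.035, -0.004, 0.019] ,
[0, 18.1, 7.0, 3.1, -0.035, -0.004, 0.019] ,
[0, 18.3, 6.6, 3.2, -0.035, -0.004, 0.019] ,
[0, 18.4, 6.1, 3.4, -0.035, -0.004, 0.019] ,
```

```bash
python3 - <<'E'
from h import *
plan(W(-4,-36,105),-4.6,40,8,0)
E
```

```text
tot mm [112.1 121.1 -20.7] rot deg [-29.   -2.8   7.5]
[0, 14.3, 14.1, 5.2, -0.063, -0.006, 0.016] ,
[0, 14.6, 13.5, 6.0, -0.063, -0.006, 0.016] ,
[0, 14.9, 12.9, 6.7, -0.063, -0.006, 0.016] ,
[0, 15.1, 12.2, 7.4, -0.063, -0.006, 0.016] ,
[0, 15.4, 11.5, 8.1, -0.063, -0.006, 0.016] ,
[0, 15.6, 10.7, 8.7, -0.063, -0.006, 0.016] ,
[0, 15.8, 9.9, 9.2, -0.063, -0.006, 0.016] ,
[0, 16.0, 9.0, 9.7, -0.063, -0.006, 0.016] ,
```

Emit:
{"fn": "play_rows", "kwargs": {
  "increments": [
    [0,14,14,5,-0.063,-0.006,0.016],
    [0,14.5,13.5,6,-0.063,-0.006,0.016],
    [0,15,13,6.5,-0.063,-0.006,0.016],
    [0,15,12,7,-0.063,-0.006,0.016],
    [0,15.5,11.5,8,-0.063,-0.006,0.016],
    [0,15.5,10.5,8.5,-0.063,-0.006,0.016],
    [0,15,9,8,-0.063,-0.006,0.016],
    [0,8,4,3,-0.04,0,0.01]
  ]
}}

```text
clock: 28.85
tool_pos: [0.5651, 0.1269, 0.0978]
eef_rot: [0.688, 0.664, 0.194, 0.219]
contact_force: [0.3, -0.5, -1.4]
opening: 0.451
```

```bash
python3 - <<'E'
from h import *
S_();plan(W(-4,-36,85),-4.6,40,5,0)
E
```

```text
28.85 [565.1 126.9  97.8] [ 0.3 -0.5 -1.4] 0.451
stand xs,ys -39.5 -56.4
tot mm [ 37.1  17.5 -12.8] rot deg [-6.  -0.2  2.5]
[0, 3.9, 4.6, 6.1, -0.021, -0.001, 0.009] ,
[0, 3.9, 4.5, 6.2, -0.021, -0.001, 0.009] ,
[0, 4.0, 4.3, 6.3, -0.021, -0.001, 0.009] ,
[0, 4.0, 4.1, 6.4, -0.021, -0.001, 0.009] ,
[0, 4.1, 4.0, 6.5, -0.021, -0.001, 0.009] ,
```

Emit:
{"fn": "play_rows", "kwargs": {
  "increments": [
    [0,4,4.5,6,-0.021,0,0.009],
    [0,4,4.5,6,-0.021,0,0.009],
    [0,4,4.5,6,-0.021,0,0.009],
    [0,4,4,6,-0.021,0,0.009],
    [0,3.5,4,6,-0.021,0,0.009],
    [0,0,0,0,0,0,0],
    [0,0,0,0,0,0,0],
    [0,0,0,0,0,0,0]
  ]
}}

```text
clock: 29.85
tool_pos: [0.6032, 0.1439, 0.0847]
eef_rot: [0.691, 0.636, 0.234, 0.252]
contact_force: [-0.5, -0.6, -1.5]
opening: 0.452
```

```bash
python3 - <<'E'
from h import *
S_();plan(W(-4,-36,47),-4.6,40,6,0)
snap('scene','s10');crop('pics/s10.png',300,190,200,150,4,'pics/s10c.png')
E
```

```text
29.85 [603.2 143.9  84.7] [-0.5 -0.6 -1.5] 0.452
stand xs,ys -2.9 -36.5
tot mm [ -1.1   0.6 -37.7] rot deg [ 0.3 -0.  -0.2]
[0, 0.1, -4.2, 4.7, 0.001, -0.0, -0.001] ,
[0, 0.1, -4.2, 4.7, 0.001, -0.0, -0.001] ,
[0, 0.1, -4.2, 4.7, 0.001, -0.0, -0.001] ,
[0, 0.1, -4.2, 4.7, 0.001, -0.0, -0.001] ,
[0, 0.1, -4.2, 4.7, 0.001, -0.0, -0.001] ,
[0, 0.1, -4.2, 4.7, 0.001, -0.0, -0.001] ,
```

View pics/s10c.png

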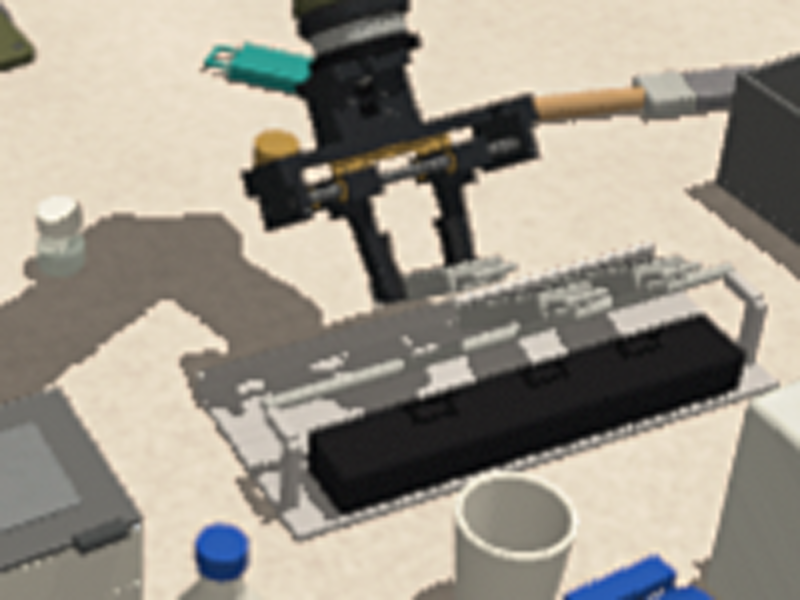

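Emit:
{"fn": "play_rows", "kwargs": {
  "increments": [
    [0,0.1,-4,4.7,0,0,0],
    [0,0.1,-4,4.7,0,0,0],
    [0,0.1,-4,4.7,0,0,0],
    [0,0.1,-4,4.7,0,0,0],
    [0,0.1,-4,4.7,0,0,0],
    [0,0.1,-3,3.5,0,0,0],
    [0,0,0,0,0,0,0],
    [0,0,0,0,0,0,0]
  ]
}}

```text
clock: 30.9
tool_pos: [0.603, 0.1444, 0.0463]
eef_rot: [0.691, 0.636, 0.234, 0.252]
contact_force: [1.2, 0.1, -1.3]
opening: 0.452
```

```bash
python3 - <<'E'
from h import *
S_();plan(W(-4,-36,41),-4.6,40,5,0)
E
```

```text
30.9 [603.  144.4  46.3] [ 1.2  0.1 -1.3] 0.452
stand xs,ys -3.1 -36.0
tot mm [-0.9  0.1 -5.3] rot deg [ 0.2 -0.  -0.2]
[0, -0.0, -0.8, 0.7, 0.001, -0.0, -0.001] ,
[0, -0.0, -0.8, 0.7, 0.001, -0.0, -0.001] ,
[0, 0.0, -0.8, 0.7, 0.001, -0.0, -0.001] ,
[0, 0.0, -0.8, 0.7, 0.001, -0.0, -0.001] ,
[0, 0.0, -0.8, 0.7, 0.001, -0.0, -0.001] ,
```

Emit:
{"fn": "play_rows", "kwargs": {
  "increments": [
    [0,0,-0.9,1,0,0,0],
    [0,0,-0.9,1,0,0,0],
    [0,0,-0.9,1,0,0,0],
    [0,0,-0.9,1,0,0,0],
    [0,0,-0.9,1,0,0,0],
    [0,0,-0.7,0.8,0,0,0],
    [0,0,0,0,0,0,0],
    [0,0,0,0,0,0,0]
  ]
}}

```text
clock: 31.9
tool_pos: [0.6036, 0.1445, 0.0407]
eef_rot: [0.69, 0.635, 0.236, 0.254]
contact_force: [-0.9, -0.4, 1.6]
opening: 0.45
```

Emit:
{"fn": "play_rows", "kwargs": {
  "increments": [
    [0,0,-1,-0.4,0,0,0],
    [0,0,-1,-0.4,0,0,0],
    [0,0,-1,-0.4,0,0,0],
    [0,0,-1,-0.3,0,0,0],
    [0,0,0,0,0,0,0],
    [0,0,0,0,0,0,0],
    [0,0,0,0,0,0,0],
    [0,0,0,0,0,0,0]
  ]
}}

```text
clock: 32.9
tool_pos: [0.601, 0.1448, 0.0395]
eef_rot: [0.691, 0.634, 0.236, 0.255]
contact_force: [1.3, -0.8, 0.5]
opening: 0.45
```

```bash
python3 - <<'E'
from h import *
S_();plan(W(-4,-36,41),-4.6,40,1,0)
E
```

```text
32.9 [601.  144.8  39.5] [ 1.3 -0.8  0.5] 0.45
stand xs,ys -5.2 -35.8
tot mm [ 1.2 -0.3  1.5] rot deg [ 0.7 -0.  -0.3]
[0, -0.2, 1.9, -0.4, 0.012, -0.0, -0.005] ,
```

Emit:
{"fn": "play_rows", "kwargs": {
  "increments": [
    [0.5,0,0,0,0,0,0],
    [0.54,0,0,0,0,0,0],
    [0.56,0,0,0,0,0,0],
    [0.56,0,0,0,0,0,0],
    [0.56,0,0,-10,0,0,0],
    [0.56,0,0,-20,0,0,0],
    [0.56,0,0,-25,0,0,0],
    [0.6,0,0,-15,0,0,0]
  ]
}}

```text
clock: 33.9
tool_pos: [0.5521, 0.1485, 0.0937]
eef_rot: [0.691, 0.635, 0.235, 0.254]
contact_force: [0.3, -0.5, -0.8]
opening: 0.598
```

```bash
python3 - <<'E'
from h import *
S_();plan([450,-60,160],0,0,8,1)
im=snap('top','t11')
for p in plates(im): print(p)
E
```

```text
33.9 [552.1 148.5  93.7] [ 0.3 -0.5 -0.8] 0.598
stand xs,ys -54.2 -36.0
tot mm [-102.1 -208.5   66.3] rot deg [40.4  1.5 -4.6]
[1, -27.0, -2.6, -13.2, 0.088, 0.003, -0.01] ,
[1, -26.9, -4.0, -13.0, 0.088, 0.003, -0.01] ,
[1, -26.8, -5.4, -12.7, 0.088, 0.003, -0.01] ,
[1, -26.7, -6.8, -12.2, 0.088, 0.003, -0.01] ,
[1, -26.6, -8.1, -11.7, 0.088, 0.003, -0.01] ,
[1, -26.5, -9.4, -11.0, 0.088, 0.003, -0.01] ,
[1, -26.4, -10.6, -10.2, 0.088, 0.003, -0.01] ,
[1, -26.2, -11.7, -9.3, 0.088, 0.003, -0.01] ,
(array([ 406.7, -283.1]), -11.9, 143.9, 41.7)
(array([496.6, 215.9]), -89.6, 135.9, 82.8)
```

Emit:
{"fn": "play_rows", "kwargs": {
  "increments": [
    [1,-27,-2.5,-13,0.088,0.003,-0.01],
    [1,-27,-4,-13,0.088,0.003,-0.01],
    [1,-27,-5.5,-12.5,0.088,0.003,-0.01],
    [1,-27,-7,-12,0.088,0.003,-0.01],
    [1,-27,-8,-12,0.088,0.003,-0.01],
    [1,-27,-10,-11,0.088,0.003,-0.01],
    [1,-27,-11,-10,0.088,0.003,-0.01],
    [1,-27,-12,-9,0.088,0.003,-0.01]
  ]
}}

```text
clock: 34.95
tool_pos: [0.4725, -0.0323, 0.1464]
eef_rot: [0.711, 0.699, 0.036, 0.066]
contact_force: [0.4, -0.9, -0.4]
opening: 1.001
```

```bash
python3 - <<'E'
from h import *
S_();plan([408,-282,90],-11.9,0,8,1)
im=snap('top','t12');snap('scene','s12')
for p in plates(im): print(p)
crop('pics/t12.png',190,150,140,90,5.6,'pics/t12c.png')
E
```

```text
34.95 [472.5 -32.3 146.4] [ 0.4 -0.9 -0.4] 1.001
stand xs,ys -119.0 -222.6
tot mm [ -64.5 -249.7  -56.4] rot deg [ 8.5  1.5 10.8]
[1, -31.1, -8.5, 7.1, 0.018, 0.003, 0.024] ,
[1, -31.3, -7.7, 7.2, 0.018, 0.003, 0.024] ,
[1, -31.5, -6.8, 7.2, 0.018, 0.003, 0.024] ,
[1, -31.6, -5.9, 7.2, 0.018, 0.003, 0.024] ,
[1, -31.8, -5.0, 7.2, 0.018, 0.003, 0.024] ,
[1, -31.9, -4.1, 7.2, 0.018, 0.003, 0.024] ,
[1, -32.0, -3.2, 7.2, 0.018, 0.003, 0.024] ,
[1, -32.1, -2.3, 7.1, 0.018, 0.003, 0.024] ,
(array([ 426.9, -297.2]), -11.9, 121.0, 61.0)
(array([ 381.4, -125.9]), -1.3, 192.3, 125.0)
(array([492.8,  40. ]), 0.4, 82.6, 64.9)
```

View pics/t12c.png

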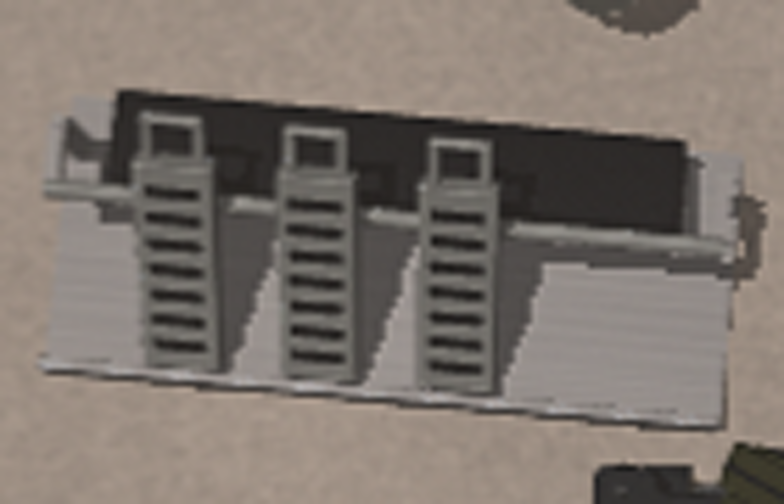

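```bash
python3 - <<'E'
from h import *
crop('pics/t12.png',320,190,160,120,5,'pics/t12d.png')
E
```

```text
(no output)
```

View pics/t12d.png

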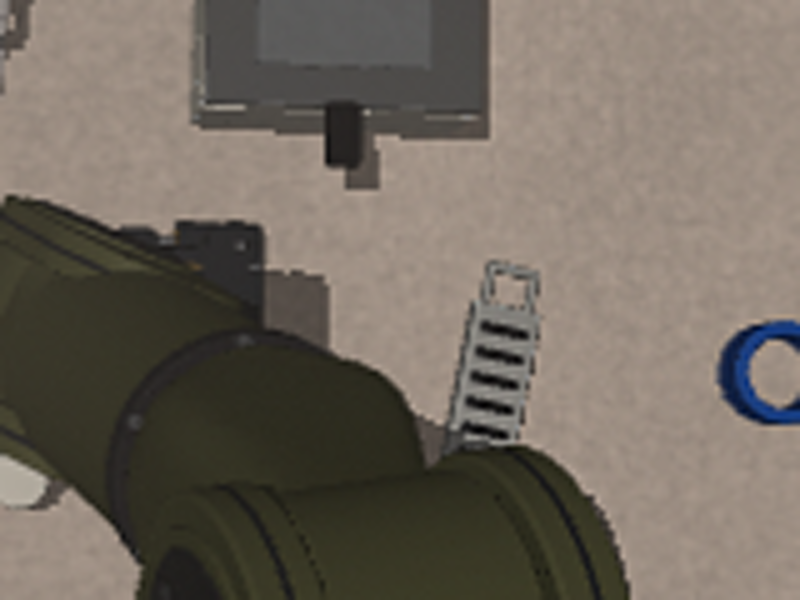

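Emit:
{"fn": "play_rows", "kwargs": {
  "increments": [
    [1,-31,-8.5,7,0.018,0.003,0.024],
    [1,-31,-7.5,7,0.018,0.003,0.024],
    [1,-31,-7,7,0.018,0.003,0.024],
    [1,-31,-6,7,0.018,0.003,0.024],
    [1,-31,-5,7,0.018,0.003,0.024],
    [1,-31,-4,7,0.018,0.003,0.024],
    [1,-30,-3,7,0.018,0.003,0.024],
    [1,-20,-2,5,0.018,0.003,0.024]
  ]
}}

```text
clock: 36.05
tool_pos: [0.414, -0.2662, 0.0895]
eef_rot: [0.779, 0.627, 0.005, 0.005]
contact_force: [0.8, 0.7, 0.2]
opening: 1.0
```

```bash
python3 - <<'E'
from h import *
S_();plan([408,-282,45],-11.9,0,4,1)
E
```

```text
36.05 [ 414.  -266.2   89.5] [0.8 0.7 0.2] 1.0
stand xs,ys -158.6 -460.4
tot mm [ -6.  -15.8 -44.5] rot deg [ 0.8 -0.1 -0.5]
[1, -4.2, -0.8, 11.1, 0.003, -0.0, -0.002] ,
[1, -4.2, -0.7, 11.1, 0.003, -0.0, -0.002] ,
[1, -4.2, -0.7, 11.1, 0.003, -0.0, -0.002] ,
[1, -4.2, -0.7, 11.1, 0.003, -0.0, -0.002] ,
```

Emit:
{"fn": "play_rows", "kwargs": {
  "increments": [
    [1,-4,-0.8,11,0.003,0,0],
    [1,-4,-0.7,11,0.003,0,0],
    [1,-4,-0.7,11,0.003,0,0],
    [1,-3,-0.7,11,0.003,0,0],
    [1,0,0,0,0,0,0],
    [1,0,0,0,0,0,0],
    [1,0,0,0,0,0,0],
    [1,0,0,0,0,0,0]
  ]
}}

```text
clock: 37.05
tool_pos: [0.4098, -0.2778, 0.042]
eef_rot: [0.778, 0.628, 0.002, 0.001]
contact_force: [0.9, -0.3, -0.1]
opening: 0.999
```

```bash
python3 - <<'E'
from h import *
S_();plan([408,-282,4],-11.9,0,5,1)
snap('scene','s13');crop('pics/s13.png',180,200,160,120,5,'pics/s13c.png')
E
```

```text
37.05 [ 409.8 -277.8   42. ] [ 0.9 -0.3 -0.1] 0.999
stand xs,ys -161.8 -472.3
tot mm [ -1.8  -4.2 -38. ] rot deg [ 0.2 -0.1 -0.2]
[1, -0.9, -0.2, 7.6, 0.001, -0.0, -0.001] ,
[1, -0.9, -0.2, 7.6, 0.001, -0.0, -0.001] ,
[1, -0.9, -0.2, 7.6, 0.001, -0.0, -0.001] ,
[1, -0.9, -0.2, 7.6, 0.001, -0.0, -0.001] ,
[1, -0.9, -0.2, 7.6, 0.001, -0.0, -0.001] ,
```

View pics/s13c.png

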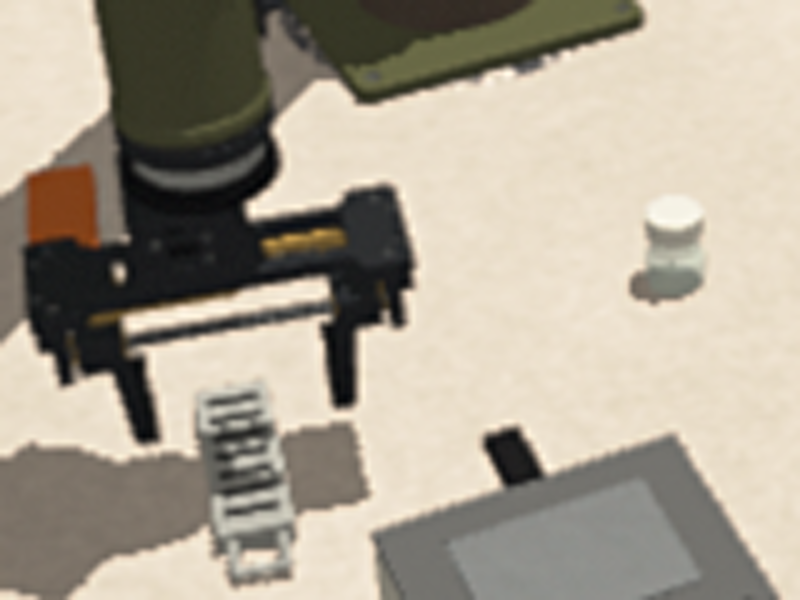

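Emit:
{"fn": "play_rows", "kwargs": {
  "increments": [
    [1,-1,-0.2,7.5,0,0,0],
    [1,-1.5,-0.4,7.5,0,0,0],
    [1,-1.5,-0.4,7.5,0,0,0],
    [1,-1.5,-0.4,7.5,0,0,0],
    [1,-1.5,-0.4,6,0,0,0],
    [1,0,0,1,0,0,0],
    [1,0,0,0,0,0,0],
    [1,0,0,0,0,0,0]
  ]
}}

```text
clock: 38.1
tool_pos: [0.4065, -0.2847, 0.0022]
eef_rot: [0.778, 0.628, 0.002, 0.001]
contact_force: [-0.6, 0.6, -0.0]
opening: 0.999
```

```bash
python3 - <<'E'
from h import *
S_();plan([408,-282,3],-11.9,0,2,1)
E
```

```text
38.1 [ 406.5 -284.7    2.2] [-0.6  0.6 -0. ] 0.999
stand xs,ys -164.6 -479.5
tot mm [1.5 2.7 0.8] rot deg [ 0.2 -0.1 -0.2]
[1, 1.5, 0.5, -0.4, 0.002, -0.001, -0.002] ,
[1, 1.5, 0.5, -0.4, 0.002, -0.001, -0.002] ,
```

Emit:
{"fn": "play_rows", "kwargs": {
  "increments": [
    [1,1.5,0.5,-0.5,0,0,0],
    [1,1.5,0.5,-0.5,0,0,0],
    [0.3,0,0,0,0,0,0],
    [0,0,0,0,0,0,0],
    [0,0,0,0,0,0,0],
    [0,0,0,0,0,0,0],
    [0,0,0,0,0,0,0],
    [0,0,0,0,0,0,0]
  ]
}}

```text
clock: 39.1
tool_pos: [0.4085, -0.282, 0.0038]
eef_rot: [0.778, 0.628, 0.002, 0.001]
contact_force: [-0.6, 0.1, -0.7]
opening: 0.45
```

```bash
python3 - <<'E'
from h import *
S_();plan([460,-60,150],-4,10,8,0,start=[[408,-282,70],-11.9,0])
E
```

```text
39.1 [ 408.5 -282.     3.8] [-0.6  0.1 -0.7] 0.45
stand xs,ys -162.8 -476.6
tot mm [ 52. 222.  80.] rot deg [-10.    0.7  -7.9]
[0, 28.5, 0.6, -10.0, -0.022, 0.002, -0.017] ,
[0, 28.5, 1.3, -9.9, -0.022, 0.002, -0.017] ,
[0, 28.5, 2.1, -9.9, -0.022, 0.002, -0.017] ,
[0, 28.5, 2.8, -9.8, -0.022, 0.002, -0.017] ,
[0, 28.4, 3.5, -9.7, -0.022, 0.002, -0.017] ,
[0, 28.4, 4.2, -9.5, -0.022, 0.002, -0.017] ,
[0, 28.3, 4.8, -9.4, -0.022, 0.002, -0.017] ,
[0, 28.2, 5.5, -9.2, -0.022, 0.002, -0.017] ,
```

Emit:
{"fn": "play_rows", "kwargs": {
  "increments": [
    [0,0,0,-15,0,0,0],
    [0,0,0,-25,0,0,0],
    [0,0,0,-25,0,0,0],
    [0,0,0,-25,0,0,0],
    [0,0,0,-25,0,0,0],
    [0,20,0,-20,0,0,0],
    [0,28,1,-10,-0.022,0,-0.017],
    [0,30,2,-5,-0.022,0,-0.017]
  ]
}}

```text
clock: 40.1
tool_pos: [0.4241, -0.2068, 0.1565]
eef_rot: [0.769, 0.639, 0.014, 0.016]
contact_force: [1.0, -0.5, -1.0]
opening: 0.447
```

```bash
python3 - <<'E'
from h import *
S_();plan([480,0,140],-4,15,8,0)
E
```

```text
40.1 [ 424.1 -206.8  156.5] [ 1.  -0.5 -1. ] 0.447
stand xs,ys -153.3 -400.4
tot mm [ 55.9 206.8 -16.5] rot deg [-12.5   0.9  -6.5]
[0, 26.7, 2.1, 2.2, -0.027, 0.002, -0.014] ,
[0, 26.7, 2.4, 2.3, -0.027, 0.002, -0.014] ,
[0, 26.6, 2.7, 2.4, -0.027, 0.002, -0.014] ,
[0, 26.6, 3.0, 2.5, -0.027, 0.002, -0.014] ,
[0, 26.5, 3.3, 2.7, -0.027, 0.002, -0.014] ,
[0, 26.5, 3.6, 2.8, -0.027, 0.002, -0.014] ,
[0, 26.4, 3.9, 3.0, -0.027, 0.002, -0.014] ,
[0, 26.3, 4.2, 3.2, -0.027, 0.002, -0.014] ,
```

Emit:
{"fn": "play_rows", "kwargs": {
  "increments": [
    [0,27,2,2,-0.027,0.002,-0.014],
    [0,27,2.5,2,-0.027,0.002,-0.014],
    [0,27,3,2.5,-0.027,0.002,-0.014],
    [0,27,3,2.5,-0.027,0.002,-0.014],
    [0,27,3.5,3,-0.027,0.002,-0.014],
    [0,27,4,3,-0.027,0.002,-0.014],
    [0,27,4,3,-0.027,0.002,-0.014],
    [0,27,4,3,-0.027,0.002,-0.014]
  ]
}}

```text
clock: 41.1
tool_pos: [0.4783, -0.0057, 0.1411]
eef_rot: [0.727, 0.675, 0.084, 0.093]
contact_force: [-0.5, 0.2, -0.5]
opening: 0.452
```

```bash
python3 - <<'E'
from h import *
S_();plan(W(3,-108,110),-4.6,40,9,0)
E
```

```text
41.1 [478.3  -5.7 141.1] [-0.5  0.2 -0.5] 0.452
stand xs,ys -115.4 -195.6
tot mm [125.   77.8 -31.1] rot deg [-25.6   0.1   0.3]
[0, 9.7, 11.9, 6.6, -0.05, 0.0, 0.001] ,
[0, 9.7, 11.6, 7.2, -0.05, 0.0, 0.001] ,
[0, 9.7, 11.2, 7.7, -0.05, 0.0, 0.001] ,
[0, 9.7, 10.8, 8.3, -0.05, 0.0, 0.001] ,
[0, 9.7, 10.4, 8.8, -0.05, 0.0, 0.001] ,
[0, 9.7, 9.9, 9.3, -0.05, 0.0, 0.001] ,
[0, 9.7, 9.4, 9.8, -0.05, 0.0, 0.001] ,
[0, 9.7, 8.9, 10.3, -0.05, 0.0, 0.001] ,
[0, 9.7, 8.4, 10.7, -0.05, 0.0, 0.001] ,
```

Emit:
{"fn": "play_rows", "kwargs": {
  "increments": [
    [0,9.5,12,6.5,-0.055,0,0],
    [0,9.5,11.5,7,-0.055,0,0],
    [0,9.5,11,7.5,-0.055,0,0],
    [0,9.5,11,8.5,-0.055,0,0],
    [0,9.5,10.5,9,-0.055,0,0],
    [0,9.5,10,9.5,-0.055,0,0],
    [0,9.5,9.5,10,-0.055,0,0],
    [0,5,5,5,-0.04,0,0]
  ]
}}

```text
clock: 42.1
tool_pos: [0.5848, 0.0623, 0.1164]
eef_rot: [0.69, 0.641, 0.229, 0.246]
contact_force: [0.1, -0.1, -0.9]
opening: 0.45
```

```bash
python3 - <<'E'
from h import *
S_();plan(W(4,-108,90),-4.6,40,5,0)
E
```

```text
42.1 [584.8  62.3 116.4] [ 0.1 -0.1 -0.9] 0.45
stand xs,ys -14.7 -119.3
tot mm [ 19.5   9.7 -26.4] rot deg [-0.7 -0.3  0.2]
[0, 2.2, -0.4, 6.5, -0.002, -0.001, 0.001] ,
[0, 2.2, -0.5, 6.5, -0.002, -0.001, 0.001] ,
[0, 2.2, -0.5, 6.4, -0.002, -0.001, 0.001] ,
[0, 2.2, -0.5, 6.4, -0.002, -0.001, 0.001] ,
[0, 2.2, -0.5, 6.4, -0.002, -0.001, 0.001] ,
```

Emit:
{"fn": "play_rows", "kwargs": {
  "increments": [
    [0,2.2,-0.4,6.5,0,0,0],
    [0,2.2,-0.5,6.5,0,0,0],
    [0,2.2,-0.5,6.5,0,0,0],
    [0,2.2,-0.5,6.5,0,0,0],
    [0,2,-0.5,6,0,0,0],
    [0,0,0,0,0,0,0],
    [0,0,0,0,0,0,0],
    [0,0,0,0,0,0,0]
  ]
}}

```text
clock: 43.1
tool_pos: [0.6044, 0.0714, 0.0875]
eef_rot: [0.691, 0.641, 0.228, 0.245]
contact_force: [0.5, 0.5, -1.8]
opening: 0.455
```

```bash
python3 - <<'E'
from h import *
S_();plan(W(4.5,-108,54),-4.6,40,6,0)
snap('scene','s14');crop('pics/s14.png',300,190,200,150,4,'pics/s14c.png')
E
```

```text
43.1 [604.4  71.4  87.5] [ 0.5  0.5 -1.8] 0.455
stand xs,ys 4.2 -108.6
tot mm [  0.4   0.6 -33.5] rot deg [-0.9 -0.2  0.2]
[0, 0.1, -3.5, 4.4, -0.003, -0.001, 0.001] ,
[0, 0.1, -3.5, 4.4, -0.003, -0.001, 0.001] ,
[0, 0.1, -3.5, 4.3, -0.003, -0.001, 0.001] ,
[0, 0.1, -3.5, 4.3, -0.003, -0.001, 0.001] ,
[0, 0.1, -3.5, 4.3, -0.003, -0.001, 0.001] ,
[0, 0.1, -3.5, 4.3, -0.003, -0.001, 0.001] ,
```

View pics/s14c.png

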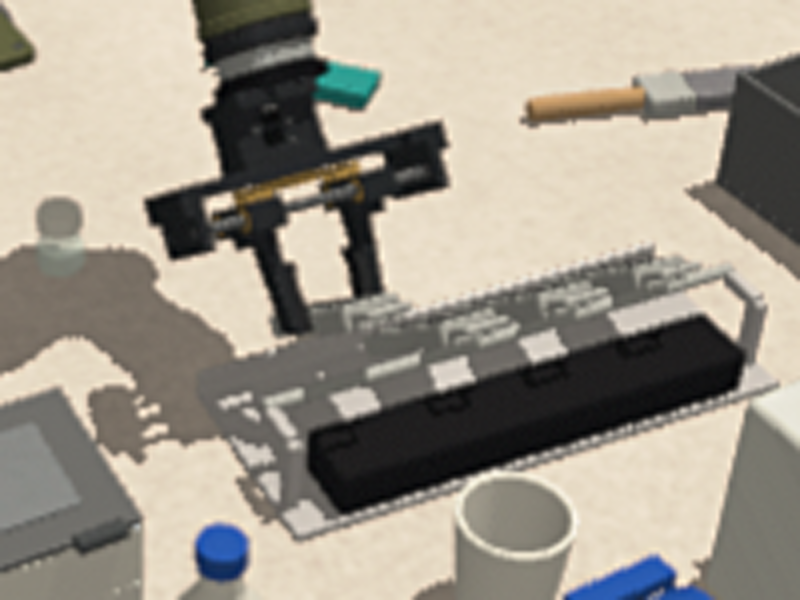

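Emit:
{"fn": "play_rows", "kwargs": {
  "increments": [
    [0,0.1,-3.5,4.3,-0.003,0,0],
    [0,0.1,-3.5,4.3,-0.003,0,0],
    [0,0.1,-3.5,4.3,-0.003,0,0],
    [0,0.1,-3.5,4.3,-0.003,0,0],
    [0,0.1,-3.5,4.3,-0.002,0,0],
    [0,0.1,-3.5,4.3,0,0,0],
    [0,0,0,0,0,0,0],
    [0,0,0,0,0,0,0]
  ]
}}

```text
clock: 44.15
tool_pos: [0.6044, 0.072, 0.0513]
eef_rot: [0.689, 0.639, 0.232, 0.25]
contact_force: [-0.3, 0.3, -1.0]
opening: 0.451
```

Emit:
{"fn": "play_rows", "kwargs": {
  "increments": [
    [0,0,-0.9,1.1,0,0,0],
    [0,0,-0.9,1.1,0,0,0],
    [0,0,-0.9,1.1,0,0,0],
    [0,0,-0.9,1.1,0,0,0],
    [0,0,-0.9,1.1,0,0,0],
    [0,0,-0.7,0.9,0,0,0],
    [0,0,0,0,0,0,0],
    [0,0,0,0,0,0,0]
  ]
}}

```text
clock: 45.15
tool_pos: [0.6049, 0.0719, 0.049]
eef_rot: [0.687, 0.639, 0.235, 0.254]
contact_force: [-1.6, -0.1, -0.6]
opening: 0.449
```

```bash
python3 - <<'E'
from h import *
S_();plan(W(3,-108,47.5),-4.6,40,1,0)
E
```

```text
45.15 [604.9  71.9  49. ] [-1.6 -0.1 -0.6] 0.449
stand xs,ys 4.6 -108.1
tot mm [-1.6  0.2 -1.5] rot deg [ 0.5 -0.2  0.4]
[0, 0.1, -2.2, 0.1, 0.009, -0.004, 0.006] ,
```

Emit:
{"fn": "play_rows", "kwargs": {
  "increments": [
    [0,0,-1,0,0,0,0],
    [0,0,-1,0,0,0,0],
    [0,0,-1,0,0,0,0],
    [0,0,-1,0,0,0,0],
    [0,0,-1,0,0,0,0],
    [0,0,0,0,0,0,0],
    [0,0,0,0,0,0,0],
    [0,0,0,0,0,0,0]
  ]
}}

```text
clock: 46.15
tool_pos: [0.6046, 0.072, 0.0485]
eef_rot: [0.686, 0.637, 0.238, 0.258]
contact_force: [-0.4, -0.9, 4.2]
opening: 0.452
```

```bash
python3 - <<'E'
from h import *
S_();plan(W(3,-108,47.5),-4.6,40,1,0)
E
```

```text
46.15 [604.6  72.   48.5] [-0.4 -0.9  4.2] 0.452
stand xs,ys 4.2 -108.0
tot mm [-1.2  0.1 -1. ] rot deg [ 1.1 -0.2  0.3]
[0, -0.0, -1.6, -0.0, 0.019, -0.003, 0.005] ,
```

Emit:
{"fn": "play_rows", "kwargs": {
  "increments": [
    [0,0,-1,-0.8,0.004,0,0],
    [0,0,-1,-0.8,0.004,0,0],
    [0,0,-1,-0.7,0.004,0,0],
    [0,0,-1,-0.6,0.004,0,0],
    [0,0,-1,-0.4,0,0,0],
    [0,0,0,0,0,0,0],
    [0,0,0,0,0,0,0],
    [0,0,0,0,0,0,0]
  ]
}}

```text
clock: 47.15
tool_pos: [0.602, 0.0722, 0.0485]
eef_rot: [0.689, 0.637, 0.235, 0.254]
contact_force: [3.8, -0.5, -0.5]
opening: 0.45
```

```bash
python3 - <<'E'
from h import *
S_();plan(W(3,-108,47.5),-4.6,40,1,0)
E
```

```text
47.15 [602.   72.2  48.5] [ 3.8 -0.5 -0.5] 0.45
stand xs,ys 1.7 -108.0
tot mm [ 1.3 -0.1 -1. ] rot deg [ 0.5 -0.1  0.1]
[0, 0.0, 0.4, 1.6, 0.009, -0.001, 0.002] ,
```

Against the lip (3.8 N). Release and back off.

Emit:
{"fn": "play_rows", "kwargs": {
  "increments": [
    [0.5,0,0,0,0,0,0],
    [0.54,0,0,0,0,0,0],
    [0.56,0,0,0,0,0,0],
    [0.56,0,0,0,0,0,0],
    [0.56,0,0,-10,0,0,0],
    [0.56,0,0,-20,0,0,0],
    [0.56,0,0,-25,0,0,0],
    [0.56,0,0,-25,0,0,0]
  ]
}}

```text
clock: 48.15
tool_pos: [0.5439, 0.0763, 0.1094]
eef_rot: [0.689, 0.639, 0.232, 0.25]
contact_force: [-0.8, 0.3, 0.5]
opening: 0.556
```

```bash
python3 - <<'E'
from h import *
S_();plan([440,-60,170],0,0,8,.45)
E
```

```text
48.15 [543.9  76.3 109.4] [-0.8  0.3  0.5] 0.556
stand xs,ys -56.6 -108.5
tot mm [-103.9 -136.3   60.6] rot deg [39.8  1.5 -4.1]
[0.45, -18.0, -4.1, -13.3, 0.087, 0.003, -0.009] ,
[0.45, -17.9, -5.4, -12.9, 0.087, 0.003, -0.009] ,
[0.45, -17.8, -6.7, -12.5, 0.087, 0.003, -0.009] ,
[0.45, -17.7, -7.9, -11.9, 0.087, 0.003, -0.009] ,
[0.45, -17.6, -9.1, -11.2, 0.087, 0.003, -0.009] ,
[0.45, -17.4, -10.2, -10.4, 0.087, 0.003, -0.009] ,
[0.45, -17.3, -11.2, -9.6, 0.087, 0.003, -0.009] ,
[0.45, -17.2, -12.1, -8.6, 0.087, 0.003, -0.009] ,
```

Emit:
{"fn": "play_rows", "kwargs": {
  "increments": [
    [0.56,0,0,-20,0,0,0],
    [0.56,-18,-5,-13,0.087,0.003,-0.009],
    [0.56,-18,-7,-12.5,0.087,0.003,-0.009],
    [0.56,-18,-8,-12,0.087,0.003,-0.009],
    [0.56,-18,-9,-11,0.087,0.003,-0.009],
    [0.56,-18,-10,-10,0.087,0.003,-0.009],
    [0.56,-18,-11,-9,0.087,0.003,-0.009],
    [0.56,-18,-12,-8,0.087,0.003,-0.009]
  ]
}}

```text
clock: 49.15
tool_pos: [0.4454, -0.0305, 0.1644]
eef_rot: [0.71, 0.698, 0.051, 0.076]
contact_force: [0.1, -1.1, -0.0]
opening: 0.56
```

```bash
python3 - <<'E'
from h import *
st()
im=snap('top','t15');snap('scene','s15')
crop('pics/t15.png',190,150,250,100,3.2,'pics/t15c.png');crop('pics/s15.png',300,200,190,140,4.2,'pics/s15c.png')
E
```

```text
49.15 [445.4 -30.5 164.4] [ 0.1 -1.1 -0. ] 0.56
```

View pics/t15c.png

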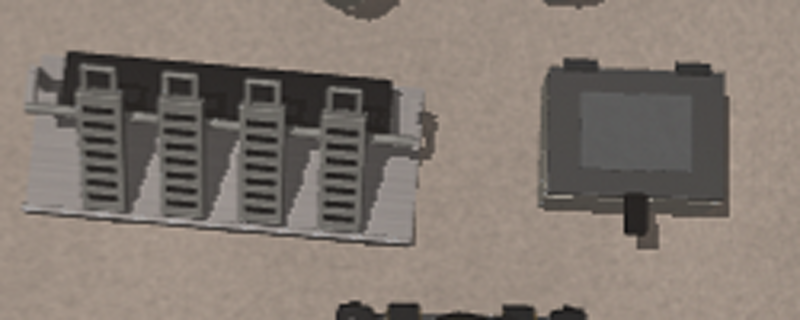

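View pics/s15c.png

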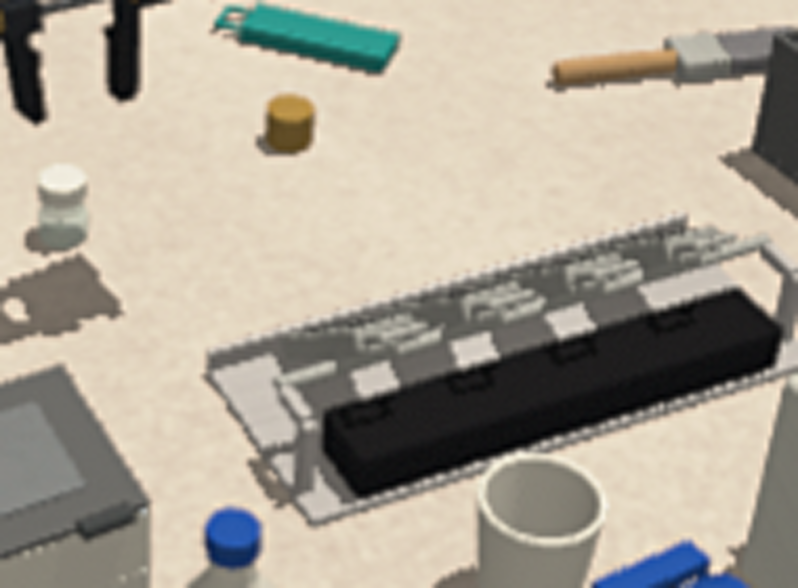

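```bash
python3 - <<'E'
from h import *
B=lambda p:np.array(p)/6+[340,150]
C=lambda p:np.array(p)/5.4+[240,260]-[1,1.2]
def pb(n,a,b):print(n,(tri([('top',B(a)),('scene',C(b))])*1e3).round(1))
pb('hinge -y',(459,135),(181,445));pb('hinge +y',(133,127),(517,322));pb('front+y',(122,364),(403,148));pb('front-y',(456,375),(82,256))
pb('tab end L(+y)',(272,438),(233,141));pb('tab end R',(311,441),(200,150))
print((onz('top',B([(133,127),(459,135)]),.075)*1e3).round(1))
print((onz('top',B([(122,364),(456,375)]),.080)*1e3).round(1))
print('tab',(onz('top',B([(272,438),(311,441),(272,366),(312,368)]),.082)*1e3).round(1))
E
```

```text
hinge -y [ 685.  -268.2   76.6]
hinge +y [ 687.9 -114.8   76. ]
front+y [ 572.7 -110.    83.6]
front-y [ 569.  -265.    83.2]
tab end L(+y) [ 537.7 -178.8   89.5]
tab end R [ 536.8 -195.7   90.4]
[[ 687.2 -116.7   75. ]
 [ 684.2 -271.3   75. ]]
[[ 573.  -110.9   80. ]
 [ 568.8 -267.6   80. ]]
tab [[ 538.2 -180.8   82. ]
 [ 536.9 -199.1   82. ]
 [ 572.2 -181.    82. ]
 [ 571.4 -199.8   82. ]]
```

```bash
python3 - <<'E'
from h import *
plan([548,-188.5,125],-1.3,0,8,.56)
E
```

```text
tot mm [ 102.1 -157.4  -39.3] rot deg [10.4  1.9  0.2]
[0.56, -19.2, 12.0, 7.9, 0.023, 0.004, 0.0] ,
[0.56, -19.2, 12.2, 7.5, 0.023, 0.004, 0.0] ,
[0.56, -19.3, 12.3, 7.1, 0.023, 0.004, 0.0] ,
[0.56, -19.3, 12.5, 6.8, 0.023, 0.004, 0.0] ,
[0.56, -19.3, 12.7, 6.4, 0.023, 0.004, 0.0] ,
[0.56, -19.3, 12.8, 6.0, 0.023, 0.004, 0.0] ,
[0.56, -19.3, 12.9, 5.7, 0.023, 0.004, 0.0] ,
[0.56, -19.4, 13.1, 5.3, 0.023, 0.004, 0.0] ,
```

Emit:
{"fn": "play_rows", "kwargs": {
  "increments": [
    [0.56,-19,12,5,0.023,0.004,0],
    [0.56,-19,12,5,0.023,0.004,0],
    [0.56,-19,12.5,5,0.023,0.004,0],
    [0.56,-19,12.5,5,0.023,0.004,0],
    [0.56,-19,12.5,5,0.023,0.004,0],
    [0.56,-19,13,4,0.023,0.004,0],
    [0.56,-18,12,3,0.023,0.004,0],
    [0.56,-8,5,2,0.01,0,0]
  ]
}}

```text
clock: 50.25
tool_pos: [0.5395, -0.1742, 0.1424]
eef_rot: [0.714, 0.7, -0.0, 0.009]
contact_force: [0.8, 0.0, 0.1]
opening: 0.555
```

```bash
python3 - <<'E'
from h import *
st();plan([548,-188.5,95],-1.3,0,7,.56)
E
```

```text
50.25 [ 539.5 -174.2  142.4] [0.8 0.  0.1] 0.555
tot mm [  8.5 -14.3 -47.4] rot deg [0.8 0.8 0.2]
[0.56, -1.9, 1.2, 6.8, 0.002, 0.002, 0.001] ,
[0.56, -1.9, 1.2, 6.8, 0.002, 0.002, 0.001] ,
[0.56, -2.0, 1.2, 6.8, 0.002, 0.002, 0.001] ,
[0.56, -2.0, 1.2, 6.8, 0.002, 0.002, 0.001] ,
[0.56, -2.0, 1.2, 6.8, 0.002, 0.002, 0.001] ,
[0.56, -2.0, 1.2, 6.8, 0.002, 0.002, 0.001] ,
[0.56, -2.0, 1.2, 6.8, 0.002, 0.002, 0.001] ,
```

Emit:
{"fn": "play_rows", "kwargs": {
  "increments": [
    [0.56,-2.5,1.2,5,0.002,0.002,0],
    [0.56,-2.5,1.2,5,0.002,0.002,0],
    [0.56,-2.5,1.2,5,0.002,0.002,0],
    [0.56,-2.5,1.2,5,0.002,0.002,0],
    [0.56,-2,1.2,5,0.002,0.002,0],
    [0.56,-1,1,5,0.002,0.002,0],
    [0.56,0,0,0,0,0,0],
    [0.56,0,0,0,0,0,0]
  ]
}}

```text
clock: 51.25
tool_pos: [0.5456, -0.186, 0.1101]
eef_rot: [0.713, 0.701, -0.001, 0.001]
contact_force: [-0.2, -0.4, -1.0]
opening: 0.561
```

```bash
python3 - <<'E'
from h import *
s=st();plan([548,-188.5,67],-1.3,0,6,.56)
snap('scene','s16');snap('top','t16');crop('pics/s16.png',240,200,150,150,4,'pics/s16c.png');crop('pics/t16.png',330,140,130,100,5,'pics/t16c.png')
E
```

```text
51.25 [ 545.6 -186.   110.1] [-0.2 -0.4 -1. ] 0.561
tot mm [  2.4  -2.5 -43.1] rot deg [0.  0.1 0.4]
[0.56, -0.4, 0.4, 7.2, 0.0, 0.0, 0.001] ,
[0.56, -0.4, 0.4, 7.2, 0.0, 0.0, 0.001] ,
[0.56, -0.4, 0.4, 7.2, 0.0, 0.0, 0.001] ,
[0.56, -0.4, 0.4, 7.2, 0.0, 0.0, 0.001] ,
[0.56, -0.4, 0.4, 7.2, 0.0, 0.0, 0.001] ,
[0.56, -0.4, 0.4, 7.2, 0.0, 0.0, 0.001] ,
```

View pics/s16c.png

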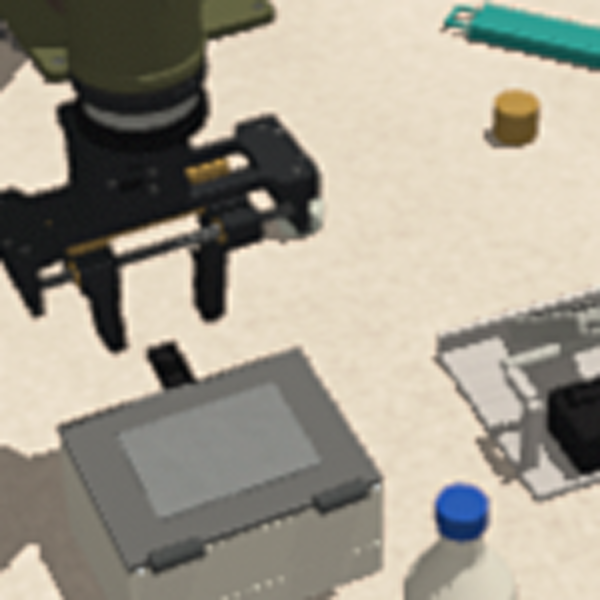

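View pics/t16c.png

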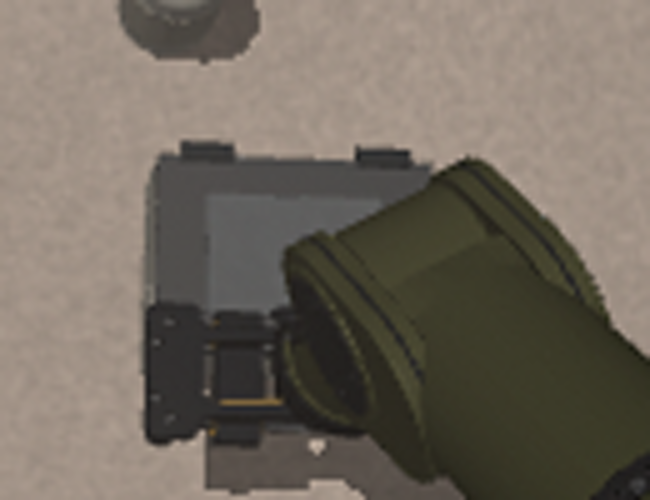

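Emit:
{"fn": "play_rows", "kwargs": {
  "increments": [
    [0.56,-0.7,0.4,7,0,0,0],
    [0.56,-0.9,0.3,7,0,0,0],
    [0.56,-0.9,0.3,7,0,0,0],
    [0.56,-0.9,0.3,7,0,0,0],
    [0.56,-0.7,0.3,7,0,0,0],
    [0.56,-0.5,0.3,6,0,0,0],
    [0.56,0,0,0,0,0,0],
    [0.56,0,0,0,0,0,0]
  ]
}}

```text
clock: 52.35
tool_pos: [0.5474, -0.191, 0.066]
eef_rot: [0.713, 0.701, -0.001, 0.001]
contact_force: [-0.2, -0.5, -0.3]
opening: 0.561
```

```bash
python3 - <<'E'
from h import *
s=st();plan([548,-188.5,67],-1.3,0,2,.56)
snap('scene','s17');crop('pics/s17.png',240,220,100,90,6,'pics/s17c.png')
E
```

```text
52.35 [ 547.4 -191.    66. ] [-0.2 -0.5 -0.3] 0.561
tot mm [0.6 2.5 1. ] rot deg [-0.   0.1  0.4]
[0.56, 1.2, 0.3, -0.5, -0.0, 0.001, 0.003] ,
[0.56, 1.2, 0.3, -0.5, -0.0, 0.001, 0.003] ,
```

View pics/s17c.png

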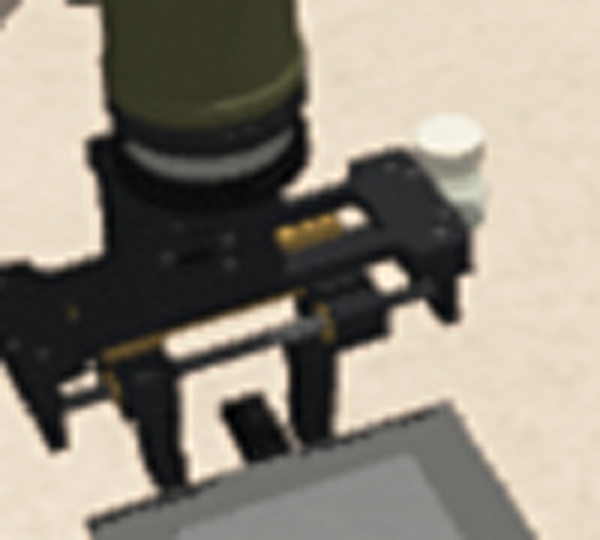

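Emit:
{"fn": "play_rows", "kwargs": {
  "increments": [
    [0.56,1,0.3,0,0,0,0],
    [0.56,0.8,0.3,0,0,0,0],
    [0.35,0,0,0,0,0,0],
    [0,0,0,0,0,0,0],
    [0,0,0,0,0,0,0],
    [0,0,0,0,0,0,0],
    [0,0,0,0,0,0,0],
    [0,0,0,0,0,0,0]
  ],
  "grip_force": 8
}}

```text
clock: 53.4
tool_pos: [0.5485, -0.1864, 0.0667]
eef_rot: [0.712, 0.702, 0.001, -0.0]
contact_force: [-0.7, 1.4, 0.5]
opening: 0.221
```

```bash
cat >> h.py <<'E'
H=np.array([687,-191.5,75.]); bx=np.array([np.cos(np.deg2rad(-1.3)),np.sin(np.deg2rad(-1.3)),0])
def arcpt(th,R): # TCP for grasp 19mm above
    return H-bx*R*np.cos(th)+np.array([0,0,R*np.sin(th)-19])
def arc(th1,n,R=None,th0=None):
    s=st();p=s['tool_pos']*1e3;g=p+[0,0,19]-H;r_=-g@bx;t=np.arctan2(g[2],r_);R_=np.hypot(r_,g[2]);print('R,th',R_.round(1),t.round(3))
    R=R or R_;t=t if th0 is None else th0
    ths=np.linspace(t,th1,n+1);P=[arcpt(a,R) for a in ths];P[0]=p if th0 is None else P[0]
    Rm=Ro.from_quat(s['eef_rot'])
    for i in range(n): print(ths[i+1].round(2),(Rm.inv().apply(P[i+1]-P[i])).round(1))
    print('rot err',np.rad2deg((Rm.inv()*Rt(-1.3)).as_rotvec()).round(2))
E
python3 - <<'E'
from h import *
arc(.5,8)
E
```

```text
53.4 [ 548.5 -186.4   66.7] [-0.7  1.4  0.5] 0.221
R,th 139.0 0.077
0.13 [-2.   0.7 -7.3]
0.18 [ 0.   1.2 -7.3]
0.24 [-0.   1.5 -7.2]
0.29 [-0.   1.9 -7.1]
0.34 [-0.   2.3 -7. ]
0.39 [-0.   2.6 -6.9]
0.45 [-0.   3.  -6.7]
0.5 [-0.   3.4 -6.5]
rot err [ 0.05 -0.09  0.48]
```

Emit:
{"fn": "play_rows", "kwargs": {
  "increments": [
    [0,0,1,-7.3,0,0,0],
    [0,0,1.2,-7.3,0,0,0],
    [0,0,1.5,-7.2,0,0,0],
    [0,0,1.9,-7.1,0,0,0],
    [0,0,2.3,-7,0,0,0],
    [0,0,2.6,-6.9,0,0,0],
    [0,0,3,-6.7,0,0,0],
    [0,0,3.4,-6.5,0,0,0]
  ]
}}

```text
clock: 54.4
tool_pos: [0.5683, -0.187, 0.1268]
eef_rot: [0.712, 0.702, 0.002, 0.001]
contact_force: [3.4, 1.1, -3.2]
opening: 0.221
```

```bash
sed -i 's/687,-191.5,75/687,-189.6,75/' h.py; python3 - <<'E'
from h import *
arc(.95,8,139)
snap('scene','s18');crop('pics/s18.png',240,200,120,120,5,'pics/s18c.png')
E
```

```text
54.4 [ 568.3 -187.   126.8] [ 3.4  1.1 -3.2] 0.221
R,th 138.2 0.537
0.59 [ 0.1  3.2 -6.4]
0.64 [-0.   4.2 -5.8]
0.69 [-0.   4.5 -5.6]
0.74 [-0.   4.7 -5.4]
0.8 [-0.   5.  -5.1]
0.85 [-0.   5.3 -4.9]
0.9 [-0.   5.5 -4.6]
0.95 [-0.   5.7 -4.3]
rot err [ 0.28 -0.12  0.46]
```

View pics/s18c.png

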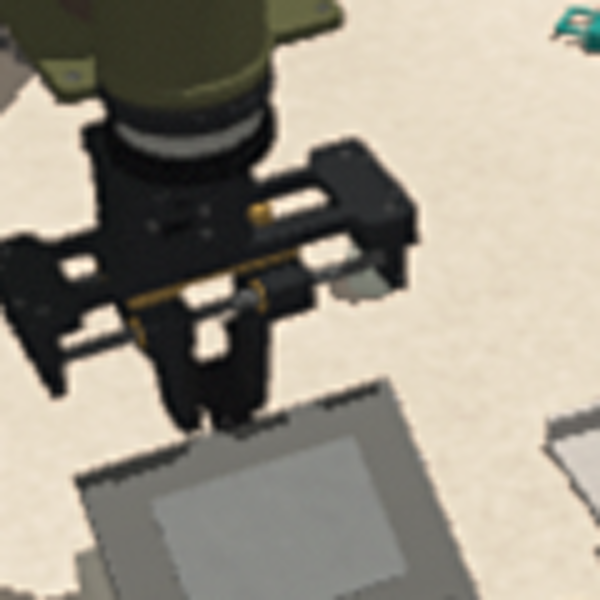

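Flap is lifting with the tab in the fingers. Continue.

Emit:
{"fn": "play_rows", "kwargs": {
  "increments": [
    [0,0,3.4,-6.3,0,0,0],
    [0,0,4.2,-5.8,0,0,0],
    [0,0,4.5,-5.6,0,0,0],
    [0,0,4.7,-5.4,0,0,0],
    [0,0,5,-5.1,0,0,0],
    [0,0,5.3,-4.9,0,0,0],
    [0,0,5.5,-4.6,0,0,0],
    [0,0,5.7,-4.3,0,0,0]
  ]
}}

```text
clock: 55.45
tool_pos: [0.609, -0.1883, 0.1704]
eef_rot: [0.712, 0.702, 0.002, 0.001]
contact_force: [4.0, 1.1, -8.8]
opening: 0.22
```

```bash
python3 - <<'E'
from h import *
arc(1.35,8,139)
E
```

```text
55.45 [ 609.  -188.3  170.4] [ 4.   1.1 -8.8] 0.22
R,th 138.5 0.972
1.02 [ 0.4  5.2 -4. ]
1.07 [-0.   5.7 -3.3]
1.11 [-0.   5.8 -3. ]
1.16 [-0.   6.  -2.7]
1.21 [-0.   6.1 -2.4]
1.26 [-0.   6.2 -2.2]
1.3 [-0.   6.3 -1.9]
1.35 [-0.   6.4 -1.6]
rot err [ 0.23 -0.13  0.45]
```

```bash
python3 - <<'E'
from h import *
arc(1.4,8,136.5)
E
```

```text
55.45 [ 609.  -188.3  170.4] [ 4.   1.1 -8.8] 0.22
R,th 138.5 0.972
1.03 [ 0.4  7.3 -2.3]
1.08 [-0.   6.4 -3.6]
1.13 [-0.   6.5 -3.2]
1.19 [-0.   6.7 -2.9]
1.24 [-0.   6.8 -2.5]
1.29 [-0.   7.  -2.2]
1.35 [-0.1  7.1 -1.8]
1.4 [-0.1  7.2 -1.4]
rot err [ 0.23 -0.13  0.45]
```

Emit:
{"fn": "play_rows", "kwargs": {
  "increments": [
    [0,0,7,-2.3,0,0,0],
    [0,0,6.4,-3.5,0,0,0],
    [0,0,6.5,-3.2,0,0,0],
    [0,0,6.7,-2.9,0,0,0],
    [0,0,6.8,-2.5,0,0,0],
    [0,0,7,-2.2,0,0,0],
    [0,0,7,-1.8,0,0,0],
    [0,0,7,-1.4,0,0,0]
  ]
}}

```text
clock: 56.45
tool_pos: [0.6627, -0.1899, 0.1909]
eef_rot: [0.712, 0.702, -0.002, -0.002]
contact_force: [0.9, -0.5, -4.4]
opening: 0.221
```

```bash
python3 - <<'E'
from h import *
arc(1.62,5,136.5)
E
```

```text
56.45 [ 662.7 -189.9  190.9] [ 0.9 -0.5 -4.4] 0.221
R,th 137.1 1.393
1.44 [ 0.8  6.2 -0.4]
1.48 [-0.   6.2 -0.7]
1.53 [-0.   6.2 -0.4]
1.57 [-0.   6.2 -0.2]
1.62 [-0.   6.2  0.1]
rot err [-0.34 -0.01  0.44]
```

Emit:
{"fn": "play_rows", "kwargs": {
  "increments": [
    [0,0.3,6.2,-0.4,0,0,0],
    [0,0,6.2,-0.7,0,0,0],
    [0,0,6.2,-0.4,0,0,0],
    [0,0,6.2,-0.2,0,0,0],
    [0,0,6,0,0,0,0],
    [0,0,0,0,0,0,0],
    [0,0,0,0,0,0,0],
    [0,0,0,0,0,0,0]
  ]
}}

```text
clock: 57.45
tool_pos: [0.6954, -0.1909, 0.192]
eef_rot: [0.713, 0.702, -0.003, -0.002]
contact_force: [-0.4, -0.1, -4.4]
opening: 0.229
```

```bash
python3 - <<'E'
from h import *
arc(1.62,5,136.5)
snap('scene','s19');crop('pics/s19.png',220,180,150,190,3.1,'pics/s19c.png')
E
```

```text
57.45 [ 695.4 -190.9  192. ] [-0.4 -0.1 -4.4] 0.229
R,th 136.2 1.633
1.63 [ 1.1 -0.3 -0.3]
1.63 [ 0.  -0.3 -0. ]
1.63 [ 0.  -0.3 -0. ]
1.62 [ 0.  -0.3 -0. ]
1.62 [ 0.  -0.3 -0. ]
rot err [-0.42  0.06  0.41]
```

View pics/s19c.png

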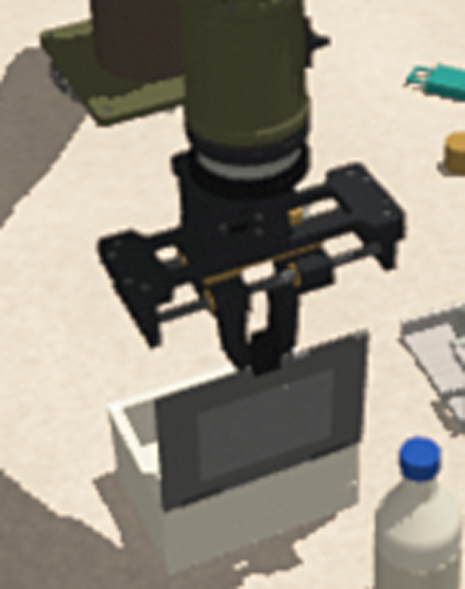

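Emit:
{"fn": "play_rows", "kwargs": {
  "increments": [
    [0.4,0,0,0,0,0,0],
    [0.5,0,0,0,0,0,0],
    [0.5,0,0,-10,0,0,0],
    [0.5,0,0,-20,0,0,0],
    [0.5,0,0,-20,0,0,0],
    [0.4,0,-15,-10,0,0,0],
    [0,0,-30,0,0,0,0],
    [0,0,-30,0,0,0,0]
  ]
}}

```text
clock: 58.5
tool_pos: [0.6254, -0.1872, 0.2651]
eef_rot: [0.713, 0.702, 0.004, 0.004]
contact_force: [0.7, -0.6, 0.5]
opening: 0.194
```

```bash
python3 - <<'E'
from h import *
st();plan([590,-60,220],-1.3,0,8,0)
E
```

```text
58.5 [ 625.4 -187.2  265.1] [ 0.7 -0.6  0.5] 0.194
tot mm [-35.4 127.2 -45.1] rot deg [ 0.6 -0.   0.4]
[0, 15.8, -4.7, 5.6, 0.001, -0.0, 0.001] ,
[0, 15.8, -4.7, 5.6, 0.001, -0.0, 0.001] ,
[0, 15.8, -4.8, 5.6, 0.001, -0.0, 0.001] ,
[0, 15.8, -4.8, 5.6, 0.001, -0.0, 0.001] ,
[0, 15.8, -4.8, 5.6, 0.001, -0.0, 0.001] ,
[0, 15.8, -4.8, 5.6, 0.001, -0.0, 0.001] ,
[0, 15.8, -4.8, 5.6, 0.001, -0.0, 0.001] ,
[0, 15.8, -4.8, 5.6, 0.001, -0.0, 0.001] ,
```

Emit:
{"fn": "play_rows", "kwargs": {
  "increments": [
    [0,14,-15,0,0,0,0],
    [0,18,-18,0,0,0,0],
    [0,18,-18,0,0,0,0],
    [0,18,-18,0,0,0,0],
    [0,18,-18,0,0,0,0],
    [0,18,-18,0,0,0,0],
    [0,18,-18,0,0,0,0],
    [0,10,-10,0,0,0,0]
  ]
}}

```text
clock: 59.5
tool_pos: [0.4954, -0.0491, 0.2769]
eef_rot: [0.713, 0.701, 0.009, 0.013]
contact_force: [0.0, 0.2, 0.7]
opening: 0.003
```

```bash
python3 - <<'E'
from h import *
st()
snap('scene','s20');snap('top','t20');crop('pics/s20.png',230,220,130,150,4,'pics/s20c.png');crop('pics/t20.png',340,140,100,90,6,'pics/t20c.png')
E
```

```text
59.5 [495.4 -49.1 276.9] [0.  0.2 0.7] 0.003
```

View pics/s20c.png

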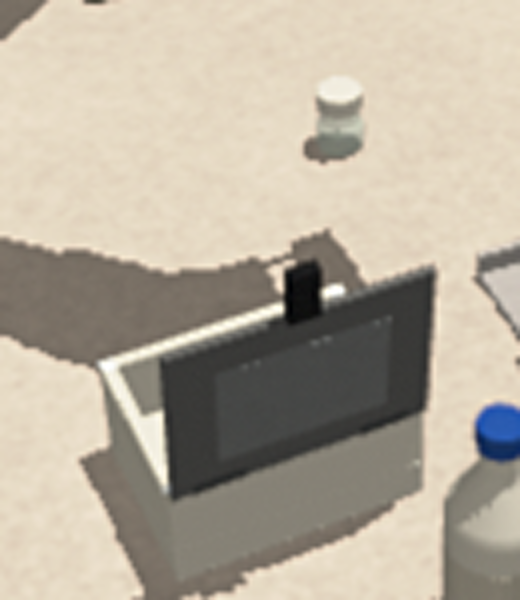

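View pics/t20c.png

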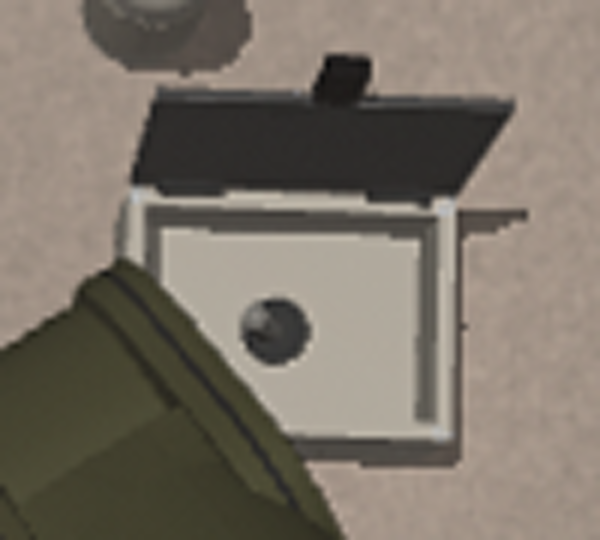

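```bash
python3 - <<'E'
from h import *
B=lambda p:np.array(p)/6+[340,140]
print('rim',(onz('top',B([(132,188),(455,200),(455,440)]),.072)*1e3).round(1))
print('base',(onz('top',B([(275,330)]),.027)*1e3).round(1),'ball',(onz('top',B([(262,328)]),.057)*1e3).round(1))
crop('pics/t20.png',375,185,30,25,20,'pics/t20d.png')
c=H-bx*58;by=np.array([-bx[1],bx[0],0]);print('centre',c,'tip exp',c+by*15.8)
plan([629+0.0227*48,-188.3+48,150],-1.3,0,8,0)
E
```

```text
rim [[ 687.4 -116.6   72. ]
 [ 682.5 -270.    72. ]
 [ 567.5 -268.9   72. ]]
base [[ 627.8 -191.2   27. ]] ball [[ 623.2 -180.3   57. ]]
centre [ 629.01492866 -188.28413465   75.        ] tip exp [ 629.37338853 -172.48820143   75.        ]
tot mm [ 134.7  -91.2 -126.6] rot deg [1.8 0.3 0.3]
[0, -11.0, 16.5, 16.4, 0.004, 0.001, 0.001] ,
[0, -11.0, 16.6, 16.3, 0.004, 0.001, 0.001] ,
[0, -11.0, 16.7, 16.3, 0.004, 0.001, 0.001] ,
[0, -11.0, 16.7, 16.2, 0.004, 0.001, 0.001] ,
[0, -11.0, 16.8, 16.1, 0.004, 0.001, 0.001] ,
[0, -11.0, 16.9, 16.0, 0.004, 0.001, 0.001] ,
[0, -11.0, 17.0, 16.0, 0.004, 0.001, 0.001] ,
[0, -11.0, 17.0, 15.9, 0.004, 0.001, 0.001] ,
```

View pics/t20d.png

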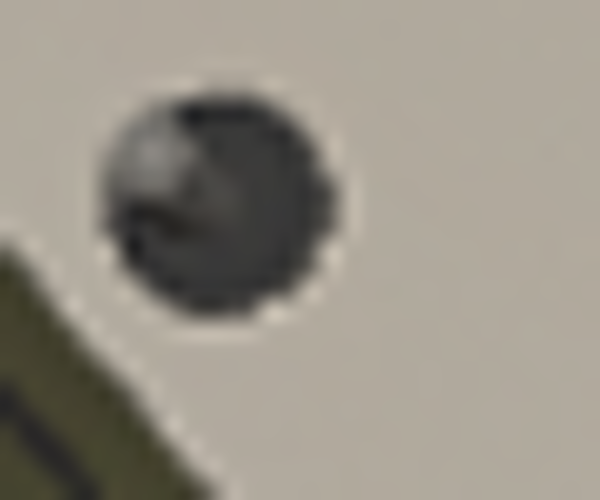

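```bash
python3 - <<'E'
from h import *
plan([629,-144,115],-1.3,0,8,0)
E
```

```text
tot mm [ 133.6  -94.9 -161.6] rot deg [1.8 0.3 0.3]
[0, -11.5, 16.3, 20.8, 0.004, 0.001, 0.001] ,
[0, -11.5, 16.4, 20.7, 0.004, 0.001, 0.001] ,
[0, -11.5, 16.4, 20.6, 0.004, 0.001, 0.001] ,
[0, -11.5, 16.5, 20.6, 0.004, 0.001, 0.001] ,
[0, -11.5, 16.6, 20.5, 0.004, 0.001, 0.001] ,
[0, -11.5, 16.7, 20.4, 0.004, 0.001, 0.001] ,
[0, -11.5, 16.8, 20.3, 0.004, 0.001, 0.001] ,
[0, -11.5, 16.9, 20.3, 0.004, 0.001, 0.001] ,
```

Emit:
{"fn": "play_rows", "kwargs": {
  "increments": [
    [0,-11,16,18,0.004,0.001,0],
    [0,-12,16,18,0.004,0.001,0],
    [0,-12,16,18,0.004,0,0],
    [0,-12,16,18,0.004,0,0],
    [0,-12,16,18,0.004,0,0],
    [0,-12,16,18,0.004,0,0],
    [0,-11,16,16,0.004,0,0],
    [0,-5,8,8,0,0,0]
  ]
}}

```text
clock: 60.6
tool_pos: [0.6279, -0.1516, 0.1458]
eef_rot: [0.717, 0.697, 0.001, 0.008]
contact_force: [-0.4, -0.1, 0.1]
opening: 0.009
```

```bash
python3 - <<'E'
from h import *
st();plan([629,-144,90],-1.3,0,5,0)
E
```

```text
60.6 [ 627.9 -151.6  145.8] [-0.4 -0.1  0.1] 0.009
tot mm [  1.1   7.6 -55.8] rot deg [ 0.7  0.6 -0.3]
[0, 1.6, 0.0, 11.2, 0.002, 0.002, -0.001] ,
[0, 1.6, 0.1, 11.2, 0.002, 0.002, -0.001] ,
[0, 1.6, 0.1, 11.2, 0.002, 0.002, -0.001] ,
[0, 1.6, 0.1, 11.2, 0.002, 0.002, -0.001] ,
[0, 1.5, 0.1, 11.2, 0.002, 0.002, -0.001] ,
```

Emit:
{"fn": "play_rows", "kwargs": {
  "increments": [
    [0,1.6,0,9,0.002,0.002,0],
    [0,1.6,0,10,0.002,0.002,0],
    [0,1.6,0,10,0.002,0.002,0],
    [0,1.5,0,10,0.002,0.002,0],
    [0,1,0,8,0.002,0.002,0],
    [0,0,0,4,0,0,0],
    [0,0,0,0,0,0,0],
    [0,0,0,0,0,0,0]
  ]
}}

```text
clock: 61.6
tool_pos: [0.6282, -0.1433, 0.0923]
eef_rot: [0.717, 0.697, 0.001, 0.0]
contact_force: [0.7, -0.1, 0.1]
opening: 0.003
```

```bash
python3 - <<'E'
from h import *
st();plan([629,-144,46],-1.3,0,7,0)
snap('scene','s21');snap('top','t21');crop('pics/s21.png',230,200,140,150,4,'pics/s21c.png');crop('pics/t21.png',340,140,100,90,6,'pics/t21c.png')
E
```

```text
61.6 [ 628.2 -143.3   92.3] [ 0.7 -0.1  0.1] 0.003
tot mm [  0.8  -0.7 -46.3] rot deg [ 0.1 -0.  -0.3]
[0, -0.1, 0.1, 6.6, 0.0, -0.0, -0.001] ,
[0, -0.1, 0.1, 6.6, 0.0, -0.0, -0.001] ,
[0, -0.1, 0.1, 6.6, 0.0, -0.0, -0.001] ,
[0, -0.1, 0.1, 6.6, 0.0, -0.0, -0.001] ,
[0, -0.1, 0.1, 6.6, 0.0, -0.0, -0.001] ,
[0, -0.1, 0.1, 6.6, 0.0, -0.0, -0.001] ,
[0, -0.1, 0.1, 6.6, 0.0, -0.0, -0.001] ,
```

View pics/s21c.png

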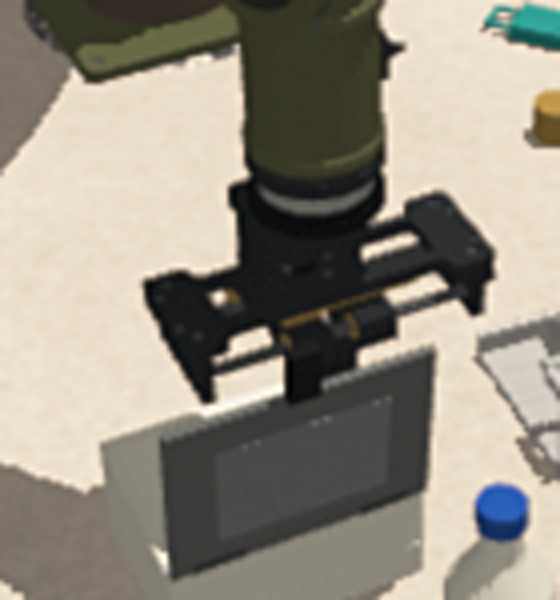

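View pics/t21c.png

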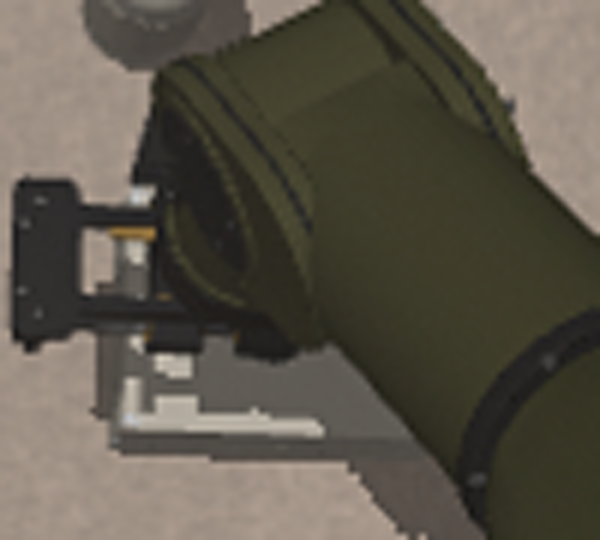

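Emit:
{"fn": "play_rows", "kwargs": {
  "increments": [
    [0,-0.3,0.1,6,0,0,0],
    [0,-0.4,0.1,6,0,0,0],
    [0,-0.4,0.1,6,0,0,0],
    [0,-0.3,0.1,6,0,0,0],
    [0,-0.2,0,5,0,0,0],
    [0,0,0,0,0,0,0],
    [0,0,0,0,0,0,0],
    [0,0,0,0,0,0,0]
  ]
}}

```text
clock: 62.7
tool_pos: [0.6288, -0.1452, 0.0613]
eef_rot: [0.717, 0.697, 0.001, 0.001]
contact_force: [-0.2, -0.5, -0.8]
opening: 0.008
```

```bash
python3 - <<'E'
from h import *
st();plan([629,-144,46],-1.3,0,4,0)
E
```

```text
62.7 [ 628.8 -145.2   61.3] [-0.2 -0.5 -0.8] 0.008
tot mm [  0.2   1.2 -15.3] rot deg [ 0.1 -0.  -0.3]
[0, 0.3, 0.0, 3.8, 0.001, -0.0, -0.001] ,
[0, 0.3, 0.0, 3.8, 0.001, -0.0, -0.001] ,
[0, 0.3, 0.0, 3.8, 0.001, -0.0, -0.001] ,
[0, 0.3, 0.0, 3.8, 0.001, -0.0, -0.001] ,
```

Emit:
{"fn": "play_rows", "kwargs": {
  "increments": [
    [0,0.3,0,4,0,0,0],
    [0,0.3,0,4,0,0,0],
    [0,0.3,0,4,0,0,0],
    [0,0,0,3,0,0,0],
    [0,0,0,0,0,0,0],
    [0,-2,0,0,0,0,0],
    [0,-4,0,0,0,0,0],
    [0,-4,0,0,0,0,0]
  ]
}}

```text
clock: 63.7
tool_pos: [0.6289, -0.1542, 0.0457]
eef_rot: [0.717, 0.697, 0.001, 0.001]
contact_force: [-0.7, 2.6, 3.0]
opening: 0.005
```

Emit:
{"fn": "play_rows", "kwargs": {
  "increments": [
    [0,-4,0,0,0,0,0],
    [0,-4,0,0,0,0,0],
    [0,-4,0,0,0,0,0],
    [0,-4,0,0,0,0,0],
    [0,-4,0,0,0,0,0],
    [0,-4,0,0,0,0,0],
    [0,0,0,0,0,0,0],
    [0,0,0,0,0,0,0]
  ]
}}

```text
clock: 64.7
tool_pos: [0.6289, -0.1796, 0.046]
eef_rot: [0.717, 0.697, 0.003, 0.001]
contact_force: [1.0, 1.1, 0.2]
opening: 0.007
```

Emit:
{"fn": "play_rows", "kwargs": {
  "increments": [
    [0,-2,0,0,0,0,0],
    [0,-2,0,0,0,0,0],
    [0,-2,0,0,0,0,0],
    [0,-2,0,0,0,0,0],
    [0,0,0,0,0,0,0],
    [0,0,0,0,0,0,0],
    [0,0,0,0,0,0,0],
    [0,0,0,0,0,0,0]
  ]
}}

```text
clock: 65.7
tool_pos: [0.6287, -0.1823, 0.0459]
eef_rot: [0.715, 0.699, 0.005, -0.002]
contact_force: [0.1, 3.0, -0.8]
opening: 0.001
```

Emit:
{"fn": "play_rows", "kwargs": {
  "increments": [
    [0,-4,0,0,0,0,0],
    [0,-4,0,0,0,0,0],
    [0,-4,0,0,0,0,0],
    [0,-4,0,0,0,0,0],
    [0,0,0,0,0,0,0],
    [0,4,0,0,0,0,0],
    [0,6,0,0,0,0,0],
    [0,6,0,0,0,0,0]
  ]
}}

```text
clock: 66.7
tool_pos: [0.6282, -0.1703, 0.0465]
eef_rot: [0.713, 0.701, 0.011, -0.008]
contact_force: [0.2, 0.8, -0.4]
opening: 0.005
```

```bash
python3 - <<'E'
from h import *
st();plan([625,-155,120],-1.3,0,6,0)
E
```

```text
66.7 [ 628.2 -170.3   46.5] [ 0.2  0.8 -0.4] 0.005
tot mm [-3.2 15.3 73.5] rot deg [ 0.2 -1.5  0.3]
[0, 2.9, -0.5, -12.2, 0.0, -0.004, 0.001] ,
[0, 2.8, -0.6, -12.2, 0.0, -0.004, 0.001] ,
[0, 2.8, -0.6, -12.2, 0.0, -0.004, 0.001] ,
[0, 2.7, -0.6, -12.2, 0.0, -0.004, 0.001] ,
[0, 2.6, -0.6, -12.2, 0.0, -0.004, 0.001] ,
[0, 2.6, -0.6, -12.2, 0.0, -0.004, 0.001] ,
```

Up and away, then look at the toggle.

Emit:
{"fn": "play_rows", "kwargs": {
  "increments": [
    [0,2,0,-12,0,-0.004,0],
    [0,2,0,-18,0,-0.004,0],
    [0,2,0,-25,0,-0.004,0],
    [0,0,-5,-30,0,-0.004,0],
    [0,0,-10,-35,0,0,0],
    [0,8,-20,-30,0,0,0],
    [0,18,-25,-20,0,0,0],
    [0,20,-25,-10,0,0,0]
  ]
}}

```text
clock: 67.7
tool_pos: [0.544, -0.1185, 0.2409]
eef_rot: [0.714, 0.7, 0.006, 0.002]
contact_force: [-0.2, 0.4, -0.2]
opening: 0.006
```

Emit:
{"fn": "play_rows", "kwargs": {
  "increments": [
    [0,15,-25,0,0,0,0],
    [0,15,-20,0,0,0,0],
    [0,10,-10,0,0,0,0],
    [0,0,0,0,0,0,0],
    [0.3,0,0,0,0,0,0],
    [0.56,0,0,0,0,0,0],
    [0.56,0,0,0,0,0,0],
    [0.56,0,0,0,0,0,0]
  ]
}}

```text
clock: 68.7
tool_pos: [0.4906, -0.0762, 0.2465]
eef_rot: [0.714, 0.7, 0.008, 0.007]
contact_force: [-0.1, -0.2, -0.1]
opening: 0.434
```

```bash
python3 - <<'E'
from h import *
st()
snap('scene','s22');snap('top','t22');crop('pics/s22.png',230,180,140,190,3,'pics/s22c.png');crop('pics/t22.png',340,140,100,90,6,'pics/t22c.png')
E
```

```text
68.7 [490.6 -76.2 246.5] [-0.1 -0.2 -0.1] 0.434
```

View pics/t22c.png

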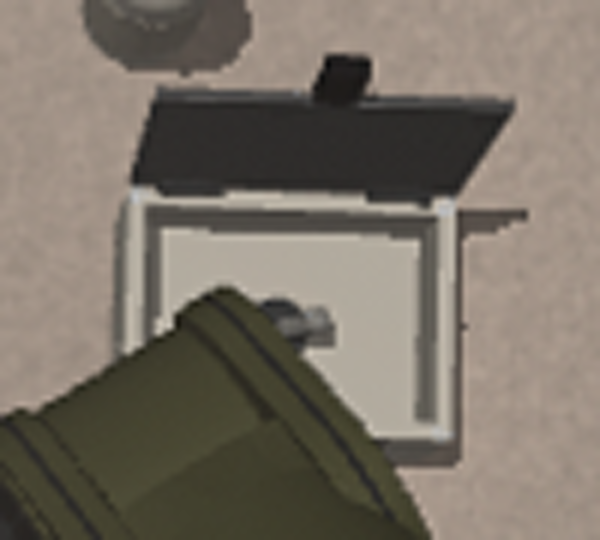

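View pics/s22c.png

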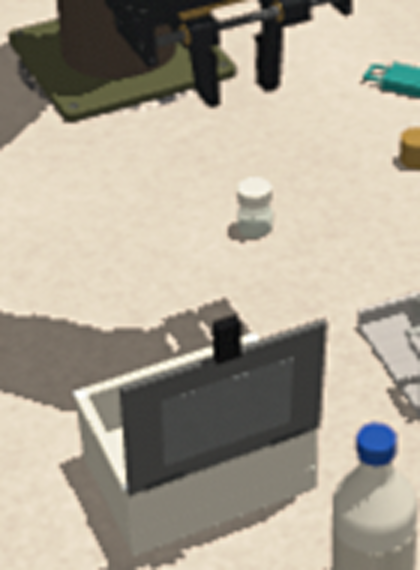

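```bash
python3 - <<'E'
from h import *
c=onz('top',[[393.3,193.7],[382.5,193.3]],.057)*1e3;print(c.round(1))
plan([694,-190.5,268],-1.3,0,8,.5)
E
```

```text
[[ 626.2 -208.    57. ]
 [ 627.2 -177.    57. ]]
tot mm [ 203.5 -114.4   21.5] rot deg [ 1.3 -0.1  0.2]
[0.5, -13.8, 25.8, -2.1, 0.003, -0.0, 0.0] ,
[0.5, -13.8, 25.8, -2.2, 0.003, -0.0, 0.0] ,
[0.5, -13.8, 25.8, -2.3, 0.003, -0.0, 0.0] ,
[0.5, -13.8, 25.8, -2.3, 0.003, -0.0, 0.0] ,
[0.5, -13.8, 25.8, -2.4, 0.003, -0.0, 0.0] ,
[0.5, -13.7, 25.8, -2.5, 0.003, -0.0, 0.0] ,
[0.5, -13.7, 25.8, -2.5, 0.003, -0.0, 0.0] ,
[0.5, -13.7, 25.8, -2.6, 0.003, -0.0, 0.0] ,
```

Emit:
{"fn": "play_rows", "kwargs": {
  "increments": [
    [0.5,-13,20,-8,0.003,0,0],
    [0.5,-14,26,-5,0.003,0,0],
    [0.5,-14,26,-3,0.003,0,0],
    [0.5,-14,26,-3,0.003,0,0],
    [0.5,-14,26,-2,0.003,0,0],
    [0.5,-14,26,-2,0.003,0,0],
    [0.5,-13,25,-2,0.003,0,0],
    [0.5,-5,10,0,0,0,0]
  ]
}}

```text
clock: 69.8
tool_pos: [0.6771, -0.1839, 0.2726]
eef_rot: [0.714, 0.701, -0.001, -0.002]
contact_force: [-0.4, 0.3, -0.3]
opening: 0.499
```

```bash
python3 - <<'E'
from h import *
st();plan([695,-190.5,240],-1.3,0,5,.5)
E
```

```text
69.8 [ 677.1 -183.9  272.6] [-0.4  0.3 -0.3] 0.499
tot mm [ 17.9  -6.6 -32.6] rot deg [-0.2 -0.1  0.3]
[0.5, -1.3, 3.6, 6.5, -0.001, -0.0, 0.001] ,
[0.5, -1.3, 3.6, 6.5, -0.001, -0.0, 0.001] ,
[0.5, -1.2, 3.6, 6.5, -0.001, -0.0, 0.001] ,
[0.5, -1.2, 3.6, 6.5, -0.001, -0.0, 0.001] ,
[0.5, -1.2, 3.6, 6.5, -0.001, -0.0, 0.001] ,
```

Emit:
{"fn": "play_rows", "kwargs": {
  "increments": [
    [0.5,-1.3,3.6,6,0,0,0],
    [0.5,-1.3,3.6,6,0,0,0],
    [0.5,-1.3,3.6,6,0,0,0],
    [0.5,-1.3,3.6,6,0,0,0],
    [0.5,-1.3,3,5,0,0,0],
    [0.5,0,0,0,0,0,0],
    [0.5,0,0,0,0,0,0],
    [0.5,0,0,0,0,0,0]
  ]
}}

```text
clock: 70.8
tool_pos: [0.6941, -0.1904, 0.2405]
eef_rot: [0.713, 0.701, -0.001, -0.003]
contact_force: [-0.0, -0.3, 0.2]
opening: 0.499
```

```bash
python3 - <<'E'
from h import *
st();plan([695,-190.7,194],-1.3,0,8,.5)
snap('scene','s23');crop('pics/s23.png',230,150,140,190,3,'pics/s23c.png')
E
```

```text
70.8 [ 694.1 -190.4  240.5] [-0.  -0.3  0.2] 0.499
tot mm [  0.9  -0.3 -46.5] rot deg [-0.3 -0.1  0.3]
[0.5, -0.0, 0.1, 5.8, -0.001, -0.0, 0.001] ,
[0.5, -0.0, 0.1, 5.8, -0.001, -0.0, 0.001] ,
[0.5, -0.0, 0.1, 5.8, -0.001, -0.0, 0.001] ,
[0.5, -0.0, 0.1, 5.8, -0.001, -0.0, 0.001] ,
[0.5, -0.0, 0.1, 5.8, -0.001, -0.0, 0.001] ,
[0.5, -0.0, 0.1, 5.8, -0.001, -0.0, 0.001] ,
[0.5, -0.0, 0.1, 5.8, -0.001, -0.0, 0.001] ,
[0.5, -0.0, 0.1, 5.8, -0.001, -0.0, 0.001] ,
```

View pics/s23c.png

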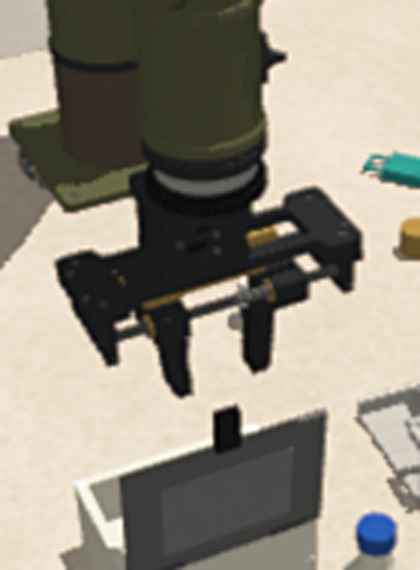

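Emit:
{"fn": "play_rows", "kwargs": {
  "increments": [
    [0.5,-0.3,0.1,6,0,0,0],
    [0.5,-0.3,0.1,6,0,0,0],
    [0.5,-0.3,0.1,6,0,0,0],
    [0.5,-0.3,0.1,6,0,0,0],
    [0.5,-0.3,0.1,6,0,0,0],
    [0.5,-0.3,0.1,6,0,0,0],
    [0.5,0,0,4,0,0,0],
    [0.5,0,0,0,0,0,0]
  ]
}}

```text
clock: 71.85
tool_pos: [0.6941, -0.1923, 0.1972]
eef_rot: [0.713, 0.701, -0.002, -0.003]
contact_force: [0.4, -0.3, -0.4]
opening: 0.501
```

```bash
python3 - <<'E'
from h import *
st();plan([695,-190.7,194.5],-1.3,0,2,.5)
E
```

```text
71.85 [ 694.1 -192.3  197.2] [ 0.4 -0.3 -0.4] 0.501
tot mm [ 0.9  1.6 -2.7] rot deg [-0.4 -0.1  0.3]
[0.5, 0.8, 0.4, 1.4, -0.003, -0.001, 0.003] ,
[0.5, 0.8, 0.4, 1.4, -0.003, -0.001, 0.003] ,
```

Emit:
{"fn": "play_rows", "kwargs": {
  "increments": [
    [0.5,0.8,0.3,1.3,0,0,0],
    [0.5,0.8,0.3,1.3,0,0,0],
    [0.3,0,0,0,0,0,0],
    [0,0,0,0,0,0,0],
    [0,0,0,0,0,0,0],
    [0,0,0,0,0,0,0],
    [0,0,0,0,0,0,0],
    [0,0,0,0,0,0,0]
  ],
  "grip_force": 10
}}

```text
clock: 72.85
tool_pos: [0.6953, -0.1909, 0.1952]
eef_rot: [0.713, 0.701, -0.001, -0.002]
contact_force: [0.1, 0.2, 0.3]
opening: 0.221
```

```bash
python3 - <<'E'
from h import *
arc(1.2,8,137.5)
E
```

```text
72.85 [ 695.3 -190.9  195.2] [0.1 0.2 0.3] 0.221
R,th 139.5 1.63
1.58 [ 1.1 -7.5  1.8]
1.52 [ 0.  -7.4  0.2]
1.47 [ 0.  -7.4  0.6]
1.42 [ 0.  -7.3  1. ]
1.36 [ 0.  -7.3  1.4]
1.31 [ 0.  -7.2  1.8]
1.25 [ 0.  -7.1  2.2]
1.2 [ 0.  -6.9  2.5]
rot err [-0.29 -0.1   0.3 ]
```

Emit:
{"fn": "play_rows", "kwargs": {
  "increments": [
    [0,0,-7.5,0.2,0,0,0],
    [0,0,-7.5,0.3,0,0,0],
    [0,0,-7.5,0.7,0,0,0],
    [0,0,-7.4,1.1,0,0,0],
    [0,0,-7.3,1.5,0,0,0],
    [0,0,-7.2,1.9,0,0,0],
    [0,0,-7.1,2.2,0,0,0],
    [0,0,-7,2.6,0,0,0]
  ]
}}

```text
clock: 73.85
tool_pos: [0.6347, -0.189, 0.1874]
eef_rot: [0.713, 0.701, 0.001, -0.0]
contact_force: [-0.3, -0.1, 5.2]
opening: 0.213
```

```bash
python3 - <<'E'
from h import *
arc(.7,8,138.5)
snap('scene','s24');crop('pics/s24.png',230,150,140,190,3,'pics/s24c.png')
E
```

```text
73.85 [ 634.7 -189.   187.4] [-0.3 -0.1  5.2] 0.213
R,th 141.4 1.192
1.13 [ 0.6 -6.7  6.1]
1.07 [ 0.  -7.6  3.9]
1.01 [ 0.  -7.3  4.3]
0.95 [ 0.  -7.1  4.8]
0.88 [ 0.  -6.8  5.2]
0.82 [ 0.  -6.4  5.6]
0.76 [ 0.  -6.1  6. ]
0.7 [ 0.  -5.7  6.3]
rot err [ 0.06 -0.13  0.29]
```

View pics/s24c.png

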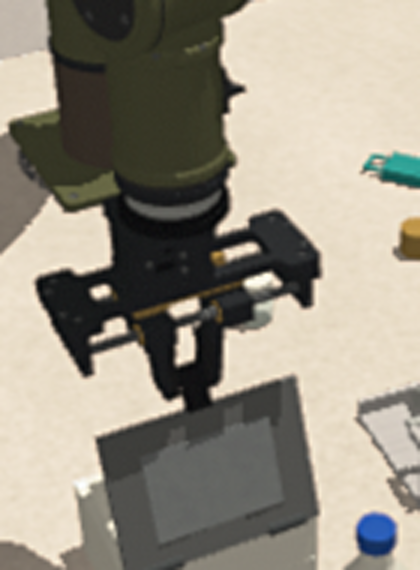

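Emit:
{"fn": "play_rows", "kwargs": {
  "increments": [
    [0,0,-7,4.8,0,0,0],
    [0,0,-7.5,4.3,0,0,0],
    [0,0,-7.3,4.5,0,0,0],
    [0,0,-7,4.8,0,0,0],
    [0,0,-6.7,5.2,0,0,0],
    [0,0,-6.4,5.6,0,0,0],
    [0,0,-6,6,0,0,0],
    [0,0,-5.7,6.3,0,0,0]
  ]
}}

```text
clock: 74.9
tool_pos: [0.5731, -0.1871, 0.1434]
eef_rot: [0.713, 0.701, -0.002, -0.004]
contact_force: [0.5, 0.1, 0.2]
opening: 0.206
```

```bash
python3 - <<'E'
from h import *
arc(.25,8,139)
E
```

```text
74.9 [ 573.1 -187.1  143.4] [0.5 0.1 0.2] 0.206
R,th 143.6 0.655
0.6 [ 0.1 -0.4  8.5]
0.55 [ 0.  -3.8  5.9]
0.5 [ 0.  -3.5  6.1]
0.45 [ 0.  -3.2  6.3]
0.4 [ 0.  -2.9  6.4]
0.35 [-0.  -2.5  6.6]
0.3 [-0.  -2.2  6.7]
0.25 [-0.  -1.9  6.8]
rot err [-0.5  -0.14  0.34]
```

```bash
python3 - <<'E'
from h import *
snap('scene','s25');crop('pics/s25.png',240,200,110,130,5,'pics/s25c.png')
E
```

```text
(no output)
```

View pics/s25c.png

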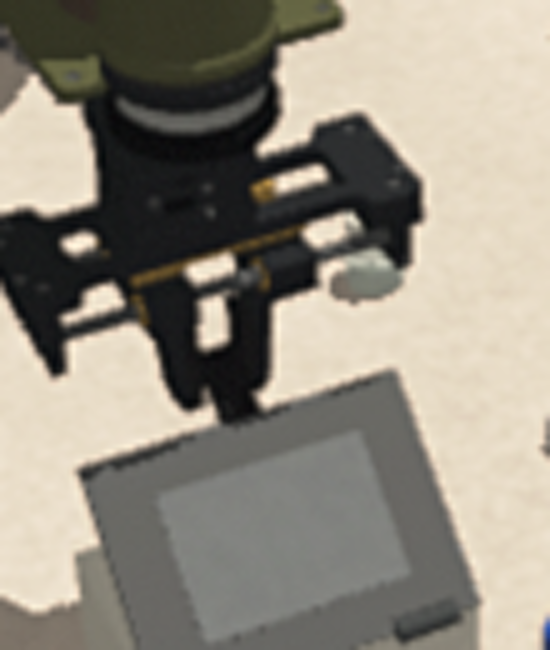

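Emit:
{"fn": "play_rows", "kwargs": {
  "increments": [
    [0.4,0,0,0,0,0,0],
    [0.5,0,0,0,0,0,0],
    [0.5,0,0,-12,0,0,0],
    [0.5,0,0,-20,0,0,0],
    [0.5,0,0,-18,0,0,0],
    [0,0,2,0,0,0,0],
    [0,0,4,0,0,0,0],
    [0,0,3,0,0,0,0]
  ]
}}

```text
clock: 75.95
tool_pos: [0.5832, -0.1885, 0.1955]
eef_rot: [0.713, 0.701, -0.002, -0.003]
contact_force: [-0.3, 0.3, 0.2]
opening: 0.183
```

```bash
python3 - <<'E'
from h import *
st();plan([578,-187.5,160],-1.3,0,4,0)
E
```

```text
75.95 [ 583.2 -188.5  195.5] [-0.3  0.3  0.2] 0.183
tot mm [ -5.2   1.  -35.5] rot deg [-0.5 -0.1  0.3]
[0, 0.2, -1.2, 8.9, -0.002, -0.0, 0.001] ,
[0, 0.2, -1.3, 8.9, -0.002, -0.0, 0.001] ,
[0, 0.2, -1.3, 8.9, -0.002, -0.0, 0.001] ,
[0, 0.2, -1.3, 8.9, -0.002, -0.0, 0.001] ,
```

Emit:
{"fn": "play_rows", "kwargs": {
  "increments": [
    [0,0,0,0,0,0,0],
    [0,0,-1,6,-0.002,0,0],
    [0,0,-1,8,-0.002,0,0],
    [0,0,-1,8,-0.002,0,0],
    [0,0,-1,8,-0.002,0,0],
    [0,0,-1,7,0,0,0],
    [0,0,-1,7,0,0,0],
    [0,0,-1,7,0,0,0]
  ]
}}

```text
clock: 76.95
tool_pos: [0.5745, -0.1882, 0.1395]
eef_rot: [0.713, 0.701, -0.0, -0.002]
contact_force: [-0.0, 0.4, 0.4]
opening: 0.004
```

```bash
python3 - <<'E'
from h import *
st();plan([562,-187.5,80],-1.3,0,9,0)
E
```

```text
76.95 [ 574.5 -188.2  139.5] [-0.   0.4  0.4] 0.004
tot mm [-12.5   0.7 -59.5] rot deg [-0.2 -0.1  0.3]
[0, 0.0, -1.4, 6.6, -0.0, -0.0, 0.001] ,
[0, 0.0, -1.4, 6.6, -0.0, -0.0, 0.001] ,
[0, 0.0, -1.4, 6.6, -0.0, -0.0, 0.001] ,
[0, 0.0, -1.4, 6.6, -0.0, -0.0, 0.001] ,
[0, 0.0, -1.4, 6.6, -0.0, -0.0, 0.001] ,
[0, 0.0, -1.4, 6.6, -0.0, -0.0, 0.001] ,
[0, 0.0, -1.4, 6.6, -0.0, -0.0, 0.001] ,
[0, 0.0, -1.4, 6.6, -0.0, -0.0, 0.001] ,
[0, 0.0, -1.4, 6.6, -0.0, -0.0, 0.001] ,
```

Emit:
{"fn": "play_rows", "kwargs": {
  "increments": [
    [0,0,-1.3,6,0,0,0],
    [0,0,-1.3,6,0,0,0],
    [0,0,-1.3,6,0,0,0],
    [0,0,-1.3,6,0,0,0],
    [0,0,-1.3,6,0,0,0],
    [0,0,-1.3,6,0,0,0],
    [0,0,-1.3,6,0,0,0],
    [0,0,-1,5,0,0,0]
  ]
}}

```text
clock: 77.95
tool_pos: [0.5639, -0.1878, 0.0892]
eef_rot: [0.713, 0.701, 0.0, -0.002]
contact_force: [0.1, -0.2, 0.5]
opening: 0.002
```

```bash
python3 - <<'E'
from h import *
st();plan([562,-187.5,80],-1.3,0,4,0)
snap('scene','s26');crop('pics/s26.png',240,200,110,150,4,'pics/s26c.png')
E
```

```text
77.95 [ 563.9 -187.8   89.2] [ 0.1 -0.2  0.5] 0.002
tot mm [-1.9  0.3 -9.2] rot deg [-0.1 -0.1  0.3]
[0, 0.1, -0.5, 2.3, -0.001, -0.001, 0.001] ,
[0, 0.1, -0.5, 2.3, -0.001, -0.001, 0.001] ,
[0, 0.1, -0.5, 2.3, -0.001, -0.001, 0.001] ,
[0, 0.1, -0.5, 2.3, -0.001, -0.001, 0.001] ,
```

View pics/s26c.png

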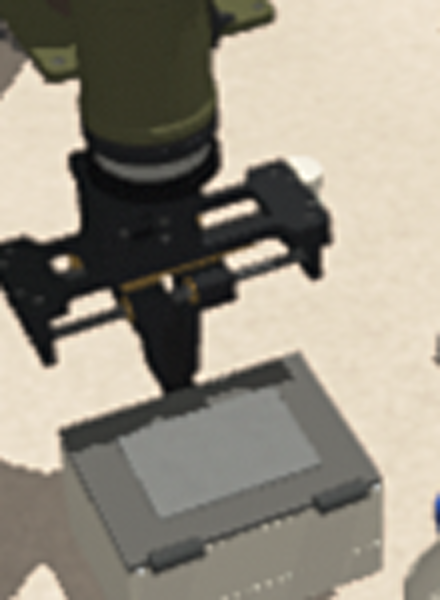

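Emit:
{"fn": "play_rows", "kwargs": {
  "increments": [
    [0,0,0,3,0,0,0],
    [0,0,0,3,0,0,0],
    [0,0,0,3,0,0,0],
    [0,0,0,3,0,0,0],
    [0,0,0,3,0,0,0],
    [0,0,0,3,0,0,0],
    [0,0,0,0,0,0,0],
    [0,0,0,0,0,0,0]
  ]
}}

```text
clock: 79.0
tool_pos: [0.5638, -0.1879, 0.0833]
eef_rot: [0.713, 0.701, -0.002, 0.003]
contact_force: [-0.8, -0.0, -0.1]
opening: 0.005
```

```bash
python3 - <<'E'
from h import *
st()
snap('scene','s27');crop('pics/s27.png',240,200,110,150,4,'pics/s27c.png')
E
```

```text
79.0 [ 563.8 -187.9   83.3] [-0.8 -0.  -0.1] 0.005
```

View pics/s27c.png

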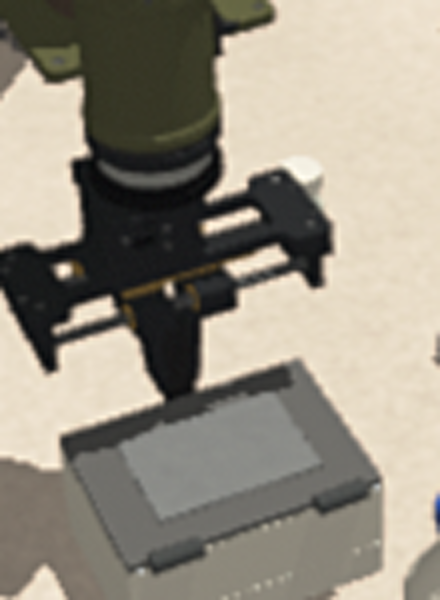

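Emit:
{"fn": "play_rows", "kwargs": {
  "increments": [
    [0,0,0,6,0,0,0],
    [0,0,0,8,0,0,0],
    [0,0,0,8,0,0,0],
    [0,0,0,8,0,0,0],
    [0,0,0,8,0,0,0],
    [0,0,0,8,0,0,0],
    [0,0,0,8,0,0,0],
    [0,0,0,8,0,0,0]
  ]
}}

```text
clock: 80.05
tool_pos: [0.5642, -0.1879, 0.0809]
eef_rot: [0.714, 0.7, -0.012, 0.022]
contact_force: [-19.5, 2.3, 68.4]
opening: 0.006
```

Emit:
{"fn": "play_rows", "kwargs": {
  "increments": [
    [0,0,0,-6,0,0,0],
    [0,0,0,-15,0,0,0],
    [0,0,0,-25,0,0,0],
    [0,0,0,-25,0,0,0],
    [0,0,-15,-25,0,0,0],
    [0,10,-25,-10,0,0,0],
    [0,20,-25,0,0,0,0],
    [0,20,-25,0,0,0,0]
  ]
}}

```text
clock: 81.05
tool_pos: [0.474, -0.1307, 0.1867]
eef_rot: [0.716, 0.698, -0.01, 0.021]
contact_force: [-0.1, 0.3, 0.4]
opening: 0.009
```

Emit:
{"fn": "play_rows", "kwargs": {
  "increments": [
    [0,20,-20,0,0,0,0],
    [0,20,-20,0,0,0,0],
    [0,15,-15,0,0,0,0],
    [0,0,0,0,0,0,0],
    [0,0,0,0,0,0,0],
    [0,0,0,0,0,0,0],
    [0,0,0,0,0,0,0],
    [0,0,0,0,0,0,0]
  ]
}}

```text
clock: 82.05
tool_pos: [0.4198, -0.0736, 0.1819]
eef_rot: [0.716, 0.697, -0.01, 0.02]
contact_force: [-0.5, -0.2, -0.4]
opening: 0.008
```

```bash
python3 - <<'E'
from h import *
st()
snap('scene','s28');snap('top','t28');crop('pics/s28.png',240,200,260,160,3,'pics/s28c.png');crop('pics/t28.png',190,140,250,100,3.2,'pics/t28c.png')
E
```

```text
82.05 [419.8 -73.6 181.9] [-0.5 -0.2 -0.4] 0.008
```

View pics/s28c.png

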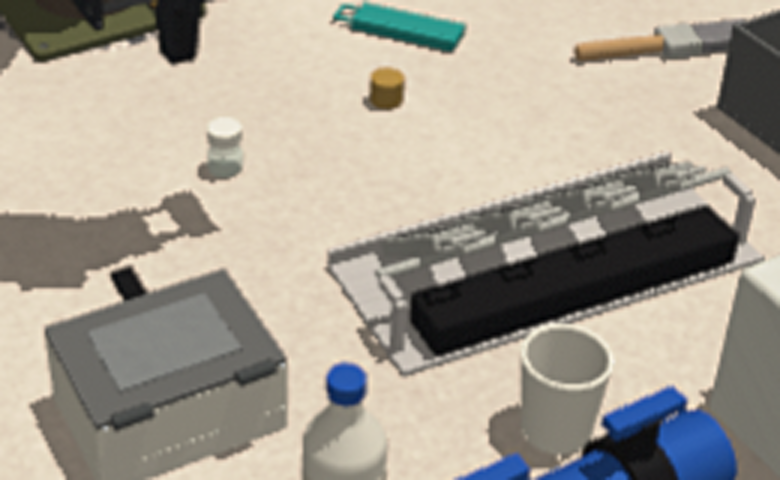

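View pics/t28c.png

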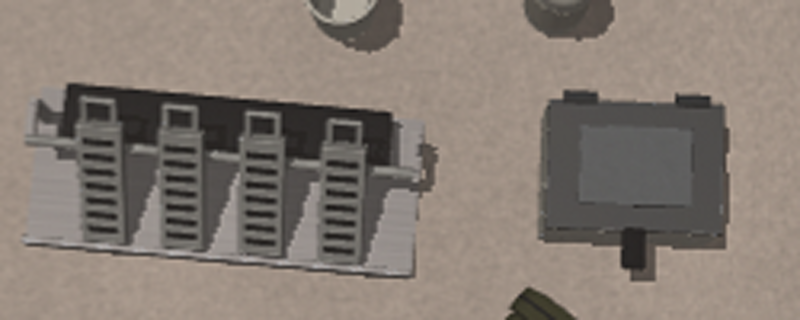

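```bash
python3 - <<'E'
from plant import r
print(r.finish_job())
E
```

```text
the job is handed in; nothing more can be done
None
```

The job is done and handed in at about 82 s of the 210 s allowed. All four strainer plates were on the bench. I leaned each one on the stand at y +108, +36, -36 and -108: foot in the gutter against the lip, face back on the rail, handle uppermost.

After that I lifted the guard to about 1.6 rad and pushed the toggle over. I then lowered the guard and pressed it shut with closed fingers.

**What my last checks showed:**
- **Plates:** the final pictures from both cameras show all four side by side and square to the rail, to within about 1–2° by eye.
- **Toggle:** before I closed the guard, the ball end had moved 31 mm in y, against about 31.6 mm for a full throw. A further push met a stop.
- **Guard:** it started slightly ajar. At the end the gap at the front edge was gone, and the tab sat about 3 pixels lower in the side camera.
- **Other objects:** I touched nothing else and saw nothing else move in the views I checked.

**What disagreed or did not go smoothly:**
- The two cameras disagreed by up to about 10 mm in x. Checking the side camera against the fingertips showed a bias of about one pixel; after correcting for that they agreed to 2–3 mm.
- While lowering the guard, the fingers slid towards the end of the tab, so I let go and pushed it down from above.
- The last press on the shut guard read 68 N at the wrist. That is below the 120 N wrist limit. It is above the 40 N limit, which covers only the arm and gripper body; only the fingertips were meant to be in contact.

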